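# Clear the waste out of a galley with the bench scraper

## Robot

A 6-joint arm with a two-finger parallel gripper is mounted at the origin on the work surface. World frame = base frame: x ahead of the robot, y to its left, z up, the work surface at z = 0. Lengths are in m, angles in rad, forces in N, time in s.
With the tool pointing down it reaches from about 0.225 to 0.725 m from the base axis. Payload 3.1 kg.
Tool frame: the origin (TCP) lies at the centre of the arm's flange, where the gripper is bolted on; the fingertips stand 173 mm ahead of it and the grasp point (between the pads) lies 155 mm ahead of it (manip.grip_depth is the distance from the TCP to the grasp point, in m); z points along the fingers, y is the line along which they close (so a half turn about z gives the same grasp; the last joint's range is limited). The gripper opens to 85 mm and grips with 20 to 120 N. Pads are 22 mm wide; open, the fingers measure 114 mm over their backs; the gripper's body (76 mm by 85 mm) begins 54 mm behind the grasp point. The pads swing forward as they close: fully open they stand 13 mm farther back than shut.
Start: joints at [1.193, 0.048, 0.099, 1.622, 0, 1.443], TCP at [0.13, 0.509, 0.405] pointing down, gripper open.
Joint ranges: [-2.91, 2.91], [-0.99, 1.94], [-1.21, 1.42], [-2.12, 2.29], [-1.49, 1.47], [-3.14, 3.14]. Speed limits (rad/s): [2.79, 2.79, 3.14, 3.14, 3.14, 3.14].

## Interface

Orientations are given as a 3x3 rotation matrix whose columns are the frame's x, y, z axes.
In Python, from cell import manip gives the robot as it stands.
- The arm moves only by the tool drive_tool, never from a script. Its argument "series" is a list of rows, each an object of numbers: "hand": the closure, from -1 (fully open) to 1 (shut); "tx", "ty", "tz": the shift along the tool's x, y, z scaled (see below); "roll": the turn about the tool's z scaled (see below). A call has 1 to 10 rows; each row shifts and turns the commanded pose from where the row before left it, along the tool's axes as they then stand; what a row does not reach is not made up. The controller multiplies each number of a shift by 0.025 m and each number of a turn by 0.08 rad. A row lasts 1/12 s, in which the tool goes at most 41.7 mm and 7.16 degrees, less where a joint would pass 70% of its speed; a pose out of reach is approached as far as the arm can. A call with a number of a shift or a turn outside -1 to 1 is refused whole. A call with a gripper value outside its range is refused whole. The fingers move at their own pace and stop on an object; the grip force is fixed at half the most. Time passes only in rows, so rows that do not move let the fingers close. It gives the time, the measured TCP pose, the force, the opening and the grip force at its end, in the units of the state.
- manip.get_obs(): the state, without advancing time (a new reading comes with each control period).
- manip.snapshot(name): name is "side" or "top" or "wrist"; returns a dict with "color" (480x640x3 uint8, blue, green, red), "mtx" (3x3 intrinsics, pixels), "extrinsics" (4x4, takes a point from world to camera coordinates); the wrist camera has in their place "mount" (4x4, takes a point from camera to tool coordinates, whose origin is the TCP and whose axes are the flange's). Camera axes: x right, y down, z forward; pixel columns grow to the right and rows downward; lengths in m; the calibration is good to about 2 mm. The wrist camera is an equidistant fisheye: a pixel r from the principal point sees the ray r / f radians off the axis. A picture is of the moment at which its call begins: read the wrist's pose just before it. There is no depth.
- manip.hand_in(): hands the job in; it is judged then, once.
The state is a dict: "time_s": time; "joints": joint angles; "joint_velocities": joint speeds; "joint_efforts": joint torques, N m; "tool_pos": TCP position; "orientation": TCP orientation; "force": force on the tool from outside, world axes, zero at the start; "moment": the same for the moment, N m; "finger_gap": finger opening in m; "finger_force": force on a finger pad.
Only numpy, scipy, OpenCV 4.12 (cv2) and the standard library are available. Lean on these libraries where they do the work, as an engineer would, in place of code of your own. Each camera call takes 0.05 s, during which the arm holds its last target. There are 200 camera calls.

## Task

Lift the red scraper off its peg under the rack's shelf and with its blade wipe all five waste pieces (three metal slugs, two wooden offcuts) out over the galley's open end into the green scrap box, without touching the waste with the gripper or arm. Then hang the scraper back on the peg it came from, and leave everything else where it is.

Things in the scene. Friction and masses are not known exactly. Their poses are not given: they have to be found in the camera images.
- rack: Wooden tool rack, fixed, at the robot's left; place and yaw vary. Origin on the bench under the middle peg; x from its front (robot side) to its back, y to its left, z up. Open front and back: side posts at y = +-215 mm, x = 14 to 50; feet 22 mm high, x = -55 to 75. Three pegs at y = -125, 0, 125 mm stick out to the front (-x) from a rail (its front face at x = 28, heights 228 to 262 mm).
- shelf_edge (a point): Middle of the lower front edge of the rack's shelf, 340 mm above the bench. The shelf spans the rack above the pegs, x = -45 to 50 mm in the rack's frame, with stock on it up to 440 mm high: what hangs below cannot be reached with the gripper pointing straight down; tilt it about 40 degrees and come in from the front.
- peg0 (a point): Right-hand steel peg (rack y = -125 mm), at rack x = 0 where a loop hangs; on the peg's axis, 245 mm above the bench. Peg 8 mm thick, level, from the rail (x = 28) to x = -26, where its tip turns up and stands 10 mm above the rest of the peg.
- peg1 (a point): The middle peg (rack y = 0), likewise.
- peg2 (a point): The left-hand peg (rack y = +125 mm), likewise.
- scraper: Bench scraper, loose, 176 to 275 g, hanging blade down on one of the pegs (which one varies). Origin at the middle of the blade's lower edge; z up the handle, y along the blade, x through its thickness, to the rack's back as it hangs. Steel blade 120 mm long, 4 thick, from z = 0; red block 120 x 20 mm, z = 25 to 55; pale handle 26 mm wide (y), 20 thick (x), z = 55 to 150; wire loop above.
- scraper_grip (a point): On the scraper's handle, 95 mm above the blade's edge: grip here across the 26 mm width, the fingers closing along the scraper's y.
- scraper_loop (a point): Middle of the top bar of the scraper's loop (steel wire 5 mm thick), z = 187 mm on the scraper; opening 35 mm wide (y), 34 high. The bar rests on the peg, its axis 6.5 mm above the peg's. To come off, it must rise 12 mm or more and then go 60 mm or more to the rack's front; to go on, the reverse. It hangs freely and swings if knocked.
- galley: Dark steel tray with three walls, fixed on a low drawer unit; place and yaw vary. Origin 62 mm above the bench; x away from the robot to its open end, y left, z up. Floor top at z = 3 mm; inside x = -117 (end wall near the robot) to 120 mm (open edge), y = -95 to 95; walls 4 mm thick, 16 high above the floor. At the start, no waste lies within 20 mm of the end wall.
- lip (a point): Middle of the galley's open edge, on the floor's top face.
- cabinet: Low wooden drawer unit under the galley, 230 (x) x 226 mm, 62 mm high, x = -121 to 109 mm; axes as the galley's, origin on the bench below the galley's origin. Fixed, carries galley and scrap box.
- scrap_box: Green open steel box for waste, against the far side of the drawer unit, under the galley's open edge, which overhangs its near wall. 155 mm (x) x 240 mm (y) outside, 50 high, walls and floor 5 mm. Origin at the centre of its underside, on the bench; axes as the galley's. Fixed.
- slug0: Waste cast slug, a silver-grey metal bar lying on its side in the galley: 70 mm long (its y axis), 23 mm wide, 8.5 mm thick, 65 to 120 g. Origin at the centre of its underside.
- slug1: Waste cast slug, a silver-grey metal bar lying on its side in the galley: 70 mm long (its y axis), 23 mm wide, 8.5 mm thick, 65 to 120 g. Origin at the centre of its underside.
- slug2: Waste cast slug, a silver-grey metal bar lying on its side in the galley: 70 mm long (its y axis), 23 mm wide, 8.5 mm thick, 65 to 120 g. Origin at the centre of its underside.
- offcut0: Waste wooden furniture offcut, a pale bar lying in the galley: 65 mm long (its y axis), 20 mm wide, 12 mm thick, 10 to 18 g. Origin at the centre of its underside.
- offcut1: Waste wooden furniture offcut, a pale bar lying in the galley: 65 mm long (its y axis), 20 mm wide, 12 mm thick, 10 to 18 g. Origin at the centre of its underside.
- brush: Bench brush hanging by a like loop on another peg; dark wood, black bristles, head 80 mm wide and 26 mm thick, 195 mm tall. Bystander. Origin at the middle of its lower end.
- mallet: Wooden mallet hanging by a like loop on another peg; head 80 x 44 x 50 mm, 205 mm tall. Bystander. Origin at the middle of its lower end.
- tub: Open white plastic tub, 86 mm across, 55 mm high. Bystander. Origin at its underside.
- jar: Glass jar, 70 mm across, 105 mm high. Bystander. Origin at its underside.
- wash_bottle: Yellow bottle, 64 mm across, 190 mm high. Bystander. Origin at its underside.
- ink_can: Blue ink can, 90 mm across, 75 mm high. Bystander. Origin at its underside.
- composing_stick: Steel composing stick, 200 x 55 mm, 21 mm high, lying on the bench. Bystander. Origin at its underside.

How it is judged:
By the outcome, as a careful person would: the job done as asked, in the order asked, and still so for the second after the job is handed in, with the robot touching nothing.
It also fails if it takes over 61 s, if anything falls off the work surface, if the arm or the gripper's body presses on something with over 40 N, if the wrist force passes 120 N, or if a joint passes its speed limit or range.

## Working session

There is one attempt and no reset: what is moved stays moved. The work goes in short steps, Python scripts to look and compute and a tool call to move; the robot and the scene stay as the last step left them, time stands still between calls to the robot, and variables do not carry over. Pictures are saved under pics/ and viewed, at most 10 in all, crops included, and the job is handed in when it is done.

Besides the shell and the picture viewer there is one more tool, called as name(argument=value, ...), one argument or row to a line, values as JSON. drive_tool: Moves the arm, as the interface text tells. Its arguments: {"type":"object","properties":{"series":{"type":"array","items":{"type":"object","properties":{"hand":{"type":"number"},"tx":{"type":"number"},"ty":{"type":"number"},"tz":{"type":"number"},"roll":{"type":"number"}}}}},"required":["series"]}

```bash
mkdir -p pics; ls; python3 - <<'E'
from cell import manip
import cv2,numpy as np
np.set_printoptions(precision=4,suppress=True)
o=manip.get_obs()
for k in('time_s','tool_pos','orientation','force','finger_gap'):print(k,o[k])
for n in('side','top','wrist'):
    s=manip.snapshot(n);cv2.imwrite(f'pics/{n}0.png',s['color'])
    np.savez(f'{n}0.npz',**{k:v for k,v in s.items()})
    print(n,s['mtx'],s.get('extrinsics',s.get('mount')))
E
```

```text
pics
time_s 0.0
tool_pos [0.1297 0.5085 0.4035]
orientation [[-0.969   0.2472 -0.0009]
 [ 0.2472  0.969  -0.0022]
 [ 0.0003 -0.0023 -1.    ]]
force [-0.1843 -0.3386  0.0541]
finger_gap 0.08557344536805121
side [[589.7576   0.     309.7519]
 [  0.     589.7576 243.9663]
 [  0.       0.       1.    ]] [[ 0.8781 -0.4784  0.0031 -0.4899]
 [-0.2981 -0.5523 -0.7785  0.3041]
 [ 0.3742  0.6827 -0.6276  1.2852]
 [ 0.      0.      0.      1.    ]]
top [[561.7037   0.     317.7383]
 [  0.     561.7037 246.7507]
 [  0.       0.       1.    ]] [[ 0.0134 -0.9999  0.0102 -0.0297]
 [-0.996  -0.0142 -0.0886  0.5558]
 [ 0.0887 -0.0089 -0.996   1.5407]
 [ 0.      0.      0.      1.    ]]
wrist [[371.6483   0.     321.5039]
 [  0.     371.6483 241.5332]
 [  0.       0.       1.    ]] [[-0.0002 -0.9522 -0.3054  0.0784]
 [ 1.     -0.0005  0.0007  0.0009]
 [-0.0008 -0.3054  0.9522  0.0301]
 [ 0.      0.      0.      1.    ]]
```

View pics/side0.png

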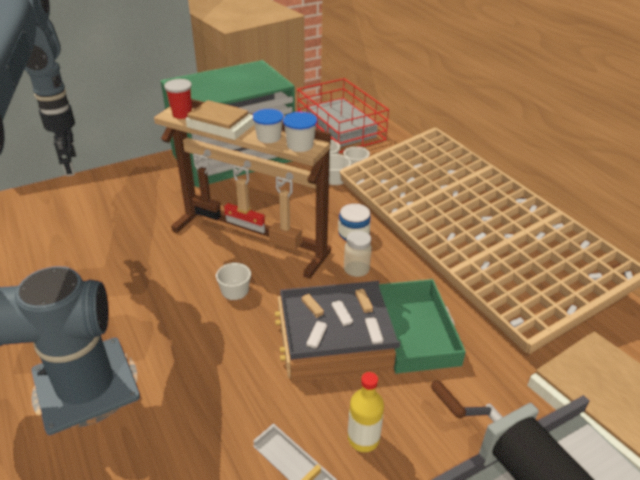

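View pics/top0.png

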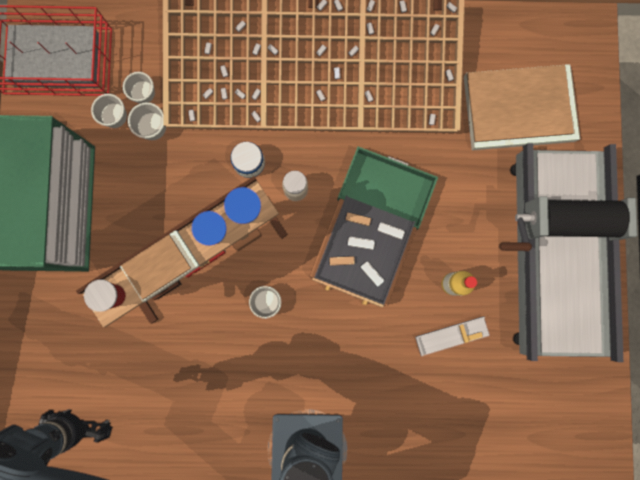

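View pics/wrist0.png

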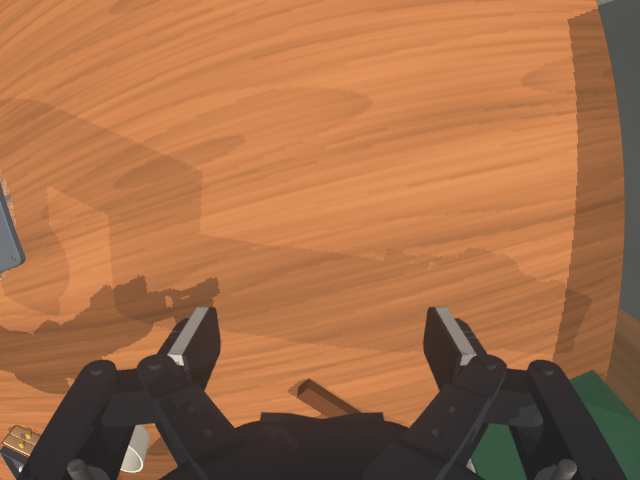

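The side view shows the red scraper on the middle peg at about (245,217). The brush is left of it at (207,205) and the mallet right of it at (285,235). The galley is centred near (338,322), with the box right of it at (425,325). In the top view the rack runs from (85,295) to (270,195), and the galley's open end faces up and right toward the green box at (390,185). The wrist view shows only bench.

```bash
cat > h.py <<'E'
import numpy as np,cv2
np.set_printoptions(precision=4,suppress=True)
def cam(n): 
    d=np.load(n+'.npz'); return d['color'],d['mtx'],d['extrinsics']
def ray(K,E,uv):
    d=np.linalg.inv(K)@np.array([uv[0],uv[1],1.]); R=E[:3,:3]
    return -R.T@E[:3,3], R.T@d
def onz(K,E,uv,z):
    c,d=ray(K,E,uv); return c+d*(z-c[2])/d[2]
def proj(K,E,P):
    p=np.atleast_2d(P)@E[:3,:3].T+E[:3,3]; q=p@K.T; return q[:,:2]/q[:,2:]
def tri(rays):
    A=np.zeros((3,3));b=np.zeros(3)
    for c,d in rays:
        d=d/np.linalg.norm(d);M=np.eye(3)-np.outer(d,d);A+=M;b+=M@c
    return np.linalg.solve(A,b)
def blobs(m,amin=20):
    n,l,s,c=cv2.connectedComponentsWithStats(m.astype(np.uint8))
    return [(l==i) for i in range(1,n) if s[i,4]>=amin]
def rect(m):
    y,x=np.nonzero(m);return cv2.minAreaRect(np.c_[x,y].astype(np.float32))
E
cat > m1.py <<'E'
from h import *
I,K,E=cam('top0'); hsv=cv2.cvtColor(I,cv2.COLOR_BGR2HSV)
H,S,V=[hsv[...,i].astype(int) for i in range(3)]
roi=np.zeros(H.shape,bool);roi[140:310,305:445]=1
for nm,m,z in(('green',(H>55)&(H<90)&(S>90)&roi,.05),('dark',(V<95)&(S<90)&roi,.065)):
    m=cv2.morphologyEx(m.astype(np.uint8),cv2.MORPH_OPEN,np.ones((3,3)))
    for b in blobs(m,400):
        r=rect(b);c=cv2.boxPoints(r);print(nm,b.sum(),'px',c.ravel())
        for p in c:print('   ',onz(K,E,p,z))
ro2=np.zeros(H.shape,bool);ro2[205:295,325:412]=1
for nm,m,z in(('slug',(S<45)&(V>150)&ro2,.0735),('off',(S>70)&(H<25)&(V>150)&ro2,.077)):
    for b in blobs(m,60):
        r=rect(b);c=cv2.boxPoints(r);w=np.array([onz(K,E,p,z)for p in c])
        e=w[1]-w[0],w[2]-w[1];L=[np.linalg.norm(x)for x in e];e=e[int(np.argmax(L))]
        print(nm,b.sum(),np.array(r[0]),w.mean(0),np.array(L),'ang',np.degrees(np.arctan2(e[1],e[0])))
I2,K2,E2=cam('side0'); cv2.imwrite('pics/side_c.png',cv2.resize(I2[95:290,145:345],None,fx=3,fy=3,interpolation=2))
cv2.imwrite('pics/top_c.png',cv2.resize(I[140:335,75:295],None,fx=3,fy=3,interpolation=2))
hsv=cv2.cvtColor(I2,cv2.COLOR_BGR2HSV);m=((hsv[...,0]<6)|(hsv[...,0]>174))&(hsv[...,1]>170)&(hsv[...,2]>110)
m[:190]=0;m[240:]=0;m[:,:210]=0;m[:,280:]=0
for b in blobs(m,20):print('red',rect(b),b.sum())
E
python3 m1.py
```

```text
dark 6162 px [307.1907 274.3041 356.134  147.0515 437.3505 178.2887 388.4072 305.5412]
    [0.4774 0.0059 0.065 ]
    [ 0.8304 -0.1239  0.065 ]
    [ 0.7464 -0.3482  0.065 ]
    [ 0.3964 -0.2141  0.065 ]
slug 235 [390.6788 230.3832] [ 0.5992 -0.2187  0.0735] [0.0246 0.0712] ang -109.3374747699881
slug 235 [360.8323 242.5896] [ 0.5648 -0.1379  0.0735] [0.0248 0.0708] ang -97.9667630080772
slug 241 [372.052  273.5215] [ 0.4817 -0.1687  0.0735] [0.0251 0.0709] ang -138.58058015604374
off 155 [358.3235 218.7059] [ 0.6294 -0.1304  0.077 ] [0.0192 0.0617] ang -103.32112903945595
off 175 [341.5 260.5] [ 0.5153 -0.0859  0.077 ] [0.0619 0.0189] ang -89.19120727239407
off 83 [407.5 284.5] [ 0.4534 -0.2636  0.077 ] [0.0188 0.0509] ang 179.9231784904451
off 174 [338.1314 292.8582] [ 0.4285 -0.0777  0.077 ] [0.029  0.0864] ang -110.23040113430112
red ((243.9601593017578, 213.63534545898438), (41.252716064453125, 11.399518966674805), 16.389541625976562) 328
```

```bash
ls pics
```

```text
side0.png
side_c.png
top0.png
top_c.png
wrist0.png
```

View pics/side_c.png

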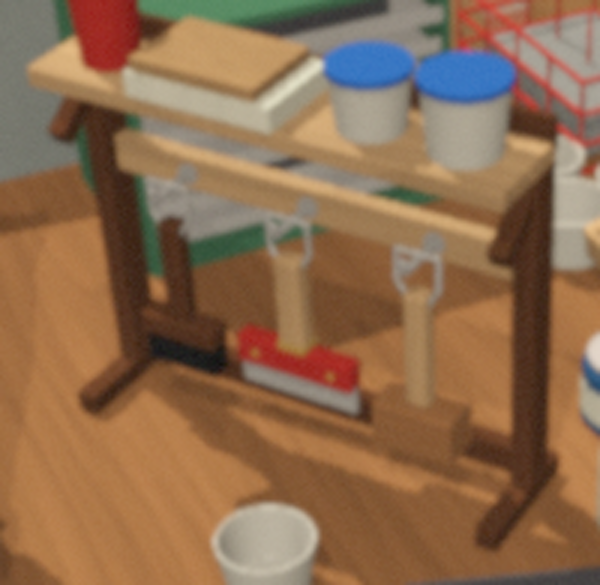

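View pics/top_c.png

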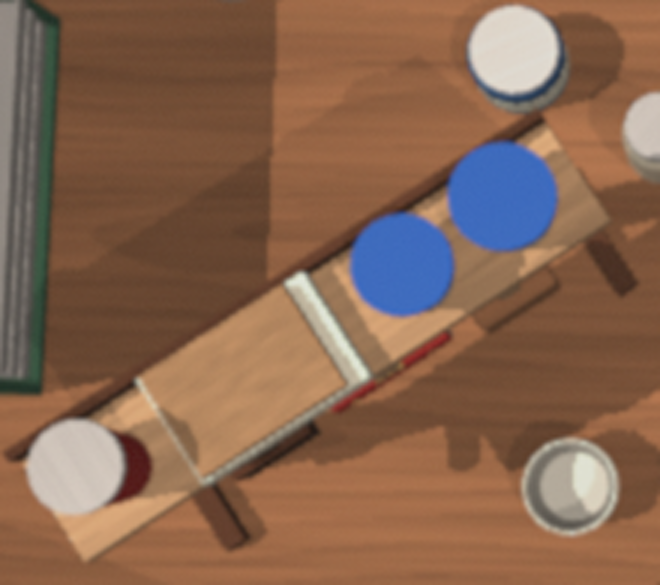

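The side crop shows the scraper on the middle peg: block corners (240,328), (360,360), (355,390), blade edge from (243,378) to (360,412), handle top (292,255). The lower front shelf edge runs from (32,86) to (503,207). In the top crop the front shelf edge runs from (85,562) to (608,220), and the foot tips are at (240,540) and (628,287).

```bash
cat > m2.py <<'E'
from h import *
from scipy.optimize import least_squares
It,Kt,Et=cam('top0');Is,Ks,Es=cam('side0')
sc=lambda u,v:np.array([145+(u-1)/3,95+(v-1)/3]); tc=lambda u,v:np.array([75+(u-1)/3,140+(v-1)/3])
# (cam, pixel, rack-frame point)
obs=[('s',sc(240,328),(-.01,.06,.1195)),('s',sc(360,360),(-.01,-.06,.1195)),('s',sc(356,391),(-.01,-.06,.0895)),('s',sc(238,351),(-.01,.06,.0895)),
('s',sc(244,378),(-.002,.06,.0645)),('s',sc(359,412),(-.002,-.06,.0645)),
('s',sc(94,402),(-.055,.215,.011)),('s',sc(490,535),(-.055,-.215,.011)),('t',tc(240,541),(-.055,.215,.018)),('t',tc(628,288),(-.055,-.215,.018))]
def T(p,P):
    c,s=np.cos(p[2]),np.sin(p[2]);return np.array([p[0]+c*P[0]-s*P[1],p[1]+s*P[0]+c*P[1],P[2]])
def pr(c,P):return proj(*((Ks,Es)if c=='s'else(Kt,Et)),P)[0]
f=lambda p:np.concatenate([pr(c,T(p,P))-u for c,u,P in obs])
r=least_squares(f,[.48,.3,.55],loss='soft_l1');print('rack',r.x,np.degrees(r.x[2]));print(f(r.x).reshape(-1,2).round(1).tolist())
for P in[(-.045,0,.34),(0,0,.245),(0,0,.1595)]:print(P,T(r.x,P))
for y in(-.24,.24):print('shelf front in side crop',(pr('s',T(r.x,(-.045,y,.34)))-[145,95])*3)
# scraper block direct triangulation-free check: handle top z=.2145
print('handle top crop',(pr('s',T(r.x,(0,0,.2145)))-[145,95])*3)
hsv=cv2.cvtColor(It,cv2.COLOR_BGR2HSV);print('green',hsv[185,390],hsv[165,370],'dark',hsv[230,345],hsv[275,345],'wood',hsv[300,300])
H,S,V=[hsv[...,i].astype(int) for i in range(3)];roi=np.zeros(H.shape,bool);roi[140:310,305:445]=1
g=(H>60)&(H<95)&(S>110)&roi; d=(V<110)&(S<110)&roi
for nm,m in(('g',g),('d',d)):
  for b in blobs(cv2.morphologyEx(m.astype(np.uint8),cv2.MORPH_OPEN,np.ones((3,3))),300):print(nm,b.sum(),cv2.boxPoints(rect(b)).round(1).tolist())
E
python3 m2.py
```

```text
rack [0.513  0.2812 0.6039] 34.59872515370617
[[0.1, 0.1], [-1.8, 1.2], [0.0, -0.1], [1.7, 1.4], [2.1, -1.9], [0.9, -1.3], [-1.8, 0.3], [-0.9, 1.2], [-0.7, 0.7], [-0.0, -1.1]]
(-0.045, 0, 0.34) [0.476  0.2557 0.34  ]
(0, 0, 0.245) [0.513  0.2812 0.245 ]
(0, 0, 0.1595) [0.513  0.2812 0.1595]
shelf front in side crop [521.8873 215.6243]
shelf front in side crop [16.3278 80.6992]
handle top crop [294.4001 249.5502]
green [ 68  84 122] [ 68  84 118] dark [170   9  87] [ 0  6 90] wood [ 11 139 149]
d 7442 [[307.1000061035156, 274.29998779296875], [356.8999938964844, 144.89999389648438], [438.8999938964844, 176.5], [389.1000061035156, 305.8999938964844]]
```

drive_tool(
  series=[
    {"tz": -1},
    {"tz": -1},
    {"tz": -1},
    {"tz": -1},
    {"tz": -1},
    {"tz": -1},
  ],
)

```text
validation failed for argument at $.se...
```

drive_tool(
  series=[
    {"hand": -1, "roll": 0, "tx": 0, "ty": 0, "tz": -1},
    {"hand": -1, "roll": 0, "tx": 0, "ty": 0, "tz": -1},
    {"hand": -1, "roll": 0, "tx": 0, "ty": 0, "tz": -1},
    {"hand": -1, "roll": 0, "tx": 0, "ty": 0, "tz": -1},
  ],
)

```text
time_s: 0.48
tool_pos: [0.1297, 0.5085, 0.5051]
orientation: [[-0.969, 0.247, -0.001], [0.247, 0.969, -0.001], [0.0, -0.001, -1.0]]
force: [-0.3, 0.3, 0.7]
finger_gap: 0.0854
finger_force: 0.0
```

drive_tool(
  series=[
    {"hand": -1, "roll": -1, "tx": 0, "ty": 0, "tz": -0.6},
    {"hand": -1, "roll": -1, "tx": 0, "ty": 0, "tz": -0.6},
    {"hand": -1, "roll": -1, "tx": 0, "ty": 0, "tz": -0.6},
    {"hand": -1, "roll": -1, "tx": 0, "ty": 0, "tz": -0.6},
    {"hand": -1, "roll": -1, "tx": 0, "ty": 0, "tz": -0.6},
    {"hand": -1, "roll": -1, "tx": 0, "ty": 0, "tz": -0.6},
    {"hand": -1, "roll": -1, "tx": 0, "ty": 0, "tz": -0.6},
    {"hand": -1, "roll": -1, "tx": 0, "ty": 0, "tz": -0.6},
    {"hand": -1, "roll": -1, "tx": 0, "ty": -0.5, "tz": 0},
    {"hand": -1, "roll": -1, "tx": 0, "ty": -0.5, "tz": 0},
  ],
)

```text
time_s: 1.32
tool_pos: [0.1403, 0.4865, 0.6249]
orientation: [[-0.85, -0.527, 0.0], [-0.527, 0.85, 0.001], [-0.001, 0.001, -1.0]]
force: [-0.6, -0.5, 0.2]
finger_gap: 0.0855
finger_force: 0.0
```

drive_tool(
  series=[
    {"hand": -1, "roll": -0.7, "tx": -0.4, "ty": -1, "tz": 0},
    {"hand": -1, "roll": 0, "tx": -0.4, "ty": -1, "tz": 0},
    {"hand": -1, "roll": 0, "tx": -0.4, "ty": -1, "tz": 0},
    {"hand": -1, "roll": 0, "tx": -0.4, "ty": -1, "tz": 0},
    {"hand": -1, "roll": 0, "tx": -0.4, "ty": -1, "tz": 0},
    {"hand": -1, "roll": 0, "tx": -0.4, "ty": -1, "tz": 0},
    {"hand": -1, "roll": 0, "tx": -0.4, "ty": -1, "tz": 0},
    {"hand": -1, "roll": 0, "tx": -0.4, "ty": -1, "tz": 0},
    {"hand": -1, "roll": 0, "tx": -0.4, "ty": -1, "tz": 0},
    {"hand": -1, "roll": 0, "tx": -0.4, "ty": -1, "tz": 0},
  ],
)

```text
time_s: 2.15
tool_pos: [0.365, 0.3354, 0.6244]
orientation: [[-0.822, -0.57, -0.0], [-0.57, 0.822, -0.0], [0.001, 0.0, -1.0]]
force: [-0.4, -0.1, -0.6]
finger_gap: 0.0855
finger_force: 0.0
```

drive_tool(
  series=[
    {"hand": -1, "roll": 0, "tx": -1, "ty": 0, "tz": -0.3},
    {"hand": -1, "roll": 0, "tx": -1, "ty": 0, "tz": -0.3},
    {"hand": -1, "roll": 0, "tx": -1, "ty": 0, "tz": -0.3},
    {"hand": -1, "roll": 0, "tx": -1, "ty": 0, "tz": -0.3},
    {"hand": -1, "roll": 0, "tx": -1, "ty": 0, "tz": 0},
    {"hand": -1, "roll": 0, "tx": -1, "ty": 0, "tz": 0},
    {"hand": -1, "roll": 0, "tx": -1, "ty": 0, "tz": 0},
    {"hand": -1, "roll": 0, "tx": -1, "ty": 0, "tz": 0},
  ],
)

```text
time_s: 2.82
tool_pos: [0.4656, 0.3961, 0.6233]
orientation: [[-0.822, -0.57, 0.004], [-0.57, 0.822, 0.012], [-0.01, 0.007, -1.0]]
force: [0.1, -0.3, 1.3]
finger_gap: 0.0857
finger_force: 0.0
```

drive_tool(
  series=[
    {"hand": -1, "roll": 0, "tx": -1, "ty": 0, "tz": 0},
    {"hand": -1, "roll": 0, "tx": -1, "ty": 0, "tz": 0},
    {"hand": -1, "roll": 0, "tx": -1, "ty": 0, "tz": 0},
  ],
)

```text
time_s: 3.07
tool_pos: [0.4772, 0.3949, 0.611]
orientation: [[-0.822, -0.57, -0.016], [-0.57, 0.822, 0.006], [0.009, 0.014, -1.0]]
force: [-0.3, 0.4, 0.3]
finger_gap: 0.0853
finger_force: 0.0
```

```bash
python3 -c "
from cell import manip
import numpy as np
o=manip.get_obs();print(o['time_s'],o['tool_pos'],np.round(o['joints'],3));print(np.round(o['orientation'],4))"
```

```text
3.0667 [0.47724272 0.39489909 0.61097466] [ 0.58   0.706  1.42   2.294  0.014 -0.027]
[[-0.8216 -0.5698 -0.0156]
 [-0.57    0.8216  0.0065]
 [ 0.0092  0.0143 -0.9999]]
```

The arm is stopped by joint limits (q3 and q4). With q4 clamped, pushing upward should force the tool to tilt outward, so I'll test that.

drive_tool(
  series=[
    {"hand": -1, "roll": 0, "tx": 0.5, "ty": 0, "tz": -1},
    {"hand": -1, "roll": 0, "tx": 0.5, "ty": 0, "tz": -1},
    {"hand": -1, "roll": 0, "tx": 0.5, "ty": 0, "tz": -1},
    {"hand": -1, "roll": 0, "tx": 0.5, "ty": 0, "tz": -1},
  ],
)

```text
time_s: 3.4
tool_pos: [0.4427, 0.3751, 0.6673]
orientation: [[-0.819, -0.57, 0.064], [-0.567, 0.822, 0.055], [-0.084, 0.009, -0.996]]
force: [0.8, -0.3, 0.7]
finger_gap: 0.0856
finger_force: 0.0
```

```bash
cat > s.py <<'E'
from cell import manip
import numpy as np
o=manip.get_obs();print(round(o['time_s'],2),np.round(o['tool_pos'],4),np.round(o['joints'],3));print(np.round(o['orientation'],4).tolist())
E
python3 s.py
```

```text
3.4 [0.4427 0.3751 0.6673] [ 0.585  0.612  1.42   2.295  0.011 -0.021]
[[-0.8192, -0.5699, 0.0641], [-0.5673, 0.8216, 0.0555], [-0.0843, 0.0091, -0.9964]]
```

drive_tool(
  series=[
    {"hand": -1, "roll": 0, "tx": 0.7, "ty": 0, "tz": -1},
    {"hand": -1, "roll": 0, "tx": 0.7, "ty": 0, "tz": -1},
    {"hand": -1, "roll": 0, "tx": 0.7, "ty": 0, "tz": -1},
    {"hand": -1, "roll": 0, "tx": 0.7, "ty": 0, "tz": -1},
    {"hand": -1, "roll": 0, "tx": 0.7, "ty": 0, "tz": -1},
    {"hand": -1, "roll": 0, "tx": 0.7, "ty": 0, "tz": -1},
    {"hand": -1, "roll": 0, "tx": 0.7, "ty": 0, "tz": -1},
    {"hand": -1, "roll": 0, "tx": 0.7, "ty": 0, "tz": -1},
  ],
)

```text
time_s: 4.07
tool_pos: [0.3536, 0.3314, 0.7702]
orientation: [[-0.791, -0.568, 0.228], [-0.547, 0.823, 0.154], [-0.275, -0.003, -0.961]]
force: [-0.4, 0.3, 0.2]
finger_gap: 0.0856
finger_force: 0.0
```

```bash
python3 s.py
```

```text
4.07 [0.3536 0.3314 0.7702] [ 0.617  0.417  1.419  2.294 -0.007  0.011]
[[-0.7907, -0.5679, 0.2285], [-0.5467, 0.8231, 0.1539], [-0.2755, -0.0032, -0.9613]]
```

drive_tool(
  series=[
    {"hand": -1, "roll": 0, "tx": 0.65, "ty": 0, "tz": -1},
    {"hand": -1, "roll": 0, "tx": 0.65, "ty": 0, "tz": -1},
    {"hand": -1, "roll": 0, "tx": 0.65, "ty": 0, "tz": -1},
    {"hand": -1, "roll": 0, "tx": 0.65, "ty": 0, "tz": -1},
    {"hand": -1, "roll": 0, "tx": 0.65, "ty": 0, "tz": -1},
    {"hand": -1, "roll": 0, "tx": 0.65, "ty": 0, "tz": -1},
    {"hand": -1, "roll": 0, "tx": 0.65, "ty": 0, "tz": -1},
    {"hand": -1, "roll": 0, "tx": 0.65, "ty": 0, "tz": -1},
    {"hand": -1, "roll": 0, "tx": 0.65, "ty": 0, "tz": -1},
    {"hand": -1, "roll": 0, "tx": 0.65, "ty": 0, "tz": -1},
  ],
)

```text
time_s: 4.9
tool_pos: [0.2161, 0.2663, 0.8681]
orientation: [[-0.713, -0.567, 0.412], [-0.495, 0.823, 0.278], [-0.497, -0.006, -0.868]]
force: [0.0, 0.4, -0.3]
finger_gap: 0.0853
finger_force: 0.0
```

```bash
python3 s.py
```

```text
4.9 [0.2161 0.2663 0.8681] [ 0.719  0.179  1.419  2.294 -0.062  0.098]
[[-0.7131, -0.5674, 0.4118], [-0.4948, 0.8234, 0.2778], [-0.4967, -0.0057, -0.8679]]
```

drive_tool(
  series=[
    {"hand": -1, "roll": 0, "tx": 0.6, "ty": -0.2, "tz": -1},
    {"hand": -1, "roll": 0, "tx": 0.6, "ty": -0.2, "tz": -1},
    {"hand": -1, "roll": 0, "tx": 0.6, "ty": -0.2, "tz": -1},
    {"hand": -1, "roll": 0, "tx": 0.6, "ty": -0.2, "tz": -1},
    {"hand": -1, "roll": 0, "tx": 0.6, "ty": -0.2, "tz": -1},
    {"hand": -1, "roll": 0, "tx": 0.6, "ty": -0.2, "tz": -1},
    {"hand": -1, "roll": 0, "tx": 0.6, "ty": -0.2, "tz": -1},
    {"hand": -1, "roll": 0, "tx": 0.6, "ty": -0.2, "tz": -1},
    {"hand": -1, "roll": 0, "tx": 0.6, "ty": -0.2, "tz": -1},
    {"hand": -1, "roll": 0, "tx": 0.6, "ty": -0.2, "tz": -1},
  ],
)

```text
time_s: 5.73
tool_pos: [0.0925, 0.1573, 0.9304]
orientation: [[-0.594, -0.569, 0.569], [-0.413, 0.823, 0.391], [-0.691, -0.003, -0.723]]
force: [-0.2, -0.0, -0.1]
finger_gap: 0.0852
finger_force: 0.0
```

```bash
python3 s.py
```

```text
5.73 [0.0925 0.1573 0.9304] [ 0.746 -0.061  1.419  2.294 -0.1    0.1  ]
[[-0.5937, -0.5686, 0.5694], [-0.4132, 0.8226, 0.3907], [-0.6905, -0.0033, -0.7233]]
```

drive_tool(
  series=[
    {"hand": -1, "roll": 0, "tx": 0.43, "ty": -0.25, "tz": 1},
    {"hand": -1, "roll": 0, "tx": 0.43, "ty": -0.25, "tz": 1},
    {"hand": -1, "roll": 0, "tx": 0.43, "ty": -0.25, "tz": 1},
    {"hand": -1, "roll": 0, "tx": 0.43, "ty": -0.25, "tz": 1},
    {"hand": -1, "roll": 0, "tx": 0.43, "ty": -0.25, "tz": 1},
    {"hand": -1, "roll": 0, "tx": 0.43, "ty": -0.25, "tz": 1},
    {"hand": -1, "roll": 0, "tx": 0.43, "ty": -0.25, "tz": 1},
    {"hand": -1, "roll": 0, "tx": 0.43, "ty": -0.25, "tz": 1},
    {"hand": -1, "roll": 0, "tx": 0.43, "ty": -0.25, "tz": 1},
    {"hand": -1, "roll": 0, "tx": 0.43, "ty": -0.25, "tz": 1},
  ],
)

```text
time_s: 6.57
tool_pos: [0.1957, 0.1596, 0.7042]
orientation: [[-0.595, -0.568, 0.568], [-0.415, 0.823, 0.389], [-0.688, -0.004, -0.725]]
force: [0.8, -0.1, 1.2]
finger_gap: 0.0856
finger_force: 0.0
```

```bash
python3 s.py
```

```text
6.57 [0.1957 0.1596 0.7042] [ 0.292 -0.75   0.068  1.653  0.211 -0.233]
[[-0.5954, -0.5685, 0.5678], [-0.4146, 0.8227, 0.389], [-0.6883, -0.0038, -0.7255]]
```

drive_tool(
  series=[
    {"hand": -1, "roll": 0, "tx": 0.44, "ty": -0.24, "tz": 1},
    {"hand": -1, "roll": 0, "tx": 0.44, "ty": -0.24, "tz": 1},
    {"hand": -1, "roll": 0, "tx": 0.44, "ty": -0.24, "tz": 1},
    {"hand": -1, "roll": 0, "tx": 0.44, "ty": -0.24, "tz": 1},
    {"hand": -1, "roll": 0, "tx": 0.44, "ty": -0.24, "tz": 1},
    {"hand": -1, "roll": 0, "tx": 0.44, "ty": -0.24, "tz": 1},
    {"hand": -1, "roll": 0, "tx": 0.44, "ty": -0.24, "tz": 1},
    {"hand": -1, "roll": 0, "tx": 0.44, "ty": -0.24, "tz": 1},
    {"hand": -1, "roll": 0, "tx": 0.44, "ty": -0.24, "tz": 1},
    {"hand": -1, "roll": 0, "tx": 0.44, "ty": -0.24, "tz": 1},
  ],
)

```text
time_s: 7.4
tool_pos: [0.3062, 0.1623, 0.4472]
orientation: [[-0.596, -0.569, 0.567], [-0.415, 0.822, 0.389], [-0.688, -0.004, -0.726]]
force: [1.1, 0.4, 1.1]
finger_gap: 0.0852
finger_force: 0.0
```

```bash
cat >> h.py <<'E'
def wsnap(name):
    from cell import manip
    o=manip.get_obs();s=manip.snapshot('wrist');cv2.imwrite(f'pics/{name}.png',s['color'])
    np.savez(name+'.npz',color=s['color'],mtx=s['mtx'],mount=s['mount'],R=o['orientation'],p=o['tool_pos']);return o
def wload(name):
    d=np.load(name+'.npz');M=d['mount'];R=d['R'];return d['color'],d['mtx'],R@M[:3,:3],R@M[:3,3]+d['p']
def wray(K,Rc,c,uv):
    x,y=(uv[0]-K[0,2])/K[0,0],(uv[1]-K[1,2])/K[1,1];t=np.hypot(x,y);s=np.sinc(t/np.pi)
    return c,Rc@np.array([x*s,y*s,np.cos(t)])
def wproj(K,Rc,c,P):
    v=(np.atleast_2d(P)-c)@Rc;t=np.arctan2(np.hypot(v[:,0],v[:,1]),v[:,2]);a=np.arctan2(v[:,1],v[:,0])
    return np.c_[K[0,2]+K[0,0]*t*np.cos(a),K[1,2]+K[1,1]*t*np.sin(a)]
E
python3 s.py; python3 -c "
from h import *
wsnap('w1')
I,K,R,c=wload('w1');print(c)
rk=[.513,.2812,.6039]
C,S=np.cos(rk[2]),np.sin(rk[2])
T=lambda P:np.array([rk[0]+C*P[0]-S*P[1],rk[1]+S*P[0]+C*P[1],P[2]])
for P in[(-.01,.06,.1195),(-.01,-.06,.1195),(-.01,.06,.0895),(-.01,-.06,.0895),(-.01,.013,.2145),(-.01,-.013,.2145),(-.045,0,.34)]:
    q=wproj(K,R,c,T(P))[0];print(P,q);cv2.drawMarker(I,(int(q[0]),int(q[1])),(255,0,255),0,8)
cv2.imwrite('pics/w1m.png',I)"
```

```text
7.4 [0.3062 0.1623 0.4472] [ 0.172 -0.913 -0.604  1.168  0.29  -0.326]
[[-0.5955, -0.5688, 0.5673], [-0.415, 0.8224, 0.3891], [-0.6879, -0.0037, -0.7258]]
[0.2771 0.1429 0.3718]
(-0.01, 0.06, 0.1195) [363.2592 144.069 ]
(-0.01, -0.06, 0.1195) [240.8628 144.7816]
(-0.01, 0.06, 0.0895) [361.2856 123.2336]
(-0.01, -0.06, 0.0895) [244.8986 124.0751]
(-0.01, 0.013, 0.2145) [313.3259 227.3631]
(-0.01, -0.013, 0.2145) [281.9162 227.2994]
(-0.045, 0, 0.34) [288.2618 375.8416]
```

View pics/w1m.png

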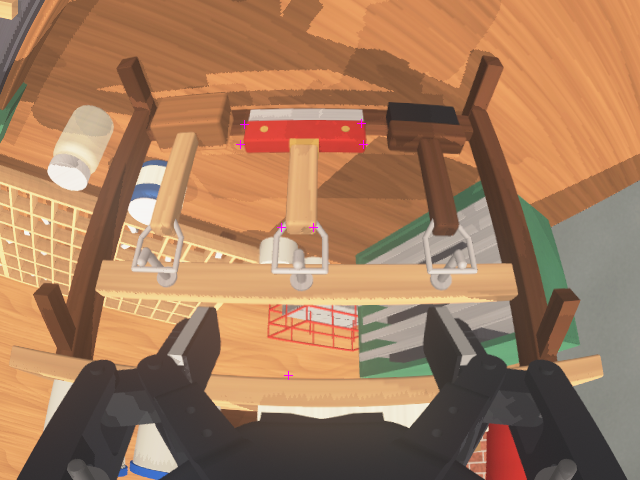

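The wrist image is upside down with the camera below. The red block runs from u=243 to 366 at v=120–152, and the handle is at u=288–316. That is about 3 px, or 2.5 mm, toward rack +y of my prediction, so I'm correcting for it.

drive_tool(
  series=[
    {"hand": -1, "roll": 0, "tx": 0.26, "ty": -0.13, "tz": 0.9},
    {"hand": -1, "roll": 0, "tx": 0.26, "ty": -0.13, "tz": 0.9},
    {"hand": -1, "roll": 0, "tx": 0.26, "ty": -0.13, "tz": 0.9},
    {"hand": -1, "roll": 0, "tx": 0.26, "ty": -0.13, "tz": 0.9},
    {"hand": -1, "roll": 0, "tx": 0.26, "ty": -0.13, "tz": 0.9},
  ],
)

```text
time_s: 7.87
tool_pos: [0.36, 0.1795, 0.345]
orientation: [[-0.595, -0.569, 0.568], [-0.415, 0.822, 0.39], [-0.689, -0.004, -0.725]]
force: [0.5, 0.1, 0.1]
finger_gap: 0.0854
finger_force: 0.0
```

```bash
cat >s2.py <<'E'
import sys
from h import *
n=sys.argv[1];o=wsnap(n);print(o['time_s'],np.round(o['joints'],3),o['tool_pos'])
I,K,R,c=wload(n);hsv=cv2.cvtColor(I,cv2.COLOR_BGR2HSV)
m=((hsv[...,0]<6)|(hsv[...,0]>174))&(hsv[...,1]>150)&(hsv[...,2]>90);m[330:]=0
b=max(blobs(m,100),key=lambda b:b.sum());print('red rect',rect(b));y,x=np.nonzero(b);print(x.min(),x.max(),y.min(),y.max())
# heading of grasp: tool axis points projected
for s in(.155,.173,.25):print(s,wproj(K,R,c,o['tool_pos']+o['orientation'][:,2]*s)[0])
# block edges: rays at the median row, intersected with plane z=0.1045 
v=np.median(y);r=x[y==int(v)];
for u in(r.min(),r.max()):
    C,d=wray(K,R,c,(u,v));P=C+d*(.105-C[2])/d[2];print(u,v,P)
E
python3 s2.py w2
```

```text
7.8667 [ 0.198 -0.804 -0.77   0.887  0.274 -0.306] [0.36   0.1795 0.345 ]
red rect ((320.5772705078125, 182.24266052246094), (171.0651397705078, 45.673736572265625), 0.769024670124054)
235 406 160 206
0.155 [319.3197 332.5102]
0.173 [319.5449 310.7144]
0.25 [320.1676 251.814 ]
236 181.0 [0.5392 0.2277 0.105 ]
404 181.0 [0.4694 0.3277 0.105 ]
```

drive_tool(
  series=[
    {"hand": -1, "roll": 0, "tx": 0, "ty": 0, "tz": 0.9},
    {"hand": -1, "roll": 0, "tx": 0, "ty": 0, "tz": 0.9},
    {"hand": -1, "roll": 0, "tx": 0, "ty": 0, "tz": 0.9},
    {"hand": -1, "roll": 0, "tx": 0, "ty": 0, "tz": 0.9},
    {"hand": -1, "roll": 0, "tx": 0, "ty": 0, "tz": 0.9},
    {"hand": -1, "roll": 0, "tx": 0, "ty": 0, "tz": 0},
  ],
)

```text
time_s: 8.42
tool_pos: [0.4233, 0.2235, 0.2598]
orientation: [[-0.6, -0.569, 0.562], [-0.417, 0.822, 0.388], [-0.683, -0.001, -0.73]]
force: [-0.9, -0.3, -0.9]
finger_gap: 0.0853
finger_force: 0.0
```

```bash
python3 s2.py w3
```

```text
8.4167 [ 0.28  -0.512 -0.786  0.573  0.219 -0.243] [0.4233 0.2235 0.2598]
red rect ((317.1081237792969, 231.9313201904297), (290.0555114746094, 77.6092300415039), 0.3978809416294098)
172 462 193 271
0.155 [319.3144 332.5098]
0.173 [319.5399 310.7147]
0.25 [320.1638 251.8154]
175 231.0 [0.5404 0.2268 0.105 ]
459 231.0 [0.4691 0.3294 0.105 ]
```

View pics/w3.png

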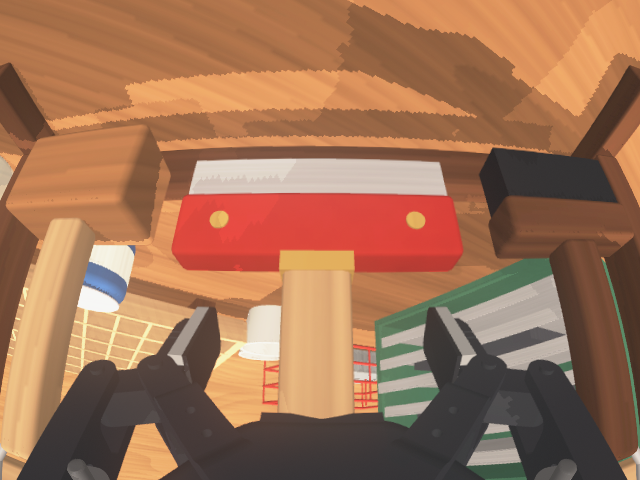

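The handle is centred at u=280–353, between the pads, with the block and blade beyond it. Closing the gripper.

drive_tool(
  series=[
    {"hand": 1, "roll": 0, "tx": 0, "ty": 0, "tz": 0},
    {"hand": 1, "roll": 0, "tx": 0, "ty": 0, "tz": 0},
    {"hand": 1, "roll": 0, "tx": 0, "ty": 0, "tz": 0},
    {"hand": 1, "roll": 0, "tx": 0, "ty": 0, "tz": 0},
    {"hand": 1, "roll": 0, "tx": 0, "ty": 0, "tz": 0},
    {"hand": 1, "roll": 0, "tx": 0, "ty": 0, "tz": 0},
    {"hand": 1, "roll": 0, "tx": 0, "ty": 0, "tz": 0},
    {"hand": 1, "roll": 0, "tx": 0, "ty": 0, "tz": 0},
  ],
)

```text
time_s: 9.13
tool_pos: [0.4241, 0.2231, 0.2647]
orientation: [[-0.594, -0.569, 0.569], [-0.414, 0.822, 0.39], [-0.69, -0.004, -0.724]]
force: [-1.3, 0.5, 4.3]
finger_gap: 0.0254
finger_force: 61.0
```

drive_tool(
  series=[
    {"hand": 1, "roll": 0, "tx": 0, "ty": 0, "tz": -0.4},
    {"hand": 1, "roll": 0, "tx": 0, "ty": 0, "tz": -0.45},
    {"hand": 1, "roll": 0, "tx": 0, "ty": 0, "tz": 0},
  ],
)

```text
time_s: 9.38
tool_pos: [0.4111, 0.2143, 0.2787]
orientation: [[-0.597, -0.568, 0.567], [-0.415, 0.823, 0.388], [-0.687, -0.003, -0.727]]
force: [0.4, 0.7, -1.2]
finger_gap: 0.0253
finger_force: 60.7
```

```bash
python3 - <<'E'
from h import *
o=wsnap('w4');print(o['tool_pos'],o['finger_gap'],o['force'])
I=cv2.imread('pics/w4.png')
from cell import manip
s=manip.snapshot('side');np.savez('side4.npz',**s)
J=cv2.resize(s['color'][95:290,145:345],None,fx=2,fy=2,interpolation=2)
out=np.zeros((480,800,3),np.uint8);out[:390,:400]=J;out[:300,400:]=cv2.resize(I,(400,300));cv2.imwrite('pics/c4.png',out)
E
```

```text
[0.4111 0.2143 0.2787] 0.025342020026422725 [ 0.3509  0.7389 -1.2063]
```

View pics/c4.png

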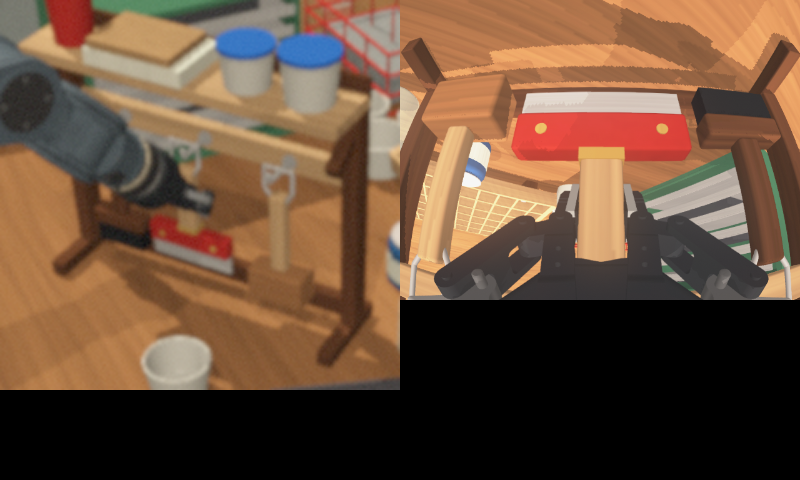

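The lift is clear: side view shows the block at (190,245), raised about 14 mm and level in the grip. Now I'll pull it forward off the peg.

drive_tool(
  series=[
    {"hand": 1, "roll": 0, "tx": 0.4, "ty": 0, "tz": -0.38},
    {"hand": 1, "roll": 0, "tx": 0.6, "ty": 0, "tz": -0.58},
    {"hand": 1, "roll": 0, "tx": 0.6, "ty": 0, "tz": -0.58},
    {"hand": 1, "roll": 0, "tx": 0.6, "ty": 0, "tz": -0.58},
    {"hand": 1, "roll": 0, "tx": 0.6, "ty": 0, "tz": -0.58},
  ],
)

```text
time_s: 9.9
tool_pos: [0.3308, 0.1591, 0.2778]
orientation: [[-0.598, -0.569, 0.565], [-0.415, 0.822, 0.389], [-0.686, -0.002, -0.728]]
force: [0.7, -0.5, -2.1]
finger_gap: 0.0255
finger_force: 60.5
```

```bash
python3 s.py; cat > kin.py <<'E'
import numpy as np
from scipy.optimize import least_squares
from scipy.spatial.transform import Rotation as Ro
def rz(a):c,s=np.cos(a),np.sin(a);return np.array([[c,-s,0],[s,c,0],[0,0,1]])
def ry(a):c,s=np.cos(a),np.sin(a);return np.array([[c,0,s],[0,1,0],[-s,0,c]])
def fk(q,k,Q):
    d1,ox,a2,a3,oz,dl,e1,L,f=k
    F=ry(q[1]-q[2]+q[3]);G=F@rz(q[4])
    p=rz(q[0])@(np.array([0,dl,d1])+ry(q[1])@[ox,0,a2]+ry(q[1]-q[2])@[a3,0,oz]+F@[e1,0,0]+G@[L,f,0])
    R=rz(q[0])@G@Ro.from_euler('x',q[5]).as_matrix()@Q
    return p,R
D=[([1.193,.048,.099,1.622,0,1.443],[.1297,.5085,.4035]),([.58,.706,1.42,2.294,.014,-.027],[.47724,.3949,.61097]),
([.585,.612,1.42,2.295,.011,-.021],[.4427,.3751,.6673]),([.617,.417,1.419,2.294,-.007,.011],[.3536,.3314,.7702]),
([.719,.179,1.419,2.294,-.062,.098],[.2161,.2663,.8681]),([.746,-.061,1.419,2.294,-.1,.1],[.0925,.1573,.9304]),
([.292,-.75,.068,1.653,.211,-.233],[.1957,.1596,.7042]),([.172,-.913,-.604,1.168,.29,-.326],[.3062,.1623,.4472]),
([.198,-.804,-.77,.887,.274,-.306],[.36,.1795,.345]),([.28,-.512,-.786,.573,.219,-.243],[.4233,.2235,.2598])]
# tool axes at zero: z=ex ; from start orientation
def Qfit(sg=1):
    R=np.array([[-.5937,-.5686,.5694],[-.4132,.8226,.3907],[-.6905,-.0033,-.7233]]);q=D[5][0]
    M=(rz(q[0])@ry(q[1]-q[2]+q[3])@rz(sg*q[4])@Ro.from_euler('x',q[5]).as_matrix()).T@R
    return np.round(M)
Q=Qfit()
f=lambda k:np.concatenate([np.concatenate([1000*(fk(q,k,Q)[0]-p) for q,p in D]),.05*(1000*(k-k0))])
k0=np.array([.2,0,.36,.5,0,.067,0,.1,0])
r=least_squares(f,k0);k=r.x
LIM=np.array([[-2.91,2.91],[-.99,1.94],[-1.21,1.42],[-2.12,2.294],[-1.49,1.47],[-3.14,3.14]])
def ik(p,R,q0):
    g=lambda q:(lambda a:np.concatenate([(a[0]-p)*2,.5*Ro.from_matrix(a[1].T@R).as_rotvec()]))(fk(q,k,Q))
    s=least_squares(g,np.clip(q0,LIM[:,0]+1e-3,LIM[:,1]-1e-3),bounds=LIM.T);a=fk(s.x,k,Q);return s.x,1000*np.linalg.norm(a[0]-p),np.degrees(np.linalg.norm(Ro.from_matrix(a[1].T@R).as_rotvec()))
if __name__=='__main__':
    np.set_printoptions(precision=4,suppress=True);print(Q);print(k);print(f(k)[:30].reshape(-1,3).round(1).tolist())
    for q,_ in(D[0],D[7]):print(fk(q,k,Q)[1].round(3).tolist())
E
python3 kin.py
```

```text
9.9 [0.3308 0.1591 0.2778] [ 0.144 -0.946 -0.958  0.858  0.309 -0.349]
[[-0.5978, -0.569, 0.5647], [-0.4155, 0.8223, 0.3888], [-0.6856, -0.0022, -0.728]]
[[ 0. -0.  1.]
 [ 0.  1.  0.]
 [-1.  0.  0.]]
[0.2247 0.0003 0.3873 0.5039 0.0221 0.0665 0.112  0.1429 0.0003]
[[0.4, 0.3, 0.8], [-0.1, -0.1, 0.0], [-0.0, 0.1, -0.3], [-0.1, -0.0, -0.1], [-0.0, -0.2, -0.0], [0.3, -0.0, -0.1], [0.1, 0.2, 0.3], [0.1, 0.1, 0.3], [-0.1, 0.2, -0.1], [-0.5, -0.2, -0.8]]
[[-0.969, 0.247, -0.0], [0.247, 0.969, -0.0], [0.0, -0.0, -1.0]]
[[-0.595, -0.569, 0.568], [-0.415, 0.823, 0.389], [-0.688, -0.004, -0.726]]
```

```bash
cat > sim.py <<'E'
from kin import *
VM=.7*np.array([2.79,2.79,3.14,3.14,3.14,3.14])/12
def step(q,row,w):  # row=(tx,ty,tz,roll)
    p,R=fk(q,k,Q);t=p+R@np.array(row[:3])*.025;Rt=R@rz(row[3]*.08)
    g=lambda x:(lambda a:np.concatenate([a[0]-t,w*Ro.from_matrix(a[1].T@Rt).as_rotvec()]))(fk(x,k,Q))
    lo,hi=np.maximum(LIM[:,0],q-.5),np.minimum(LIM[:,1],q+.5)
    s=least_squares(g,np.clip(q,lo+1e-4,hi-1e-4),bounds=(lo,hi)).x
    d=s-q;return q+d*min(1,1/np.max(np.abs(d)/VM+1e-9))
def run(q,rows,w=.5):
    q=np.array(q,float)
    for r in rows:q=step(q,r,w)
    return q
def show(q,t=''):
    p,R=fk(q,k,Q);z=R[:,2];print(t,'p',p.round(3),'q',q.round(2),'tilt %.1f az %.1f yz %.3f'%(np.degrees(np.arccos(-z[2])),np.degrees(np.arctan2(z[1],z[0])),R[2,1]))
if __name__=='__main__':
    for w in(.2,.35,.5,.8):
        q=run(D[1][0],[(.5,0,-1,0)]*4,w);show(q,w);q=run(D[2][0],[(.7,0,-1,0)]*8,w);show(q)
    show(np.array(D[2][0]),'true');show(np.array(D[3][0]),'true')
E
python3 sim.py
```

```text
0.2 p [0.425 0.355 0.692] q [ 0.57  0.54  1.37  2.29  0.02 -0.03] tilt 6.5 az 43.1 yz 0.016
 p [0.293 0.267 0.806] q [ 0.56  0.19  1.22  2.29  0.02 -0.04] tilt 17.8 az 36.6 yz 0.010
0.35 p [0.421 0.352 0.681] q [ 0.57  0.5   1.29  2.29  0.02 -0.04] tilt 3.6 az 48.5 yz 0.015
 p [0.291 0.266 0.784] q [ 0.56  0.14  1.1   2.29  0.02 -0.04] tilt 13.3 az 36.8 yz 0.009
0.5 p [0.418 0.35  0.674] q [ 0.57  0.49  1.24  2.29  0.02 -0.04] tilt 2.2 az 57.6 yz 0.015
 p [0.291 0.265 0.768] q [ 0.56  0.12  1.03  2.29  0.02 -0.04] tilt 10.4 az 37.4 yz 0.008
0.8 p [0.417 0.349 0.668] q [ 0.57  0.47  1.21  2.29  0.01 -0.04] tilt 1.1 az 86.2 yz 0.014
 p [0.29  0.264 0.752] q [ 0.56  0.1   0.96  2.29  0.01 -0.04] tilt 7.6 az 38.5 yz 0.009
true p [0.443 0.375 0.667] q [ 0.58  0.61  1.42  2.3   0.01 -0.02] tilt 4.8 az 41.0 yz 0.009
true p [0.353 0.331 0.77 ] q [ 0.62  0.42  1.42  2.29 -0.01  0.01] tilt 16.0 az 33.9 yz -0.004
```

```bash
cat > sim2.py <<'E'
from sim import *
def jac(q):
    p,R=fk(q,k,Q);J=np.zeros((6,6))
    for i in range(6):
        x=q.copy();x[i]+=1e-5;a,B=fk(x,k,Q);J[:3,i]=(a-p)/1e-5;J[3:,i]=Ro.from_matrix(B@R.T).as_rotvec()/1e-5
    return p,R,J
def step2(q,row,lam=.02,N=30):
    p,R=fk(q,k,Q);t=p+R@np.array(row[:3])*.025;Rt=R@rz(row[3]*.08);x=q.copy()
    for _ in range(N):
        a,B,J=jac(x);e=np.r_[t-a,Ro.from_matrix(Rt@B.T).as_rotvec()]
        if np.linalg.norm(e)<1e-5:break
        x=np.clip(x+J.T@np.linalg.solve(J@J.T+lam**2*np.eye(6),e),LIM[:,0],LIM[:,1])
    d=x-q;return q+d*min(1,1/np.max(np.abs(d)/VM+1e-9))
def run2(q,rows,lam=.02,N=30):
    q=np.array(q,float)
    for r in rows:q=step2(q,r,lam,N)
    return q
if __name__=='__main__':
    for lam in(.003,.02,.05,.1):
      for N in(1,5,30):
        print(lam,N);q=run2(D[1][0],[(.5,0,-1,0)]*4,lam,N);show(q);q=run2(D[2][0],[(.7,0,-1,0)]*8,lam,N);show(q)
        q=run2(D[3][0],[(.65,0,-1,0)]*10,lam,N);show(q)
    for i in(2,3,4):show(np.array(D[i][0]),'true')
E
python3 sim2.py
```

```text
0.003 1
 p [0.569 0.452 0.159] q [ 0.58  1.36  1.42  2.29  0.01 -0.03] tilt 37.8 az -148.2 yz 0.029
 p [0.556 0.443 0.059] q [ 0.58  1.5   1.42  2.29  0.01 -0.03] tilt 45.8 az -147.6 yz 0.027
 p [ 0.483  0.428 -0.116] q [ 0.62  1.75  1.42  2.29 -0.01  0.02] tilt 60.6 az -144.0 yz -0.017
0.003 5
 p [0.499 0.406 0.57 ] q [ 0.58  0.77  1.42  2.29  0.01 -0.03] tilt 4.4 az -157.5 yz 0.016
 p [0.567 0.45  0.319] q [ 0.58  1.14  1.42  2.29  0.01 -0.03] tilt 25.2 az -148.3 yz 0.021
 p [0.239 0.255 0.862] q [ 0.63  0.18  1.39  2.29 -0.01  0.02] tilt 28.3 az 34.7 yz 0.000
0.003 30
 p [0.477 0.392 0.614] q [ 0.58  0.7   1.42  2.29  0.01 -0.03] tilt 0.8 az 139.5 yz 0.014
 p [0.55  0.439 0.416] q [ 0.58  1.    1.42  2.29  0.01 -0.03] tilt 17.4 az -148.8 yz 0.018
 p [0.484 0.43  0.562] q [ 0.62  0.78  1.42  2.29 -0.01  0.02] tilt 5.0 az -139.3 yz -0.009
0.02 1
 p [0.555 0.44  0.402] q [ 0.57  1.02  1.42  2.29  0.01 -0.03] tilt 18.5 az -149.6 yz 0.023
 p [0.533 0.425 0.486] q [ 0.57  0.9   1.42  2.29  0.01 -0.03] tilt 11.6 az -150.3 yz 0.017
 p [0.513 0.446 0.491] q [ 0.62  0.89  1.42  2.29 -0.01  
[... 1845 characters left out ...]
 1.42  2.29  0.02 -0.04] tilt 20.0 az 35.0 yz 0.001
 p [0.201 0.223 0.89 ] q [ 0.61  0.11  1.42  2.29 -0.01  0.01] tilt 33.6 az 34.6 yz 0.000
0.1 30
 p [0.446 0.368 0.67 ] q [ 0.57  0.61  1.42  2.29  0.01 -0.04] tilt 5.2 az 42.0 yz 0.011
 p [0.336 0.294 0.802] q [ 0.56  0.35  1.42  2.29  0.02 -0.04] tilt 20.0 az 35.0 yz 0.001
 p [0.201 0.223 0.89 ] q [ 0.61  0.11  1.42  2.29 -0.01  0.01] tilt 33.6 az 34.6 yz 0.000
true p [0.443 0.375 0.667] q [ 0.58  0.61  1.42  2.3   0.01 -0.02] tilt 4.8 az 41.0 yz 0.009
true p [0.353 0.331 0.77 ] q [ 0.62  0.42  1.42  2.29 -0.01  0.01] tilt 16.0 az 33.9 yz -0.004
true p [0.216 0.266 0.868] q [ 0.72  0.18  1.42  2.29 -0.06  0.1 ] tilt 29.8 az 34.0 yz -0.005
```

```bash
cat > plan1.py <<'E'
from sim2 import *
np.set_printoptions(precision=3,suppress=True)
q=np.array([.144,-.946,-.958,.858,.309,-.349]);p,R=fk(q,k,Q)
x=q.copy()
print('IK along candidate waypoints')
for w in[(.36,.05,.35),(.40,-.05,.40),(.42,-.15,.45),(.38,-.3,.5),(.3,-.4,.5),(.2,-.45,.5),(.1,-.45,.5),(.08,-.4,.55),(.08,-.4,.65)]:
    x,e,a=ik(np.array(w),R,x);print(w,x,round(e,1),round(a,1))
E
python3 plan1.py
```

```text
IK along candidate waypoints
(0.36, 0.05, 0.35) [-0.261 -0.836 -0.751  1.108  0.549 -0.71 ] 0.0 0.0
(0.4, -0.05, 0.4) [-0.519 -0.584 -0.509  1.258  0.666 -0.99 ] 0.0 0.0
(0.42, -0.15, 0.45) [-0.714 -0.352 -0.248  1.444  0.726 -1.232] 0.0 0.0
(0.38, -0.3, 0.5) [-1.015 -0.074  0.092  1.781  0.754 -1.64 ] 0.0 0.0
(0.3, -0.4, 0.5) [-1.254  0.093  0.252  1.991  0.717 -1.959] 0.0 0.0
(0.2, -0.45, 0.5) [-1.468  0.173  0.328  2.151  0.645 -2.218] 0.0 0.0
(0.1, -0.45, 0.5) [-1.665  0.165  0.306  2.257  0.553 -2.429] 0.0 0.0
(0.08, -0.4, 0.55) [-1.71   0.027  0.256  2.294  0.531 -2.437] 10.1 3.6
(0.08, -0.4, 0.65) [-1.684  0.016  0.446  2.294  0.56  -2.311] 35.8 12.7
```

```bash
cat > plan2.py <<'E'
from sim2 import *
np.set_printoptions(precision=3,suppress=True)
q0=np.array([.144,-.946,-.958,.858,.309,-.349]);p,R=fk(q0,k,Q)
for A in[(.3,-.38,.5),(.25,-.4,.52),(.2,-.42,.52),(.1,-.45,.5)]:
    x=q0.copy()
    for w in[(.36,.05,.35),(.42,-.15,.45),(.36,-.3,.5),A]:x,e,a=ik(np.array(w),R,x)
    for al in(20,40,60):
        q=x.copy();n=0
        for n in range(40):
            c=q[0];al2=np.radians(al);d=np.array([-np.cos(c)*np.sin(al2),-np.sin(c)*np.sin(al2),np.cos(al2)])
            Rr=fk(q,k,Q)[1];t=Rr.T@d;t=t/max(abs(t));q=step2(q,(*t,0),.1,1)
            z=fk(q,k,Q)[1][:,2]
            if np.arctan2(z[1],z[0])<np.radians(-20.4):break
        show(q,(A,al,n))
E
python3 plan2.py
```

```text
((0.3, -0.38, 0.5), 20, 39) p [ 0.334 -0.217  0.871] q [-0.97  0.25  1.42  2.29  0.66 -1.5 ] tilt 44.8 az 5.1 yz -0.395
((0.3, -0.38, 0.5), 40, 39) p [0.205 0.005 0.936] q [-0.58 -0.06  1.42  2.29  0.35 -1.26] tilt 47.0 az -5.0 yz -0.579
((0.3, -0.38, 0.5), 60, 39) p [0.008 0.178 0.951] q [-0.77 -0.45  1.42  2.29  0.48 -1.48] tilt 68.5 az -14.8 yz -0.891
((0.25, -0.4, 0.52), 20, 39) p [ 0.299 -0.269  0.867] q [-1.12  0.25  1.42  2.29  0.65 -1.7 ] tilt 43.8 az -3.9 yz -0.494
((0.25, -0.4, 0.52), 40, 39) p [ 0.21  -0.039  0.935] q [-0.77 -0.05  1.42  2.29  0.37 -1.48] tilt 46.9 az -14.2 yz -0.652
((0.25, -0.4, 0.52), 60, 25) p [0.108 0.11  0.924] q [-1.09 -0.49  1.12  2.29  0.59 -1.78] tilt 58.6 az -21.4 yz -0.833
((0.2, -0.42, 0.52), 20, 39) p [ 0.255 -0.314  0.864] q [-1.27  0.26  1.42  2.29  0.62 -1.89] tilt 42.4 az -13.5 yz -0.567
((0.2, -0.42, 0.52), 40, 17) p [ 0.192 -0.198  0.897] q [-1.39 -0.07  1.17  2.29  0.64 -2.11] tilt 45.7 az -22.8 yz -0.689
((0.2, -0.42, 0.52), 60, 20) p [ 0.155 -0.002  0.841] q [-1.32 -0.57  0.69  2.29  0.62 -2.04] tilt 45.8 az -21.1 yz -0.683
((0.1, -0.45, 0.5), 20, 12) p [ 0.11  -0.426  0.792] q [-1.65  0.22  1.15  2.29  0.56 -2.4 ] tilt 34.0 az -22.6 yz -0.522
((0.1, -0.45, 0.5), 40, 15) p [ 0.125 -0.286  0.813] q [-1.63 -0.12  0.86  2.29  0.56 -2.39] tilt 34.7 az -25.3 yz -0.544
((0.1, -0.45, 0.5), 60, 18) p [ 0.138 -0.119  0.75 ] q [-1.6  -0.58  0.39  2.29  0.56 -2.36] tilt 34.4 az -22.9 yz -0.531
```

```bash
cat > plan3.py <<'E'
from sim2 import *
np.set_printoptions(precision=2,suppress=True)
q=np.array([.144,-.946,-.958,.858,.309,-.349]);show(q)
for r,n in[((-.19,-.91,-.62,0),7),((.1,-.92,-.82,0),9),((.97,-.14,-.98,0),8)]:
    q=run2(q,[r]*n,.1,1);show(q,n)
for i in range(16):
    c=q[0];a=np.radians(35);d=np.array([-np.cos(c)*np.sin(a),-np.sin(c)*np.sin(a),np.cos(a)])
    t=fk(q,k,Q)[1].T@d;t=t/max(abs(t));q=step2(q,(*t,0),.1,1);print(t);show(q,i)
E
python3 plan3.py
```

```text
p [0.33 0.16 0.28] q [ 0.14 -0.95 -0.96  0.86  0.31 -0.35] tilt 43.3 az 34.6 yz -0.002
7 p [0.37 0.04 0.37] q [-0.29 -0.79 -0.69  1.11  0.56 -0.73] tilt 43.9 az 33.7 yz -0.006
9 p [ 0.38 -0.16  0.47] q [-0.82 -0.41 -0.26  1.54  0.76 -1.32] tilt 44.8 az 32.1 yz -0.014
8 p [ 0.21 -0.3   0.46] q [-1.41 -0.25 -0.17  2.02  0.73 -2.11] tilt 45.7 az 30.9 yz -0.019
[-1.    0.69 -0.56]
0 p [ 0.21 -0.28  0.49] q [-1.41 -0.29 -0.15  2.07  0.73 -2.11] tilt 45.6 az 30.9 yz -0.019
[-1.    0.69 -0.57]
1 p [ 0.21 -0.26  0.51] q [-1.4  -0.33 -0.12  2.13  0.73 -2.11] tilt 45.6 az 30.9 yz -0.020
[-1.    0.69 -0.57]
2 p [ 0.21 -0.24  0.54] q [-1.4  -0.36 -0.09  2.19  0.73 -2.1 ] tilt 45.6 az 30.9 yz -0.020
[-1.    0.69 -0.57]
3 p [ 0.2  -0.22  0.56] q [-1.4  -0.38 -0.06  2.25  0.73 -2.1 ] tilt 45.6 az 30.8 yz -0.020
[-1.    0.69 -0.57]
4 p [ 0.2  -0.2   0.59] q [-1.39 -0.41 -0.02  2.29  0.73 -2.09] tilt 45.4 az 30.2 yz -0.030
[-1.    0.68 -0.59]
5 p [ 0.2  -0.19  0.61] q [-1.39 -0.42  0.03  2.29  0.73 -2.09] tilt 44.4 az 27.1 yz -0.084
[-1.    0.62 -0.63]
6 p [ 0.2  -0.18  0.63] q [-1.38 -0.44  0.07  2.
[... 355 characters left out ...]
t 42.3 az 13.5 yz -0.289
[-1.    0.36 -0.79]
10 p [ 0.2  -0.15  0.72] q [-1.36 -0.45  0.31  2.29  0.74 -2.05] tilt 42.4 az 10.0 yz -0.338
[-1.    0.3  -0.82]
11 p [ 0.2  -0.14  0.74] q [-1.35 -0.44  0.38  2.29  0.74 -2.04] tilt 42.6 az 6.5 yz -0.386
[-1.    0.24 -0.86]
12 p [ 0.2  -0.14  0.77] q [-1.34 -0.43  0.46  2.29  0.74 -2.02] tilt 43.1 az 3.1 yz -0.433
[-1.    0.17 -0.91]
13 p [ 0.2  -0.13  0.79] q [-1.33 -0.41  0.54  2.29  0.74 -2.01] tilt 43.8 az -0.2 yz -0.479
[-1.    0.11 -0.95]
14 p [ 0.2  -0.12  0.81] q [-1.32 -0.39  0.63  2.29  0.73 -1.99] tilt 44.7 az -3.4 yz -0.525
[-1.    0.04 -1.  ]
15 p [ 0.2  -0.11  0.84] q [-1.3  -0.36  0.72  2.29  0.73 -1.97] tilt 45.9 az -6.4 yz -0.570
```

drive_tool(
  series=[
    {"hand": 1, "roll": 0, "tx": -0.19, "ty": -0.5, "tz": -0.62},
    {"hand": 1, "roll": 0, "tx": -0.19, "ty": -0.91, "tz": -0.62},
    {"hand": 1, "roll": 0, "tx": -0.19, "ty": -0.91, "tz": -0.62},
    {"hand": 1, "roll": 0, "tx": -0.19, "ty": -0.91, "tz": -0.62},
    {"hand": 1, "roll": 0, "tx": -0.19, "ty": -0.91, "tz": -0.62},
    {"hand": 1, "roll": 0, "tx": -0.19, "ty": -0.91, "tz": -0.62},
    {"hand": 1, "roll": 0, "tx": -0.19, "ty": -0.91, "tz": -0.62},
  ],
)

```text
time_s: 10.48
tool_pos: [0.3751, 0.0069, 0.3814]
orientation: [[-0.597, -0.568, 0.567], [-0.414, 0.823, 0.389], [-0.687, -0.003, -0.727]]
force: [-0.6, -0.2, -1.6]
finger_gap: 0.0254
finger_force: 60.6
```

drive_tool(
  series=[
    {"hand": 1, "roll": 0, "tx": 0.1, "ty": -0.92, "tz": -0.82},
    {"hand": 1, "roll": 0, "tx": 0.1, "ty": -0.92, "tz": -0.82},
    {"hand": 1, "roll": 0, "tx": 0.1, "ty": -0.92, "tz": -0.82},
    {"hand": 1, "roll": 0, "tx": 0.1, "ty": -0.92, "tz": -0.82},
    {"hand": 1, "roll": 0, "tx": 0.1, "ty": -0.92, "tz": -0.82},
    {"hand": 1, "roll": 0, "tx": 0.1, "ty": -0.92, "tz": -0.82},
    {"hand": 1, "roll": 0, "tx": 0.1, "ty": -0.92, "tz": -0.82},
    {"hand": 1, "roll": 0, "tx": 0.1, "ty": -0.92, "tz": -0.82},
    {"hand": 1, "roll": 0, "tx": 0.1, "ty": -0.92, "tz": -0.82},
  ],
)

```text
time_s: 11.23
tool_pos: [0.3745, -0.2453, 0.5001]
orientation: [[-0.597, -0.568, 0.566], [-0.414, 0.823, 0.389], [-0.687, -0.002, -0.727]]
force: [-0.1, 0.6, -1.7]
finger_gap: 0.0251
finger_force: 60.6
```

drive_tool(
  series=[
    {"hand": 1, "roll": 0, "tx": 0.97, "ty": -0.14, "tz": -0.98},
    {"hand": 1, "roll": 0, "tx": 0.97, "ty": -0.14, "tz": -0.98},
    {"hand": 1, "roll": 0, "tx": 0.97, "ty": -0.14, "tz": -0.98},
    {"hand": 1, "roll": 0, "tx": 0.97, "ty": -0.14, "tz": -0.98},
    {"hand": 1, "roll": 0, "tx": 0.97, "ty": -0.14, "tz": -0.98},
    {"hand": 1, "roll": 0, "tx": 0.97, "ty": -0.14, "tz": -0.98},
    {"hand": 1, "roll": 0, "tx": 0.97, "ty": -0.14, "tz": -0.98},
  ],
)

```text
time_s: 11.82
tool_pos: [0.1884, -0.4023, 0.5074]
orientation: [[-0.596, -0.569, 0.567], [-0.415, 0.822, 0.389], [-0.687, -0.003, -0.726]]
force: [0.8, -0.3, -1.6]
finger_gap: 0.0251
finger_force: 60.7
```

```bash
python3 s.py; cat > plan4.py <<'E'
from sim2 import *
from cell import manip
np.set_printoptions(precision=2,suppress=True)
q0=np.array(manip.get_obs()['joints']);show(q0)
for lam,N in((.1,1),(.1,5)):
  for al in(25,40):
    q=q0.copy()
    for i in range(24):
        c=q[0];a=np.radians(al);d=np.array([-np.cos(c)*np.sin(a),-np.sin(c)*np.sin(a),np.cos(a)])
        t=fk(q,k,Q)[1].T@d;t=t/max(abs(t));q=step2(q,(*t,0),lam,N)
        if i%4==0:print(t,end='');show(q,i)
        z=fk(q,k,Q)[1][:,2]
        if np.arctan2(z[1],z[0])<np.radians(-20.4):break
    show(q,(lam,N,al,i))
E
python3 plan4.py
```

```text
11.82 [ 0.1884 -0.4023  0.5074] [-1.482  0.05   0.208  2.163  0.642 -2.235]
[[-0.596, -0.569, 0.5665], [-0.4152, 0.8223, 0.3892], [-0.6873, -0.0032, -0.7264]]
 p [ 0.19 -0.4   0.51] q [-1.48  0.05  0.21  2.16  0.64 -2.23] tilt 43.4 az 34.5 yz -0.003
[-1.    0.47 -0.67]0 p [ 0.19 -0.39  0.53] q [-1.48  0.03  0.24  2.22  0.64 -2.23] tilt 43.4 az 34.4 yz -0.004
[-1.    0.38 -0.74]4 p [ 0.19 -0.36  0.63] q [-1.47 -0.02  0.42  2.29  0.65 -2.22] tilt 39.9 az 25.8 yz -0.130
[-1.    0.13 -0.95]8 p [ 0.19 -0.34  0.72] q [-1.47 -0.01  0.68  2.29  0.65 -2.21] tilt 37.2 az 8.4 yz -0.335
[-0.81 -0.17 -1.  ]12 p [ 0.19 -0.33  0.82] q [-1.45  0.06  1.03  2.29  0.65 -2.19] tilt 39.3 az -10.5 yz -0.533
(0.1, 1, 25, 15) p [ 0.2  -0.31  0.87] q [-1.43  0.14  1.29  2.29  0.65 -2.16] tilt 43.4 az -21.0 yz -0.650
[-1.    0.73 -0.45]0 p [ 0.19 -0.38  0.53] q [-1.48  0.01  0.22  2.21  0.64 -2.23] tilt 43.4 az 34.5 yz -0.003
[-1.    0.67 -0.51]4 p [ 0.18 -0.32  0.62] q [-1.47 -0.12  0.29  2.29  0.65 -2.23] tilt 40.5 az 27.7 yz -0.105
[-1.    0.47 -0.69]8 p [ 0.18 -0.28  0.69] q [-1.47 -0.19  0.44  2.29  0.65
[... 1000 characters left out ...]
.63 -2.08] tilt 42.9 az -19.3 yz -0.629
(0.1, 5, 25, 23) p [ 0.22 -0.33  0.87] q [-1.36  0.25  1.42  2.29  0.62 -2.05] tilt 42.9 az -19.0 yz -0.626
[-1.    0.73 -0.45]0 p [ 0.19 -0.38  0.53] q [-1.48  0.01  0.22  2.21  0.64 -2.23] tilt 43.4 az 34.5 yz -0.003
[-1.    0.66 -0.52]4 p [ 0.18 -0.33  0.62] q [-1.48 -0.11  0.31  2.29  0.64 -2.23] tilt 40.2 az 26.9 yz -0.116
[-1.    0.45 -0.71]8 p [ 0.19 -0.29  0.71] q [-1.46 -0.16  0.5   2.29  0.65 -2.21] tilt 37.2 az 11.2 yz -0.306
[-1.    0.19 -0.94]12 p [ 0.19 -0.26  0.81] q [-1.44 -0.11  0.84  2.29  0.65 -2.17] tilt 38.8 az -8.4 yz -0.512
(0.1, 5, 40, 15) p [ 0.2  -0.25  0.89] q [-1.39  0.05  1.27  2.29  0.63 -2.12] tilt 44.9 az -23.1 yz -0.680
```

drive_tool(
  series=[
    {"hand": 1, "roll": 0, "tx": -1, "ty": 0.72, "tz": -0.46},
    {"hand": 1, "roll": 0, "tx": -1, "ty": 0.7, "tz": -0.47},
    {"hand": 1, "roll": 0, "tx": -1, "ty": 0.7, "tz": -0.48},
    {"hand": 1, "roll": 0, "tx": -1, "ty": 0.68, "tz": -0.5},
    {"hand": 1, "roll": 0, "tx": -1, "ty": 0.66, "tz": -0.52},
    {"hand": 1, "roll": 0, "tx": -1, "ty": 0.62, "tz": -0.56},
    {"hand": 1, "roll": 0, "tx": -1, "ty": 0.56, "tz": -0.61},
    {"hand": 1, "roll": 0, "tx": -1, "ty": 0.51, "tz": -0.66},
    {"hand": 1, "roll": 0, "tx": -1, "ty": 0.45, "tz": -0.71},
    {"hand": 1, "roll": 0, "tx": -1, "ty": 0.38, "tz": -0.77},
  ],
)

```text
time_s: 12.65
tool_pos: [0.258, -0.2005, 0.7071]
orientation: [[-0.627, -0.523, 0.577], [-0.434, 0.85, 0.299], [-0.647, -0.063, -0.76]]
force: [0.7, 0.3, -1.6]
finger_gap: 0.0249
finger_force: 60.7
```

```bash
cat > now.py <<'E'
from sim2 import *
from cell import manip
o=manip.get_obs();print(round(o['time_s'],2));show(np.array(o['joints']));z=o['orientation'];print(np.round(z,3).tolist())
E
python3 now.py
```

```text
12.65
 p [ 0.259 -0.201  0.707] q [-1.17 -0.22  0.43  2.29  0.71 -1.77] tilt 40.6 az 27.4 yz -0.063
[[-0.627, -0.523, 0.577], [-0.434, 0.85, 0.299], [-0.647, -0.063, -0.76]]
```

```bash
cat > sim3.py <<'E'
from sim2 import *
def step3(q,row,lam=.1,N=1,w=1.,cap=9.):
    p,R=fk(q,k,Q);t=p+R@np.array(row[:3])*.025;Rt=R@rz(row[3]*.08);x=q.copy();W=np.r_[1,1,1,w,w,w]
    for _ in range(N):
        a,B,J=jac(x);e=np.r_[t-a,Ro.from_matrix(Rt@B.T).as_rotvec()]*W;J=J*W[:,None]
        if np.linalg.norm(e)<1e-5:break
        x=np.clip(x+np.clip(J.T@np.linalg.solve(J@J.T+lam**2*np.eye(6),e),-cap,cap),LIM[:,0],LIM[:,1])
    d=x-q;return q+d*min(1,1/np.max(np.abs(d)/VM+1e-9))
def run3(q,rows,*a):
    q=np.array(q,float)
    for r in rows:q=step3(q,r,*a)
    return q
P5=[(-1,.72,-.46,0),(-1,.7,-.47,0),(-1,.7,-.48,0),(-1,.68,-.5,0),(-1,.66,-.52,0),(-1,.62,-.56,0),(-1,.56,-.61,0),(-1,.51,-.66,0),(-1,.45,-.71,0),(-1,.38,-.77,0)]
SEG=[(D[2][0],[(.7,0,-1,0)]*8,D[3][0]),(D[3][0],[(.65,0,-1,0)]*10,D[4][0]),(D[4][0],[(.6,-.2,-1,0)]*10,D[5][0]),
([-1.482,.05,.208,2.163,.642,-2.235],P5,[-1.17,-.22,.43,2.29,.71,-1.77])]
if __name__=='__main__':
    np.set_printoptions(precision=2,suppress=True)
    for w in(.15,.3,1,3):
        for lam in(.01,.03,.1):
            for N in(1,4,20):
                E=[run3(a,r,lam,N,w)-np.array(b) for a,r,b in SEG];print(w,lam,N,'%.2f'%np.linalg.norm(E),E[3],E[1][:3])
    for w in(.05,.1,.2,.35,.5):
        E=[run(a,r,w)-np.array(b) for a,r,b in SEG];print('LS',w,'%.2f'%np.linalg.norm(E),E[3],E[1][:3])
E
python3 sim3.py 2>&1 | sort -k4 -n | head -60 | awk '{print}' | cut -c1-110
```

```text
LS 0.05 0.45 [-0.21 -0.07  0.13  0.   -0.09 -0.05] [-0.1  -0.17 -0.  ]
LS 0.1 0.46 [-0.2  -0.06  0.12  0.   -0.08 -0.05] [-0.1  -0.19 -0.05]
LS 0.2 0.57 [-0.15 -0.04  0.09  0.   -0.06 -0.04] [-0.1  -0.24 -0.18]
LS 0.35 0.77 [-0.09 -0.01  0.05  0.   -0.03 -0.04] [-0.09 -0.3  -0.34]
LS 0.5 0.90 [-0.05  0.01  0.02  0.   -0.01 -0.04] [-0.09 -0.32 -0.43]
0.15 0.1 1 0.54 [-0.3  -0.02  0.06  0.   -0.04 -0.39] [-0.1  -0.05  0.  ]
0.15 0.1 20 0.56 [-0.27  0.02  0.14  0.   -0.07 -0.32] [-0.1  -0.13  0.  ]
0.15 0.1 4 0.56 [-0.28  0.02  0.14  0.   -0.06 -0.32] [-0.1  -0.13  0.  ]
0.3 0.1 1 0.56 [-0.3   0.01  0.07  0.   -0.06 -0.42] [-0.1  -0.03  0.  ]
1 0.1 1 0.59 [-0.29  0.03  0.08  0.   -0.06 -0.44] [-0.1  -0.01  0.  ]
3 0.1 1 0.60 [-0.29  0.03  0.08  0.   -0.06 -0.44] [-0.1  -0.01  0.  ]
0.3 0.1 4 0.65 [-0.29  0.06  0.14  0.   -0.06 -0.4 ] [-0.1  -0.09  0.  ]
0.3 0.1 20 0.67 [-0.28  0.06  0.15  0.   -0.06 -0.4 ] [-0.1 -0.1  0. ]
0.15 0.03 1 0.68 [-0.31  0.04  0.12  0.   -0.07 -0.45] [-0.1   0.15  0.  ]
1 0.1 4 0.71 [-0.29  0.07  0.15  0.   -0.06 -0.43] [-0.1  -0.07  0.  ]
0.15 0.03 20 0.72 [-
[... 1173 characters left out ...]
.   -0.07 -0.47] [-0.09 -0.06  0.  ]
0.3 0.01 20 0.95 [-0.32  0.08  0.17  0.   -0.07 -0.47] [-0.09  0.14  0.  ]
1 0.01 4 0.96 [-0.32  0.08  0.17  0.   -0.07 -0.47] [-0.08 -0.09  0.  ]
3 0.01 20 1.08 [-0.32  0.08  0.17  0.   -0.07 -0.47] [-0.09 -0.07 -0.  ]
0.15 0.01 4 1.09 [-0.32  0.08  0.17  0.   -0.07 -0.47] [-0.1   0.54  0.  ]
0.15 0.01 20 1.26 [-0.32  0.08  0.17  0.   -0.07 -0.47] [-0.1   0.67  0.  ]
0.15 0.01 1 1.62 [-0.32  0.05  0.13  0.   -0.07 -0.47] [-0.1   0.92  0.  ]
0.3 0.01 1 1.97 [-0.32  0.05  0.13  0.   -0.07 -0.47] [-0.1   1.15  0.  ]
1 0.01 1 2.11 [-0.32  0.05  0.13  0.   -0.07 -0.47] [-0.1   1.24  0.  ]
3 0.01 1 2.12 [-0.32  0.05  0.13  0.   -0.07 -0.47] [-0.1   1.25  0.  ]
```

```bash
cat > sim4.py <<'E'
from sim3 import *
def step4(q,row,w=.3,N=8,lam=.01):
    p,R=fk(q,k,Q);t=p+R@np.array(row[:3])*.025;Rt=R@rz(row[3]*.08);x=q.copy();W=np.r_[1,1,1,w,w,w]
    for _ in range(N):
        a,B,J=jac(x);e=np.r_[t-a,Ro.from_matrix(Rt@B.T).as_rotvec()]*W;J=J*W[:,None]
        if np.linalg.norm(e)<1e-5:break
        fr=np.ones(6,bool);d=np.zeros(6)
        for _ in range(6):
            Jf=J[:,fr];d[:]=0;d[fr]=np.linalg.solve(Jf.T@Jf+lam**2*np.eye(fr.sum()),Jf.T@e)
            bad=fr&((x+d>LIM[:,1])&(x>LIM[:,1]-1e-2)|(x+d<LIM[:,0])&(x<LIM[:,0]+1e-2))
            if not bad.any():break
            fr&=~bad
        if np.linalg.norm(d)<1e-5:break
        x=np.clip(x+d,LIM[:,0],LIM[:,1])
    d=x-q;return q+d*min(1,1/np.max(np.abs(d)/VM+1e-9))
def run4(q,rows,*a):
    q=np.array(q,float)
    for r in rows:q=step4(q,r,*a)
    return q
if __name__=='__main__':
    np.set_printoptions(precision=2,suppress=True)
    for w in(.1,.2,.3,.4,.5,.7,1):
        for N in (1,8):
            for lam in(.01,.05):
                E=[run4(a,r,w,N,lam)-np.array(b) for a,r,b in SEG];print(w,N,lam,'%.2f'%np.linalg.norm(E),E[3],E[0][:3],E[1][:3],E[2][:3])
E
python3 sim4.py 2>&1 | sort -k4 -n | head -12
```

```text
0.7 8 0.01 0.09 [-0.03  0.02 -0.01  0.    0.   -0.04] [-0.01  0.02  0.  ] [-0.03  0.03  0.  ] [-0.03  0.03  0.  ]
0.7 8 0.05 0.09 [-0.03  0.02 -0.01  0.    0.   -0.04] [-0.01  0.02  0.  ] [-0.03  0.03  0.  ] [-0.03  0.03  0.  ]
0.5 8 0.01 0.11 [-0.05  0.01  0.02  0.   -0.01 -0.04] [-0.02 -0.03  0.  ] [-0.03 -0.04  0.  ] [ 0.03 -0.03  0.  ]
0.5 8 0.05 0.11 [-0.05  0.01  0.02  0.   -0.01 -0.04] [-0.02 -0.03  0.  ] [-0.03 -0.04  0.  ] [-0.02 -0.03  0.  ]
0.7 1 0.01 0.14 [-0.06 -0.   -0.04  0.   -0.   -0.09] [-0.01  0.02  0.  ] [-0.03  0.03  0.  ] [-0.04  0.03  0.  ]
0.5 1 0.01 0.15 [-0.08 -0.02 -0.02  0.   -0.02 -0.08] [-0.02 -0.03  0.  ] [-0.04 -0.04  0.  ] [-0.03 -0.04  0.  ]
0.4 8 0.05 0.16 [-0.08 -0.01  0.04  0.   -0.03 -0.04] [-0.02 -0.06  0.  ] [-0.04 -0.07  0.  ] [-0.   -0.07  0.  ]
0.7 1 0.05 0.16 [-0.06 -0.01 -0.05  0.   -0.   -0.1 ] [-0.01  0.02  0.  ] [-0.03  0.03  0.  ] [-0.04  0.03  0.  ]
0.5 1 0.05 0.17 [-0.09 -0.02 -0.03  0.   -0.02 -0.1 ] [-0.02 -0.03  0.  ] [-0.04 -0.04  0.  ] [-0.04 -0.04  0.  ]
1 8 0.01 0.18 [-0.01  0.03 -0.03  0.    0.02 -0.05] [-0.01  0.08  0.  ] [-0.02  0.1   0.  ] [-0.03  0.1   0.  ]
1 8 0.05 0.18 [-0.01  0.03 -0.03  0.    0.02 -0.05] [-0.01  0.08  0.  ] [-0.02  0.1   0.  ] [-0.03  0.1   0.  ]
0.4 1 0.01 0.20 [-0.11 -0.03  0.    0.   -0.03 -0.08] [-0.02 -0.06  0.  ] [-0.04 -0.07  0.  ] [-0.01 -0.07  0.  ]
```

```bash
cat > greedy.py <<'E'
from sim4 import *
import itertools
def greedy(q,psi,tau,wt=.3,maxn=60,look=3,zlim=(.4,1.0),stop=.03,w=.6):
    n=np.array([-np.sin(psi),np.cos(psi),0]);h=np.array([np.cos(psi),np.sin(psi),0])
    def cost(q):
        p,R=fk(q,k,Q);z=R[:,2];return abs(z@n)+wt*abs(np.arctan2(z@h,-z[2])-tau)+5*max(0,zlim[0]-p[2],p[2]-zlim[1])
    C=[c for c in itertools.product((-1,-.5,0,.5,1),repeat=3) if max(np.abs(c))==1]
    rows=[];qs=[]
    while len(rows)<maxn and cost(q)>stop:
        best=None
        for c in C:
            x=q.copy()
            for _ in range(look):x=step4(x,(*c,0),w,3,.03)
            s=cost(x)
            if best is None or s<best[0]-1e-6:best=(s,c)
        if best[0]>cost(q)-1e-4:look+=4;
        if look>14:break
        for _ in range(min(look,3)):
            q=step4(q,(*best[1],0),w,3,.03);rows.append(best[1])
            if cost(q)<stop:break
        show(q,(len(rows),best[1],round(cost(q),3)))
    return q,rows
if __name__=='__main__':
    from cell import manip
    q=np.array(manip.get_obs()['joints']);greedy(q,np.radians(-20.4),np.radians(40))
E
time timeout 500 python3 greedy.py
```

```text
(3, (1, 1, -1), np.float64(0.469)) p [ 0.204 -0.186  0.664] q [-1.34 -0.4   0.21  2.29  0.68 -1.94] tilt 39.3 az 21.5 yz -0.110
(6, (1, 1, -1), np.float64(0.405)) p [ 0.16  -0.184  0.621] q [-1.52 -0.51  0.04  2.29  0.63 -2.11] tilt 37.4 az 16.1 yz -0.150
(9, (1, 1, -1), np.float64(0.348)) p [ 0.112 -0.199  0.58 ] q [-1.74 -0.56 -0.08  2.29  0.57 -2.32] tilt 35.0 az 11.1 yz -0.180
(12, (0, 1, -1), np.float64(0.3)) p [ 0.109 -0.181  0.586] q [-1.76 -0.61 -0.08  2.29  0.54 -2.31] tilt 32.8 az 6.7 yz -0.203
(15, (0.5, 1, -1), np.float64(0.253)) p [ 0.079 -0.187  0.573] q [-1.9  -0.63 -0.11  2.29  0.49 -2.44] tilt 30.5 az 2.0 yz -0.222
(18, (0, 1, -1), np.float64(0.211)) p [ 0.075 -0.176  0.581] q [-1.93 -0.66 -0.1   2.29  0.47 -2.44] tilt 28.3 az -2.7 yz -0.237
(21, (0, 1, -1), np.float64(0.172)) p [ 0.075 -0.164  0.591] q [-1.93 -0.69 -0.08  2.29  0.44 -2.42] tilt 26.2 az -7.8 yz -0.250
(24, (0.5, 1, -1), np.float64(0.133)) p [ 0.042 -0.175  0.587] q [-2.09 -0.68 -0.08  2.29  0.4  -2.57] tilt 24.0 az -13.5 yz -0.260
(27, (0, 1, -1), np.float64(0.098)) p [ 0.035 -0.169  0.597] q [-2.13 
[... 847 characters left out ...]
yz -0.290
(48, (0.5, 1, -1), np.float64(0.105)) p [ 0.168 -0.024  0.826] q [-0.63 -0.37  0.79  2.29  0.09 -1.05] tilt 25.4 az -24.1 yz -0.327
(51, (1, 1, -1), np.float64(0.103)) p [0.085 0.034 0.807] q [-0.25 -0.56  0.65  2.29 -0.09 -0.72] tilt 28.0 az -25.3 yz -0.362
(54, (0, 0.5, -1), np.float64(0.071)) p [0.06  0.043 0.813] q [-0.26 -0.59  0.67  2.29 -0.07 -0.73] tilt 31.0 az -23.0 yz -0.386
(57, (0, 1, -0.5), np.float64(0.048)) p [0.025 0.074 0.785] q [-0.51 -0.76  0.55  2.29  0.07 -0.94] tilt 33.4 az -21.8 yz -0.407
(60, (-1, -1, -0.5), np.float64(0.039)) p [0.085 0.037 0.853] q [-0.27 -0.47  0.85  2.29 -0.06 -0.74] tilt 34.3 az -21.3 yz -0.414
real	1m46.026s
user	1m46.161s
sys	0m0.218s
```

```bash
cat > gal.py <<'E'
from h import *
from scipy.optimize import least_squares
It,Kt,Et=cam('top0');Is,Ks,Es=cam('side0')
def mask(I,which):
    h=cv2.cvtColor(cv2.GaussianBlur(I,(3,3),0),cv2.COLOR_BGR2HSV).astype(int);H,S,V=h[...,0],h[...,1],h[...,2]
    m=(H>50)&(H<90)&(S>60)&(V>40) if which=='g' else (S<70)&(V<110)
    return m
def hull(m,roi):
    r=np.zeros(m.shape,bool);r[roi[1]:roi[3],roi[0]:roi[2]]=1
    b=max(blobs(cv2.morphologyEx((m&r).astype(np.uint8),cv2.MORPH_OPEN,np.ones((3,3))),100),key=lambda b:b.sum());c=max(cv2.findContours(b.astype(np.uint8),0,1)[0],key=cv2.contourArea)
    return cv2.approxPolyDP(cv2.convexHull(c),3,True)[:,0]
for n,I,rg,rd in(('top',It,(305,140,445,235),(305,195,425,310)),('side',Is,(370,270,470,380),(270,270,400,360))):
    print(n,'green',hull(mask(I,'g'),rg).tolist(),'dark',hull(mask(I,'d'),rd).tolist())
g=hull(mask(It,'g'),(305,140,445,235)).astype(np.float32)
print('box px rect',cv2.boxPoints(cv2.minAreaRect(g)).tolist());c=cv2.boxPoints(cv2.minAreaRect(np.array([[307.1,274.3],[356.9,144.9],[438.9,176.5],[389.1,305.9]],np.float32)))
# pose from far edge + sides (box rim z=.05)
fl,fr=onz(Kt,Et,(356.9,144.9),.05),onz(Kt,Et,(438.9,176.5),.05);nl,nr=onz(Kt,Et,(307.1,274.3),.05),onz(Kt,Et,(389.1,305.9),.05)
hx=(fl-nl+fr-nr)[:2];yaw=np.arctan2(hx[1],hx[0]);e=fl-fr;print('far edge',fl,fr,np.linalg.norm(e),'yaw',np.degrees(yaw),np.degrees(np.arctan2(-e[0],e[1])))
h=np.array([np.cos(yaw),np.sin(yaw)]);o=(fl+fr)[:2]/2-.264*h;print('origin from far',o)
n81=(onz(Kt,Et,(307.1,274.3),.081)+onz(Kt,Et,(389.1,305.9),.081))[:2]/2;print('origin from near',n81+.121*h)
def G(P,o=o,yaw=yaw):c,s=np.cos(yaw),np.sin(yaw);return np.array([o[0]+c*P[0]-s*P[1],o[1]+s*P[0]+c*P[1],.062+P[2]])
for nm,P in(('lip L',(.12,.099,.003)),('lip R',(.12,-.099,.003)),('near L wall top',(-.121,.099,.019)),('near R',(-.121,-.099,.019)),('box FL',(.264,.12,-.012)),('box FR',(.264,-.12,-.012))):
    print(nm,'top',proj(Kt,Et,G(P))[0],'side',proj(Ks,Es,G(P))[0])
E
python3 gal.py
```

```text
top green [[358, 148], [436, 177], [418, 226], [340, 197]] dark [[345, 195], [415, 221], [384, 302], [316, 277]]
side green [[432, 281], [462, 346], [461, 363], [396, 371], [380, 285]] dark [[379, 284], [399, 340], [398, 348], [291, 357], [282, 290]]
box px rect [[339.80853271484375, 196.92880249023438], [358.0, 148.0], [436.19146728515625, 177.07119750976562], [418.0, 226.0]]
far edge [ 0.8407 -0.1272  0.05  ] [ 0.7548 -0.3559  0.05  ] 0.24429431479738115 yaw -20.58539844488882 -20.59226655398295
origin from far [ 0.5506 -0.1487]
origin from near [ 0.5495 -0.1465]
lip L top [346.3939 194.3926] side [379.4233 284.8521]
lip R top [413.989  220.5901] side [400.3264 346.1796]
near L wall top top [314.3414 276.1605] side [280.8561 289.2903]
near R top [383.4971 303.2471] side [290.3313 352.9572]
box FL top [357.6163 145.1815] side [433.1171 278.2822]
box FR top [438.1785 176.2165] side [465.9456 351.1574]
```

drive_tool(
  series=[
    {"hand": 1, "roll": 0, "tx": 1, "ty": 1, "tz": -1},
    {"hand": 1, "roll": 0, "tx": 1, "ty": 1, "tz": -1},
    {"hand": 1, "roll": 0, "tx": 1, "ty": 1, "tz": -1},
    {"hand": 1, "roll": 0, "tx": 1, "ty": 1, "tz": -1},
    {"hand": 1, "roll": 0, "tx": 1, "ty": 1, "tz": -1},
    {"hand": 1, "roll": 0, "tx": 1, "ty": 1, "tz": -1},
    {"hand": 1, "roll": 0, "tx": 1, "ty": 1, "tz": -1},
    {"hand": 1, "roll": 0, "tx": 1, "ty": 1, "tz": -1},
    {"hand": 1, "roll": 0, "tx": 1, "ty": 1, "tz": -1},
  ],
)

```text
time_s: 13.4
tool_pos: [0.1419, -0.1625, 0.6006]
orientation: [[-0.712, -0.467, 0.524], [-0.466, 0.873, 0.144], [-0.525, -0.142, -0.839]]
force: [0.5, -0.0, -1.2]
finger_gap: 0.0251
finger_force: 60.8
```

```bash
python3 now.py
```

```text
13.4
 p [ 0.142 -0.164  0.601] q [-1.57 -0.59 -0.03  2.29  0.55 -2.15] tilt 32.9 az 15.3 yz -0.142
[[-0.712, -0.467, 0.524], [-0.466, 0.873, 0.144], [-0.525, -0.142, -0.839]]
```

```bash
cat > srch.py <<'E'
from sim4 import *
from cell import manip
import itertools,sys
psi=np.radians(float(sys.argv[1]));n=np.array([-np.sin(psi),np.cos(psi),0]);h=np.array([np.cos(psi),np.sin(psi),0]);goal=float(sys.argv[2]);NR=int(sys.argv[3])
q0=np.array(manip.get_obs()['joints']);res=[]
for c in itertools.product((-1,-.5,0,.5,1),repeat=3):
    if max(np.abs(c))<1:continue
    x=q0.copy()
    for i in range(NR):
        x=step4(x,(*c,0),.6,2,.03)
        p,R=fk(x,k,Q);z=R[:,2];l=z@n
        res.append((abs(l)+.006*i+.4*abs(np.arcsin(z@h)-goal),c,i+1,l,np.degrees(np.arcsin(z@h)),p.round(3),x.round(2)))
        if l*np.sign(float(sys.argv[4]))<0.0:break
res.sort(key=lambda r:r[0])
for r in res[:40:5]:print('%.3f'%r[0],r[1],r[2],'lat %.3f tiltH %.1f'%(r[3],r[4]),r[5],r[6])
E
timeout 200 python3 srch.py -20.6 .6 18 1
```

```text
0.148 (0.5, -1, -1) 18 lat 0.034 tiltH 32.6 [ 0.045 -0.591  0.688] [-1.74  0.61  1.41  2.29  0.56 -2.16]
0.184 (0.5, -1, -1) 16 lat 0.074 tiltH 31.5 [ 0.063 -0.574  0.689] [-1.71  0.55  1.32  2.29  0.55 -2.16]
0.193 (0, -0.5, -1) 17 lat 0.086 tiltH 32.7 [ 0.174 -0.375  0.788] [-1.49  0.13  1.04  2.29  0.55 -1.9 ]
0.205 (0.5, -0.5, -1) 17 lat 0.069 tiltH 28.7 [-0.003 -0.494  0.695] [-1.86  0.28  0.96  2.29  0.51 -2.33]
0.216 (0.5, 0, -1) 18 lat 0.054 tiltH 25.7 [-0.073 -0.386  0.671] [-2.09 -0.01  0.58  2.29  0.43 -2.58]
0.224 (0, -0.5, -1) 15 lat 0.119 tiltH 31.5 [ 0.175 -0.363  0.776] [-1.48  0.09  0.95  2.29  0.55 -1.91]
0.233 (0.5, 1, -1) 17 lat 0.036 tiltH 20.0 [-0.067 -0.188  0.571] [-2.47 -0.57 -0.06  2.29  0.28 -2.98]
0.234 (0, 0, -1) 15 lat 0.118 tiltH 29.7 [ 0.164 -0.233  0.762] [-1.46 -0.25  0.61  2.29  0.52 -1.9 ]
```

drive_tool(
  series=[
    {"hand": 1, "roll": 0, "tx": 0.5, "ty": -1, "tz": -1},
    {"hand": 1, "roll": 0, "tx": 0.5, "ty": -1, "tz": -1},
    {"hand": 1, "roll": 0, "tx": 0.5, "ty": -1, "tz": -1},
    {"hand": 1, "roll": 0, "tx": 0.5, "ty": -1, "tz": -1},
    {"hand": 1, "roll": 0, "tx": 0.5, "ty": -1, "tz": -1},
    {"hand": 1, "roll": 0, "tx": 0.5, "ty": -1, "tz": -1},
    {"hand": 1, "roll": 0, "tx": 0.5, "ty": -1, "tz": -1},
    {"hand": 1, "roll": 0, "tx": 0.5, "ty": -1, "tz": -1},
    {"hand": 1, "roll": 0, "tx": 0.5, "ty": -1, "tz": -1},
    {"hand": 1, "roll": 0, "tx": 0.5, "ty": -1, "tz": -1},
  ],
)

```text
time_s: 14.23
tool_pos: [0.106, -0.4593, 0.6894]
orientation: [[-0.749, -0.418, 0.514], [-0.472, 0.881, 0.029], [-0.465, -0.22, -0.857]]
force: [-0.3, -0.5, -1.4]
finger_gap: 0.025
finger_force: 61.2
```

```bash
python3 now.py; timeout 200 python3 srch.py -20.6 .6 14 1
```

```text
14.23
 p [ 0.106 -0.46   0.69 ] q [-1.64  0.2   0.85  2.29  0.54 -2.17] tilt 31.0 az 3.3 yz -0.220
[[-0.749, -0.418, 0.514], [-0.472, 0.881, 0.029], [-0.465, -0.22, -0.857]]
0.069 (0.5, -1, -1) 11 lat 0.004 tiltH 33.7 [ 0.018 -0.592  0.692] [-1.79  0.61  1.42  2.29  0.58 -2.2 ]
0.077 (0, -1, -1) 11 lat 0.014 tiltH 34.7 [ 0.108 -0.539  0.742] [-1.64  0.52  1.42  2.29  0.58 -2.03]
0.079 (-0.5, -0.5, -1) 12 lat 0.007 tiltH 35.2 [ 0.184 -0.421  0.809] [-1.47  0.32  1.34  2.29  0.55 -1.82]
0.085 (0.5, -1, -1) 9 lat 0.026 tiltH 32.8 [ 0.042 -0.591  0.691] [-1.74  0.61  1.42  2.29  0.57 -2.16]
0.089 (-0.5, -0.5, -1) 13 lat -0.006 tiltH 35.9 [ 0.187 -0.413  0.817] [-1.46  0.32  1.36  2.29  0.55 -1.8 ]
0.092 (-0.5, -0.5, -1) 10 lat 0.035 tiltH 33.9 [ 0.177 -0.435  0.792] [-1.49  0.32  1.29  2.29  0.55 -1.87]
0.097 (-0.5, 0, -1) 11 lat 0.026 tiltH 32.9 [ 0.153 -0.356  0.801] [-1.53  0.08  1.02  2.29  0.54 -1.92]
0.100 (0.5, -0.5, -1) 12 lat -0.018 tiltH 32.1 [-0.028 -0.558  0.701] [-1.88  0.49  1.27  2.29  0.56 -2.3 ]
```

drive_tool(
  series=[
    {"hand": 1, "roll": 0, "tx": -0.5, "ty": -0.5, "tz": -1},
    {"hand": 1, "roll": 0, "tx": -0.5, "ty": -0.5, "tz": -1},
    {"hand": 1, "roll": 0, "tx": -0.5, "ty": -0.5, "tz": -1},
    {"hand": 1, "roll": 0, "tx": -0.5, "ty": -0.5, "tz": -1},
    {"hand": 1, "roll": 0, "tx": -0.5, "ty": -0.5, "tz": -1},
    {"hand": 1, "roll": 0, "tx": -0.5, "ty": -0.5, "tz": -1},
    {"hand": 1, "roll": 0, "tx": -0.5, "ty": -0.5, "tz": -1},
    {"hand": 1, "roll": 0, "tx": -0.5, "ty": -0.5, "tz": -1},
    {"hand": 1, "roll": 0, "tx": -0.5, "ty": -0.5, "tz": -1},
    {"hand": 1, "roll": 0, "tx": -0.5, "ty": -0.5, "tz": -1},
  ],
)

```text
time_s: 15.07
tool_pos: [0.1728, -0.4132, 0.8038]
orientation: [[-0.779, -0.309, 0.546], [-0.469, 0.865, -0.178], [-0.418, -0.394, -0.819]]
force: [-0.4, 0.0, -0.7]
finger_gap: 0.0254
finger_force: 61.3
```

```bash
python3 now.py; timeout 200 python3 srch.py -20.6 .62 8 1
```

```text
15.07
 p [ 0.173 -0.413  0.804] q [-1.5   0.27  1.25  2.29  0.56 -1.86] tilt 35.1 az -18.1 yz -0.394
[[-0.779, -0.309, 0.546], [-0.469, 0.865, -0.178], [-0.418, -0.394, -0.819]]
0.008 (1, 0, -1) 2 lat -0.000 tiltH 35.8 [ 0.118 -0.421  0.794] [-1.64  0.21  1.13  2.29  0.59 -2.01]
0.010 (0, 0, -1) 2 lat 0.001 tiltH 35.9 [ 0.156 -0.396  0.813] [-1.54  0.21  1.2   2.29  0.57 -1.9 ]
0.011 (-1, -1, -1) 1 lat 0.008 tiltH 35.9 [ 0.191 -0.409  0.816] [-1.45  0.31  1.34  2.29  0.55 -1.8 ]
0.012 (0.5, 0.5, -1) 2 lat 0.005 tiltH 35.6 [ 0.128 -0.39   0.801] [-1.62  0.14  1.07  2.29  0.59 -1.99]
0.013 (0, 0.5, -1) 2 lat 0.006 tiltH 35.7 [ 0.147 -0.378  0.811] [-1.56  0.14  1.11  2.29  0.58 -1.93]
0.014 (0, -1, -0.5) 1 lat 0.014 tiltH 35.6 [ 0.177 -0.426  0.805] [-1.49  0.32  1.32  2.29  0.56 -1.85]
0.014 (1, 1, -1) 2 lat 0.007 tiltH 35.4 [ 0.101 -0.383  0.786] [-1.69  0.07  0.95  2.29  0.6  -2.08]
0.015 (1, -0.5, -0.5) 2 lat 0.008 tiltH 35.6 [ 0.135 -0.447  0.79 ] [-1.6   0.3   1.24  2.29  0.59 -1.96]
```

drive_tool(
  series=[
    {"hand": 1, "roll": 0, "tx": 0, "ty": 0, "tz": -1},
    {"hand": 1, "roll": 0, "tx": 0, "ty": 0, "tz": -1},
  ],
)

```text
time_s: 15.23
tool_pos: [0.1538, -0.3926, 0.8139]
orientation: [[-0.781, -0.293, 0.552], [-0.469, 0.858, -0.208], [-0.413, -0.421, -0.808]]
force: [-0.5, 0.2, -0.8]
finger_gap: 0.0253
finger_force: 61.3
```

```bash
cat > geo.py <<'E'
from sim4 import *
from cell import manip
np.set_printoptions(precision=3,suppress=True)
YG=np.radians(-20.6);OG=np.array([.549,-.1475,.062])
hG=np.array([np.cos(YG),np.sin(YG),0]);nG=np.array([-np.sin(YG),np.cos(YG),0])
G=lambda x,y,z:OG+x*hG+y*nG+np.array([0,0,z])
pg=np.array([.4241,.2231,.2647]);Rg=np.array([[-.594,-.569,.569],[-.414,.822,.39],[-.69,-.004,-.724]])
ps=np.array([.5125,.2834,.0645])  # scraper origin as it hung
U,_,V=np.linalg.svd(Rg);Rg=U@V
ot=Rg.T@(ps-pg);Rs=Rg.T@rz(np.radians(34.6)) # scraper in tool
def path(R0,p0,tgt,nroll,roll,nmin=0):
    """rows (rounded) from p0,R0 to tgt with roll rows first; even world motion"""
    d=tgt-p0;n=max(nmin,int(np.ceil(max(np.abs(d).max()/.025,np.linalg.norm(d)/.04))))
    while True:
        R=R0.copy();rows=[]
        for i in range(n):
            t=R.T@d/n/.025;r=roll/.08/nroll if i<nroll else 0
            rows.append((*t,r));R=R@rz(r*.08)
        if max(max(np.abs(x)) for x in rows)<=1:return rows,R
        n+=1
def fmt(rows):
    import json
    return json.dumps([dict(hand=1,roll=round(r[3],2),tx=round(r[0],2),ty=round(r[1],2),tz=round(r[2],2)) for r in rows])
def scr(R,p):return p+R@ot
E
cat > g1.py <<'E'
from geo import *
o=manip.get_obs();R=np.array(o['orientation']);U,_,V=np.linalg.svd(R);R=U@V;p=np.array(o['tool_pos']);q=np.array(o['joints']);show(q)
roll=np.arctan2(R[2,1],-(-R[2,0])*-1) if 0 else np.arctan2(-R[2,1],-R[2,0]);print('roll',roll)
Rn=R@rz(roll);print(Rn.tolist());Sr=Rn@Rs;print('scraper z',Sr[:,2],'y az',np.degrees(np.arctan2(Sr[1,1],Sr[0,1])),'lean',np.degrees(np.arccos(Sr[2,2])))
x=q
for g in[(-.105,.029,.06),(-.105,.029,.005),(0,.029,.005),(.125,.029,.005),(-.105,-.029,.005),(.125,-.029,.005)]:
    t=G(*g)-Rn@ot;x,e,a=ik(t,Rn,x);print(g,'tcp',t,'q',x,round(e,1),round(a,1))
E
python3 g1.py
```

```text
p [ 0.154 -0.393  0.814] q [-1.55  0.2   1.19  2.29  0.58 -1.9 ] tilt 36.1 az -20.6 yz -0.421
roll 0.7953290787653986
[[-0.7558091999210728, 0.3525515244131045, 0.5517788288333142], [0.2847444417936782, 0.9357924035992148, -0.20787780120448227], [-0.5896380721953715, 2.4042582226689866e-17, -0.8076675948790603]]
scraper z [ 0.121 -0.05   0.991] y az 69.25087748512608 lean 7.490215477138504
(-0.105, 0.029, 0.06) tcp [ 0.386 -0.055  0.334] q [-0.301 -0.765 -0.737  0.969 -0.035  0.048] 0.0 0.0
(-0.105, 0.029, 0.005) tcp [ 0.386 -0.055  0.279] q [-0.301 -0.769 -0.848  0.862 -0.035  0.048] 0.0 0.0
(0, 0.029, 0.005) tcp [ 0.484 -0.092  0.279] q [-0.316 -0.418 -0.648  0.711 -0.026  0.035] 0.0 0.0
(0.125, 0.029, 0.005) tcp [ 0.601 -0.136  0.279] q [-0.327 -0.066 -0.362  0.645 -0.02   0.027] 0.0 0.0
(-0.105, -0.029, 0.005) tcp [ 0.366 -0.11   0.279] q [-0.498 -0.808 -0.866  0.887  0.081 -0.111] 0.0 0.0
(0.125, -0.029, 0.005) tcp [ 0.581 -0.19   0.279] q [-0.437 -0.082 -0.377  0.647  0.045 -0.062] 0.0 0.0
```

```bash
cat > g2.py <<'E'
from geo import *
o=manip.get_obs();R=np.array(o['orientation']);U,_,V=np.linalg.svd(R);R=U@V;p=np.array(o['tool_pos']);q=np.array(o['joints'])
roll=.795;Rn=R@rz(roll);t=G(-.102,.029,.055)-Rn@ot
rows,_=path(R,p,t,10,roll);rows=[tuple(np.round(r,2)) for r in rows];print(len(rows));
for i in range(0,len(rows),10):print(fmt(rows[i:i+10]))
x=q
for i,r in enumerate(rows):
    x=step4(x,r,.6,8,.01)
    if i%4==0 or i==len(rows)-1:show(x,i);print(x-LIM[:,0]>.02,LIM[:,1]-x>.02) if 0 else None
print(t,scr(*fk(x,k,Q)[::-1]),G(-.102,.029,.055))
E
python3 g2.py
```

```text
20
[{"hand": 1, "roll": 0.99, "tx": -0.28, "ty": 0.85, "tz": 0.9}, {"hand": 1, "roll": 0.99, "tx": -0.21, "ty": 0.87, "tz": 0.9}, {"hand": 1, "roll": 0.99, "tx": -0.14, "ty": 0.88, "tz": 0.9}, {"hand": 1, "roll": 0.99, "tx": -0.07, "ty": 0.89, "tz": 0.9}, {"hand": 1, "roll": 0.99, "tx": -0.0, "ty": 0.89, "tz": 0.9}, {"hand": 1, "roll": 0.99, "tx": 0.07, "ty": 0.89, "tz": 0.9}, {"hand": 1, "roll": 0.99, "tx": 0.14, "ty": 0.88, "tz": 0.9}, {"hand": 1, "roll": 0.99, "tx": 0.21, "ty": 0.87, "tz": 0.9}, {"hand": 1, "roll": 0.99, "tx": 0.28, "ty": 0.85, "tz": 0.9}, {"hand": 1, "roll": 0.99, "tx": 0.34, "ty": 0.82, "tz": 0.9}]
[{"hand": 1, "roll": 0.0, "tx": 0.41, "ty": 0.8, "tz": 0.9}, {"hand": 1, "roll": 0.0, "tx": 0.41, "ty": 0.8, "tz": 0.9}, {"hand": 1, "roll": 0.0, "tx": 0.41, "ty": 0.8, "tz": 0.9}, {"hand": 1, "roll": 0.0, "tx": 0.41, "ty": 0.8, "tz": 0.9}, {"hand": 1, "roll": 0.0, "tx": 0.41, "ty": 0.8, "tz": 0.9}, {"hand": 1, "roll": 0.0, "tx": 0.41, "ty": 0.8, "tz": 0.9}, {"hand": 1, "roll": 0.0, "tx": 0.41, "ty": 0.8, "tz": 0.9}, {"hand": 1, "roll": 0.0, "tx": 0.41, "ty": 0.8, "tz": 0.9}, {"hand": 1, "roll": 0.0, "tx": 0.41, "ty": 0.8, "tz": 0.9}, {"hand": 1, "roll": 0.0, "tx": 0.41, "ty": 0.8, "tz": 0.9}]
0 p [ 0.162 -0.382  0.8  ] q [-1.52  0.09  1.    2.2   0.57 -1.83] tilt 36.1 az -20.6 yz -0.399
4 p [ 0.204 -0.319  0.706] q [-1.38 -0.3   0.37  1.87  0.52 -1.35] tilt 36.1 az -20.6 yz -0.251
8 p [ 0.248 -0.252  0.607] q [-1.16 -0.56 -0.04  1.62  0.44 -0.82] tilt 36.1 az -20.6 yz -0.072
12 p [ 0.291 -0.185  0.508] q [-0.89 -0.75 -0.36  1.39  0.3  -0.48] tilt 36.1 az -20.6 yz -0.025
16 p [ 0.335 -0.118  0.409] q [-0.58 -0.84 -0.62  1.18  0.13 -0.22] tilt 36.1 az -20.6 yz -0.025
19 p [ 0.368 -0.068  0.335] q [-0.36 -0.82 -0.76  1.    0.   -0.04] tilt 36.1 az -20.6 yz -0.025
[ 0.389 -0.056  0.329] [ 0.442 -0.098  0.123] [ 0.464 -0.084  0.117]
```

drive_tool(
  series=[
    {"hand": 1, "roll": 0.99, "tx": -0.28, "ty": 0.85, "tz": 0.9},
    {"hand": 1, "roll": 0.99, "tx": -0.21, "ty": 0.87, "tz": 0.9},
    {"hand": 1, "roll": 0.99, "tx": -0.14, "ty": 0.88, "tz": 0.9},
    {"hand": 1, "roll": 0.99, "tx": -0.07, "ty": 0.89, "tz": 0.9},
    {"hand": 1, "roll": 0.99, "tx": 0, "ty": 0.89, "tz": 0.9},
    {"hand": 1, "roll": 0.99, "tx": 0.07, "ty": 0.89, "tz": 0.9},
    {"hand": 1, "roll": 0.99, "tx": 0.14, "ty": 0.88, "tz": 0.9},
    {"hand": 1, "roll": 0.99, "tx": 0.21, "ty": 0.87, "tz": 0.9},
    {"hand": 1, "roll": 0.99, "tx": 0.28, "ty": 0.85, "tz": 0.9},
    {"hand": 1, "roll": 0.99, "tx": 0.34, "ty": 0.82, "tz": 0.9},
  ],
)

```text
time_s: 16.07
tool_pos: [0.2589, -0.2339, 0.5806]
orientation: [[-0.769, 0.325, 0.551], [0.25, 0.946, -0.208], [-0.589, -0.021, -0.808]]
force: [0.2, 0.2, -1.9]
finger_gap: 0.0256
finger_force: 61.3
```

drive_tool(
  series=[
    {"hand": 1, "roll": 0.0, "tx": 0.41, "ty": 0.8, "tz": 0.9},
    {"hand": 1, "roll": 0.0, "tx": 0.41, "ty": 0.8, "tz": 0.9},
    {"hand": 1, "roll": 0.0, "tx": 0.41, "ty": 0.8, "tz": 0.9},
    {"hand": 1, "roll": 0.0, "tx": 0.41, "ty": 0.8, "tz": 0.9},
    {"hand": 1, "roll": 0.0, "tx": 0.41, "ty": 0.8, "tz": 0.9},
    {"hand": 1, "roll": 0.0, "tx": 0.41, "ty": 0.8, "tz": 0.9},
    {"hand": 1, "roll": 0.0, "tx": 0.41, "ty": 0.8, "tz": 0.9},
  ],
)

```text
time_s: 16.65
tool_pos: [0.3356, -0.1158, 0.4076]
orientation: [[-0.77, 0.321, 0.551], [0.246, 0.947, -0.207], [-0.588, -0.024, -0.808]]
force: [1.1, -0.5, -1.4]
finger_gap: 0.0251
finger_force: 61.3
```

```bash
cat > g3.py <<'E'
from geo import *
import sys
o=manip.get_obs();R=np.array(o['orientation']);U,_,V=np.linalg.svd(R);R=U@V;p=np.array(o['tool_pos']);q=np.array(o['joints']);show(q,round(o['time_s'],2))
s=scr(R,p)-OG;print('blade in galley: %.4f %.4f %.4f'%(s@hG,s@nG,s[2]));S=R@Rs;print('y az',np.degrees(np.arctan2(S[1,1],S[0,1])),'y z',S[2,1],'lean',np.degrees(np.arctan2(S[:,2]@hG,S[2,2])),'gap',o['finger_gap'],'F',np.round(o['force'],1))
print('galley axes in tool, per mm/25: h',R.T@hG,'n',R.T@nG,'up',R[2])
if len(sys.argv)>3:
    t=G(*[float(a) for a in sys.argv[1:4]]);d=R.T@(t-scr(R,p))/.025;print('need',d,'rows>=',np.abs(d).max())
E
python3 g3.py -.102 .029 .055
```

```text
16.65 p [ 0.336 -0.116  0.408] q [-0.57 -0.84 -0.62  1.17  0.12 -0.21] tilt 36.1 az -20.6 yz -0.024
blade in galley: -0.1311 -0.0479 0.1331
y az 71.17153417582117 y z -0.020370822779369323 lean 7.5175511480815 gap 0.025098097154990655 F [ 1.1 -0.5 -1.4]
galley axes in tool, per mm/25: h [-0.807 -0.033  0.589] n [-0.041  0.999 -0.   ] up [-0.588 -0.024 -0.808]
need [0.776 3.11  3.21 ] rows>= 3.210219455788863
```

drive_tool(
  series=[
    {"hand": 1, "roll": 0.48, "tx": 0.19, "ty": 0.78, "tz": 0.8},
    {"hand": 1, "roll": 0, "tx": 0.17, "ty": 0.78, "tz": 0.8},
    {"hand": 1, "roll": 0, "tx": 0.17, "ty": 0.78, "tz": 0.8},
    {"hand": 1, "roll": 0, "tx": 0.17, "ty": 0.78, "tz": 0.8},
    {"hand": 1, "roll": 0, "tx": 0, "ty": 0, "tz": 0},
  ],
)

```text
time_s: 17.07
tool_pos: [0.3925, -0.0524, 0.3272]
orientation: [[-0.765, 0.345, 0.544], [0.28, 0.939, -0.2], [-0.58, -0.001, -0.814]]
force: [-1.3, 0.9, -3.3]
finger_gap: 0.0251
finger_force: 61.3
```

```bash
python3 g3.py -.102 .029 .005; python3 - <<'E'
from h import *
wsnap('w5');I=cv2.imread('pics/w5.png')
from cell import manip
s=manip.snapshot('side');np.savez('side5.npz',**s);t=manip.snapshot('top');np.savez('top5.npz',**t)
J=cv2.resize(s['color'][255:385,265:475],None,fx=1.9,fy=1.9,interpolation=2);T=cv2.resize(t['color'][140:315,300:445],None,fx=1.7,fy=1.7,interpolation=2)
out=np.zeros((600,800,3),np.uint8);out[:J.shape[0],:J.shape[1]]=J;out[:300,400:]=cv2.resize(I,(400,300));out[300:300+T.shape[0],:T.shape[1]]=T;cv2.imwrite('pics/c5.png',out)
E
```

```text
17.07 p [ 0.393 -0.053  0.327] q [-0.29 -0.74 -0.73  0.96 -0.04  0.05] tilt 35.5 az -20.2 yz -0.001
blade in galley: -0.1024 0.0345 0.0519
y az 69.74040228870822 y z 0.0029852913517117267 lean 8.155314082134705 gap 0.025101551237403767 F [-1.3  0.9 -3.3]
galley axes in tool, per mm/25: h [-0.814 -0.008  0.58 ] n [-0.007  1.     0.004] up [-0.58  -0.001 -0.814]
need [ 1.076 -0.22   1.535] rows>= 1.5351517113172624
```

View pics/c5.png

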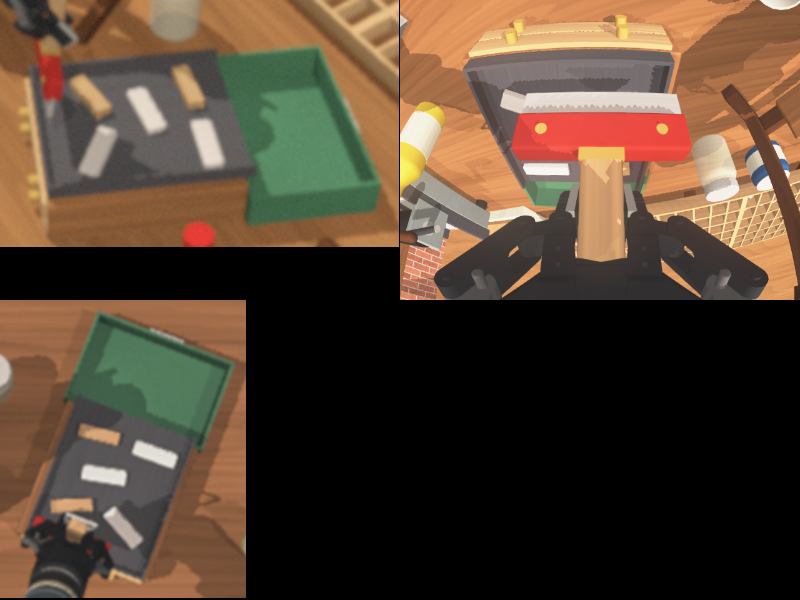

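The blade hangs level over the near end of the left lane. All five pieces are in their places: offcuts at (90,97) and (188,87) in the side inset, slugs at (147,110), (97,152) and (207,143). I'll check the blade edge in the wrist view and lower it.

drive_tool(
  series=[
    {"hand": 1, "roll": 0, "tx": 0.36, "ty": -0.1, "tz": 0.5},
    {"hand": 1, "roll": 0, "tx": 0.36, "ty": -0.1, "tz": 0.5},
    {"hand": 1, "roll": 0, "tx": 0.3, "ty": -0.05, "tz": 0.42},
    {"hand": 1, "roll": 0, "tx": 0, "ty": 0, "tz": 0},
  ],
)

```text
time_s: 17.55
tool_pos: [0.3896, -0.0622, 0.2885]
orientation: [[-0.758, 0.353, 0.548], [0.284, 0.936, -0.209], [-0.587, -0.002, -0.81]]
force: [-0.3, 0.2, -2.7]
finger_gap: 0.0256
finger_force: 61.3
```

```bash
python3 g3.py .125 .029 .005; python3 - <<'E'
from h import *
import geo
I,K,Rc,c=wload('w5');d=np.load('w5.npz');R,p=d['R'],d['p']
for P in[(-.002,.06,0),(-.002,-.06,0),(-.01,.06,.025),(-.01,-.06,.025)]:
    w=p+R@(geo.ot+geo.Rs@np.array(P));q=wproj(K,Rc,c,w)[0];print(P,q,'in view',q*.625+[400,0])
E
```

```text
17.55 p [ 0.39  -0.062  0.288] q [-0.32 -0.75 -0.82  0.87 -0.03  0.03] tilt 35.9 az -20.8 yz -0.002
blade in galley: -0.1000 0.0233 0.0138
y az 69.24397752212927 y z 0.0014956020816641966 lean 7.706185514891494 gap 0.02562096769881479 F [-0.3  0.2 -2.7]
galley axes in tool, per mm/25: h [-0.81   0.001  0.587] n [-0.001  1.    -0.002] up [-0.587 -0.002 -0.81 ]
need [-7.083  0.237  5.562] rows>= 7.083458808489271
(-0.002, 0.06, 0) [435.601 160.671] in view [672.25  100.419]
(-0.002, -0.06, 0) [204.149 160.119] in view [527.593 100.074]
(-0.01, 0.06, 0.025) [448.881 190.261] in view [680.551 118.913]
(-0.01, -0.06, 0.025) [190.281 189.581] in view [518.926 118.488]
```

```bash
cat > fit.py <<'E'
from h import *
import geo
from scipy.optimize import least_squares
from scipy.spatial.transform import Rotation as Ro
def fit(name,verbose=1):
    I,K,Rc,c=wload(name);d=np.load(name+'.npz');R,p=d['R'],d['p']
    hsv=cv2.cvtColor(I,cv2.COLOR_BGR2HSV);m=((hsv[...,0]<6)|(hsv[...,0]>174))&(hsv[...,1]>140)&(hsv[...,2]>80);m[330:]=0
    b=max(blobs(m,100),key=lambda b:b.sum());y,x=np.nonzero(b);uc=(x.min()+x.max())/2
    # top boundary of red (block lower edge z=.025) and blade's lower edge, sampled along columns
    obs=[]
    for f in(-.7,-.35,.35,.7):
        u=int(uc+f*(x.max()-x.min())/2);v0=y[x==u].min()
        g=hsv[:,u];v=v0-3
        while v>5 and g[v,1]<90 and g[v,2]>120:v-=1
        obs.append((u,v0-.5,v+.5))
    W=(x[(y==int(np.median(y)))].min(),x[(y==int(np.median(y)))].max());vm=np.median(y)
    def res(t):
        ot=geo.ot+t[:3];Rs=Ro.from_rotvec([0,t[3],0]).as_matrix()@geo.Rs
        pr=lambda P:wproj(K,Rc,c,p+R@(ot+Rs@np.array(P)))[0];r=[]
        A,B=pr((-.01,-.06,.025)),pr((-.01,.06,.025));a,b2=pr((-.002,-.06,0)),pr((-.002,.06,0))
        for u,v0,v1 in obs:
            r.append(np.interp(u,[A[0],B[0]],[A[1],B[1]])-v0);r.append(np.interp(u,[a[0],b2[0]],[a[1],b2[1]])-v1)
        mA,mB=pr((-.01,-.06,.04)),pr((-.01,.06,.04));r+= [A[0]-x.min(),B[0]-x.max()]
        return np.array(r+[200*t[3]*.2])
    s=least_squares(res,np.zeros(4));print(name,obs,x.min(),x.max(),'t',s.x,'res',s.fun.round(1));return s.x
if __name__=='__main__':
    for n in('w4','w5'):fit(n)
E
python3 fit.py
```

```text
w4 [(221, np.float64(180.5), np.float64(147.5)), (271, np.float64(179.5), np.float64(146.5)), (372, np.float64(180.5), np.float64(146.5)), (422, np.float64(181.5), np.float64(148.5))] 178 466 t [ 0.007  0.001 -0.017  0.03 ] res [-0.6 -0.4  0.6  0.8 -0.   1.2 -0.8 -0.6 -0.1  0.1  1.2]
w5 [(221, np.float64(180.5), np.float64(147.5)), (271, np.float64(179.5), np.float64(145.5)), (372, np.float64(180.5), np.float64(144.5)), (422, np.float64(181.5), np.float64(148.5))] 178 466 t [ 0.008  0.001 -0.018  0.042] res [-0.6 -1.   0.5  1.2 -0.1  2.5 -1.  -1.3 -0.1  0.2  1.7]
```

```bash
python3 - <<'E'
s=open('fit.py').read()
s=s.replace("r+= [A[0]-x.min(),B[0]-x.max()]","C=[pr((X,Y,Z))[0] for X in(-.01,.01) for Y in(-.06,.06) for Z in(.025,.055)];r+= [min(C)-x.min(),max(C)-x.max()]")
open('fit.py','w').write(s)
E
python3 fit.py; python3 - <<'E'
from geo import *
z=np.array([.548,-.209,-.81])
for t in([.003,0,-.003],):print(Rg@np.array(t))
print(ot,Rs)
E
```

```text
w4 [(221, np.float64(180.5), np.float64(147.5)), (271, np.float64(179.5), np.float64(146.5)), (372, np.float64(180.5), np.float64(146.5)), (422, np.float64(181.5), np.float64(148.5))] 178 466 t [ 0.006  0.001 -0.004  0.07 ] res [-0.9 -0.1  0.3  1.1 -0.3  1.5 -1.1 -0.2 -0.2  0.2  2.8]
w5 [(221, np.float64(180.5), np.float64(147.5)), (271, np.float64(179.5), np.float64(145.5)), (372, np.float64(180.5), np.float64(144.5)), (422, np.float64(181.5), np.float64(148.5))] 178 466 t [ 0.007  0.001 -0.005  0.083] res [-1.  -0.7  0.2  1.5 -0.4  2.9 -1.3 -1.  -0.3  0.3  3.3]
[-0.003 -0.002  0.   ]
[0.061 0.    0.219] [[-0.724 -0.004 -0.69 ]
 [-0.001  1.    -0.004]
 [ 0.69  -0.002 -0.724]]
```

drive_tool(
  series=[
    {"hand": 1, "roll": 0, "tx": 0.07, "ty": 0.2, "tz": 0.36},
    {"hand": 1, "roll": 0, "tx": 0, "ty": 0, "tz": 0},
  ],
)

```text
time_s: 17.72
tool_pos: [0.3963, -0.0586, 0.283]
orientation: [[-0.756, 0.351, 0.553], [0.283, 0.936, -0.209], [-0.591, -0.001, -0.807]]
force: [-1.2, -0.7, -3.5]
finger_gap: 0.0251
finger_force: 61.2
```

```bash
cat >> geo.py <<'E'
ot=ot+np.array([.0065,.001,-.0045]);Rs=Ro.from_rotvec([0,.077,0]).as_matrix()@Rs
E
python3 g3.py .128 .029 .005
```

```text
17.72 p [ 0.396 -0.059  0.283] q [-0.3  -0.73 -0.82  0.85 -0.03  0.04] tilt 36.2 az -20.7 yz -0.001
blade in galley: -0.1018 0.0303 0.0085
y az 69.31138892558282 y z 0.0021820841900264338 lean 11.826015750650505 gap 0.025078457619446923 F [-1.2 -0.7 -3.5]
galley axes in tool, per mm/25: h [-0.807 -0.001  0.591] n [-0.001  1.    -0.001] up [-0.591 -0.001 -0.807]
need [-7.335 -0.057  5.542] rows>= 7.335035514624875
```

drive_tool(
  series=[
    {"hand": 1, "roll": 0, "tx": 0.09, "ty": 0, "tz": 0.13},
    {"hand": 1, "roll": 0, "tx": -0.3, "ty": 0, "tz": 0.22},
    {"hand": 1, "roll": 0, "tx": -0.48, "ty": 0, "tz": 0.355},
    {"hand": 1, "roll": 0, "tx": -0.48, "ty": 0, "tz": 0.355},
    {"hand": 1, "roll": 0, "tx": -0.48, "ty": 0, "tz": 0.355},
    {"hand": 1, "roll": 0, "tx": -0.48, "ty": 0, "tz": 0.355},
  ],
)

```text
time_s: 18.22
tool_pos: [0.4617, -0.083, 0.2795]
orientation: [[-0.756, 0.351, 0.553], [0.282, 0.937, -0.209], [-0.591, -0.002, -0.806]]
force: [-0.2, 0.4, -2.2]
finger_gap: 0.0255
finger_force: 61.3
```

```bash
python3 g3.py .130 .029 .005
```

```text
18.22 p [ 0.461 -0.083  0.279] q [-0.31 -0.5  -0.7   0.73 -0.03  0.04] tilt 36.3 az -20.7 yz -0.002
blade in galley: -0.0318 0.0305 0.0050
y az 69.35249428321455 y z 0.00192667834143706 lean 11.775569991218468 gap 0.025516849544887848 F [-0.2  0.4 -2.2]
galley axes in tool, per mm/25: h [-0.806 -0.001  0.591] n [-0.002  1.    -0.001] up [-0.591 -0.002 -0.806]
need [-5.22  -0.069  3.83 ] rows>= 5.2196297316519775
```

drive_tool(
  series=[
    {"hand": 1, "roll": 0, "tx": -0.5, "ty": 0, "tz": 0.365},
    {"hand": 1, "roll": 0, "tx": -0.5, "ty": 0, "tz": 0.365},
    {"hand": 1, "roll": 0, "tx": -0.5, "ty": 0, "tz": 0.365},
    {"hand": 1, "roll": 0, "tx": -0.5, "ty": 0, "tz": 0.365},
    {"hand": 1, "roll": 0, "tx": -0.5, "ty": 0, "tz": 0.365},
    {"hand": 1, "roll": 0, "tx": -0.5, "ty": 0, "tz": 0.365},
    {"hand": 1, "roll": 0, "tx": -0.5, "ty": 0, "tz": 0.365},
    {"hand": 1, "roll": 0, "tx": -0.5, "ty": 0, "tz": 0.365},
    {"hand": 1, "roll": 0, "tx": -0.5, "ty": 0, "tz": 0.365},
    {"hand": 1, "roll": 0, "tx": -0.5, "ty": 0, "tz": 0.365},
  ],
)

```text
time_s: 19.05
tool_pos: [0.6069, -0.1374, 0.2795]
orientation: [[-0.756, 0.351, 0.553], [0.282, 0.936, -0.209], [-0.591, -0.002, -0.807]]
force: [-0.8, -0.4, -2.0]
finger_gap: 0.0252
finger_force: 61.4
```

```bash
cat > waste.py <<'E'
from h import *
from cell import manip
import geo
def W():
    t=manip.snapshot('top');I,K,E=t['color'],t['mtx'],t['extrinsics'];h=cv2.cvtColor(I,cv2.COLOR_BGR2HSV).astype(int);H,S,V=h[...,0],h[...,1],h[...,2]
    g=np.zeros(H.shape,np.uint8);c=[geo.G(*p) for p in((-.117,.09,.005),(.262,.115,-.02),(.262,-.115,-.02),(-.117,-.09,.005))]
    cv2.fillConvexPoly(g,proj(K,E,c).astype(np.int32),1)
    for nm,m in(('slug',(S<45)&(V>135)),('off',(S>70)&(H<25)&(V>140))):
        for b in blobs(m&(g>0),40):
            r=rect(b);w=onz(K,E,r[0],.073)-geo.OG;print(nm,b.sum(),np.round(r[0]),'galley x %.3f y %.3f'%(w@geo.hG,w@geo.nG),'px',np.round(r[1]))
    return I
if __name__=='__main__':
    import sys;I=W();cv2.imwrite(f'pics/{sys.argv[1]}.png',I)
E
python3 g3.py .130 .029 .005;python3 waste.py t6
```

```text
19.05 p [ 0.606 -0.137  0.279] q [-0.33 -0.05 -0.35  0.64 -0.02  0.03] tilt 36.2 az -20.7 yz -0.002
blade in galley: 0.1232 0.0306 0.0050
y az 69.35013482761774 y z 0.0016830595795617033 lean 11.78912763656425 gap 0.025240148291360166 F [-0.8 -0.4 -2. ]
galley axes in tool, per mm/25: h [-0.807 -0.001  0.591] n [-0.002  1.    -0.001] up [-0.591 -0.002 -0.807]
need [-0.221 -0.064  0.16 ] rows>= 0.2213248220399091
slug 56 [382. 181.] galley x 0.190 y 0.022 px [18.  3.]
slug 235 [396. 227.] galley x 0.087 y -0.060 px [26.  9.]
slug 131 [380. 267.] galley x -0.032 y -0.056 px [26.  7.]
off 87 [366. 180.] galley x 0.176 y 0.063 px [13.  8.]
off 79 [378. 186.] galley x 0.173 y 0.025 px [9. 9.]
```

drive_tool(
  series=[
    {"hand": 1, "roll": 0, "tx": -0.26, "ty": 0, "tz": 0.19},
    {"hand": 1, "roll": 0, "tx": -0.7, "ty": 0, "tz": -0.97},
    {"hand": 1, "roll": 0, "tx": 0.94, "ty": -0.29, "tz": -0.69},
    {"hand": 1, "roll": 0, "tx": 0.94, "ty": -0.29, "tz": -0.69},
    {"hand": 1, "roll": 0, "tx": 0.94, "ty": -0.29, "tz": -0.69},
    {"hand": 1, "roll": 0, "tx": 0.94, "ty": -0.29, "tz": -0.69},
    {"hand": 1, "roll": 0, "tx": 0.94, "ty": -0.29, "tz": -0.69},
    {"hand": 1, "roll": 0, "tx": 0.94, "ty": -0.29, "tz": -0.69},
    {"hand": 1, "roll": 0, "tx": 0.94, "ty": -0.29, "tz": -0.69},
    {"hand": 1, "roll": 0, "tx": 0.94, "ty": -0.29, "tz": -0.69},
  ],
)

```text
time_s: 19.93
tool_pos: [0.3729, -0.1115, 0.3091]
orientation: [[-0.756, 0.35, 0.553], [0.281, 0.937, -0.208], [-0.591, -0.002, -0.807]]
force: [0.0, -0.1, -1.6]
finger_gap: 0.0253
finger_force: 61.3
```

```bash
python3 g3.py -.103 -.029 .005;python3 waste.py t7
```

```text
19.93 p [ 0.373 -0.112  0.309] q [-0.49 -0.78 -0.79  0.93  0.08 -0.11] tilt 36.2 az -20.7 yz -0.002
blade in galley: -0.1051 -0.0275 0.0345
y az 69.39391287325923 y z 0.0013652247445439859 lean 11.835619834464541 gap 0.025251052389129336 F [ 0.  -0.1 -1.6]
galley axes in tool, per mm/25: h [-0.807 -0.002  0.591] n [-0.003  1.    -0.001] up [-0.591 -0.002 -0.807]
need [ 0.628 -0.058  1.003] rows>= 1.0029817075099228
slug 475 [395. 214.] galley x 0.118 y -0.043 px [52. 15.]
slug 287 [377. 268.] galley x -0.037 y -0.051 px [19. 28.]
off 160 [365. 181.] galley x 0.174 y 0.064 px [22.  7.]
off 63 [367. 198.] galley x 0.133 y 0.044 px [22.  3.]
off 75 [369. 282.] galley x -0.080 y -0.043 px [11.  7.]
```

drive_tool(
  series=[
    {"hand": 1, "roll": 0, "tx": 0.32, "ty": -0.03, "tz": 0.5},
    {"hand": 1, "roll": 0, "tx": 0.31, "ty": -0.03, "tz": 0.5},
    {"hand": 1, "roll": 0, "tx": -0.3, "ty": 0, "tz": 0.22},
    {"hand": 1, "roll": 0, "tx": -0.5, "ty": 0, "tz": 0.365},
    {"hand": 1, "roll": 0, "tx": -0.5, "ty": 0, "tz": 0.365},
    {"hand": 1, "roll": 0, "tx": -0.5, "ty": 0, "tz": 0.365},
    {"hand": 1, "roll": 0, "tx": -0.5, "ty": 0, "tz": 0.365},
    {"hand": 1, "roll": 0, "tx": -0.5, "ty": 0, "tz": 0.365},
  ],
)

```text
time_s: 20.65
tool_pos: [0.4575, -0.1446, 0.2798]
orientation: [[-0.757, 0.35, 0.552], [0.282, 0.937, -0.208], [-0.59, -0.002, -0.807]]
force: [-1.0, 1.6, -1.1]
finger_gap: 0.0252
finger_force: 61.3
```

```bash
python3 g3.py .130 -.029 .005
```

```text
20.65 p [ 0.457 -0.145  0.28 ] q [-0.46 -0.46 -0.68  0.73  0.06 -0.09] tilt 36.2 az -20.7 yz -0.002
blade in galley: -0.0145 -0.0288 0.0052
y az 69.36648957250003 y z 0.0015953537882856493 lean 11.862798212035743 gap 0.02522464106408539 F [-1.   1.6 -1.1]
galley axes in tool, per mm/25: h [-0.807 -0.002  0.59 ] n [-0.002  1.    -0.001] up [-0.59  -0.002 -0.807]
need [-4.661 -0.018  3.415] rows>= 4.661003652131894
```

drive_tool(
  series=[
    {"hand": 1, "roll": 0, "tx": -0.5, "ty": 0, "tz": 0.365},
    {"hand": 1, "roll": 0, "tx": -0.5, "ty": 0, "tz": 0.365},
    {"hand": 1, "roll": 0, "tx": -0.5, "ty": 0, "tz": 0.365},
    {"hand": 1, "roll": 0, "tx": -0.5, "ty": 0, "tz": 0.365},
    {"hand": 1, "roll": 0, "tx": -0.5, "ty": 0, "tz": 0.365},
    {"hand": 1, "roll": 0, "tx": -0.5, "ty": 0, "tz": 0.365},
    {"hand": 1, "roll": 0, "tx": -0.5, "ty": 0, "tz": 0.365},
    {"hand": 1, "roll": 0, "tx": -0.5, "ty": 0, "tz": 0.365},
    {"hand": 1, "roll": 0, "tx": -0.5, "ty": 0, "tz": 0.365},
    {"hand": 1, "roll": 0, "tx": -0.4, "ty": 0, "tz": 0.3},
  ],
)

```text
time_s: 21.48
tool_pos: [0.6001, -0.1981, 0.2799]
orientation: [[-0.756, 0.35, 0.553], [0.282, 0.937, -0.208], [-0.591, -0.002, -0.807]]
force: [0.8, 0.8, -1.9]
finger_gap: 0.0251
finger_force: 61.3
```

drive_tool(
  series=[
    {"hand": 1, "roll": 0, "tx": -0.1, "ty": 0, "tz": 0.07},
    {"hand": 1, "roll": 0, "tx": -0.7, "ty": 0, "tz": -0.97},
    {"hand": 1, "roll": 0, "tx": 0.6, "ty": 0, "tz": -1},
    {"hand": 1, "roll": 0, "tx": 0.6, "ty": 0, "tz": -1},
    {"hand": 1, "roll": 0, "tx": 0.6, "ty": 0, "tz": -1},
    {"hand": 1, "roll": 0, "tx": 0.6, "ty": 0, "tz": -1},
    {"hand": 1, "roll": 0, "tx": 0.6, "ty": 0, "tz": -1},
    {"hand": 1, "roll": 0, "tx": 0.6, "ty": 0, "tz": -1},
  ],
)

```text
time_s: 22.15
tool_pos: [0.4491, -0.1412, 0.3777]
orientation: [[-0.757, 0.35, 0.552], [0.282, 0.937, -0.208], [-0.59, -0.002, -0.807]]
force: [-0.8, -0.4, -1.0]
finger_gap: 0.025
finger_force: 61.3
```

```bash
python3 g3.py;python3 waste.py t8; python3 - <<'E'
from h import *
from cell import manip
s=manip.snapshot('side')['color'];t=cv2.imread('pics/t8.png')
J=cv2.resize(s[255:385,265:475],None,fx=3.8,fy=3.8,interpolation=2)[:,:];T=cv2.resize(t[140:315,300:445],None,fx=3.3,fy=3.3,interpolation=2)
J=cv2.resize(J,(400,248));out=np.zeros((600,800,3),np.uint8);out[:248,:400]=J
T=cv2.resize(t[140:315,300:445],(398,480),interpolation=2);out[:480,402:]=T
w=manip.snapshot('wrist')['color'];out[250:550,:400]=cv2.resize(w,(400,300));cv2.imwrite('pics/c8.png',out);cv2.imwrite('pics/s8.png',s)
E
```

```text
22.15 p [ 0.449 -0.141  0.377] q [-0.47 -0.51 -0.51  0.94  0.06 -0.09] tilt 36.1 az -20.6 yz -0.002
blade in galley: -0.0235 -0.0284 0.1031
y az 69.38057947763659 y z 0.0016866290458940295 lean 11.88233406885979 gap 0.024962562738516034 F [-0.8 -0.4 -1. ]
galley axes in tool, per mm/25: h [-0.807 -0.002  0.59 ] n [-0.003  1.    -0.   ] up [-0.59  -0.002 -0.807]
slug 527 [400. 203.] galley x 0.151 y -0.046 px [43. 21.]
slug 49 [388. 243.] galley x 0.039 y -0.055 px [20.  3.]
off 160 [365. 181.] galley x 0.175 y 0.064 px [22.  7.]
off 62 [366. 197.] galley x 0.133 y 0.045 px [22.  3.]
off 94 [385. 247.] galley x 0.024 y -0.051 px [11.  8.]
```

View pics/c8.png

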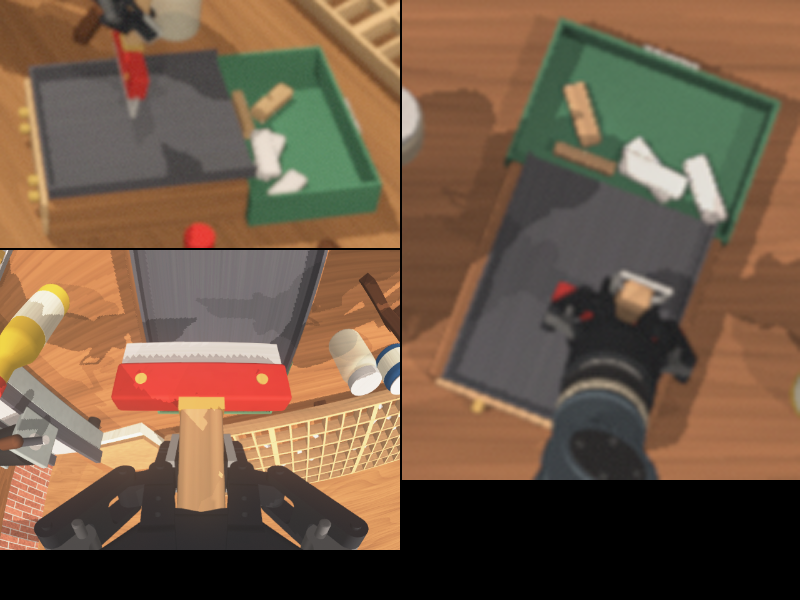

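All five pieces lie in the green box: offcuts at (583,110) and (585,158) in the top inset, three slugs around (650,168) and (705,188). The galley floor is empty. Next is planning the return and tilting back toward the rack.

```bash
cat > srch2.py <<'E'
from geo import *
import itertools,multiprocessing as mp
psi=np.radians(34.6);n=np.array([-np.sin(psi),np.cos(psi),0]);h=np.array([np.cos(psi),np.sin(psi),0])
o=manip.get_obs();Q0=np.array(o['joints']);R0=fk(Q0,k,Q)[1]
def job(a):
    st,q0,c=a;x=q0.copy();out=[]
    for i in range(26):
        x=step4(x,(*c,0),.6,2,.03);p,R=fk(x,k,Q);z=R[:,2];l=z@n
        out.append((abs(l)+.006*i+.5*abs(np.arcsin(z@h)-.8),st,c,i+1,round(l,3),round(np.degrees(np.arcsin(z@h)),1),p.round(3),x.round(2)))
        if l>0:break
    return min(out,key=lambda r:r[0])
if __name__=='__main__':
    print(mp.cpu_count());jobs=[]
    for st in[(.2,.3,.6),(.1,.35,.6),(.0,.35,.6),(.1,.45,.6),(0,.45,.6)]:
        x=Q0.copy()
        for w in[(.4,-.05,.5),(.35,.15,.58),st]:x,e,a=ik(np.array(w),R0,x)
        print(st,x.round(2),round(e,1),round(a,1))
        C=[c for c in itertools.product((-1,-.5,0,.5,1),repeat=3) if max(np.abs(c))==1 and (R0@np.array(c))[2]>-.2]
        jobs+=[(st,x,c) for c in C]
    with mp.Pool() as P:res=P.map(job,jobs,chunksize=4)
    res.sort(key=lambda r:r[0])
    for r in res[:12]:print('%.3f'%r[0],*r[1:])
E
time timeout 280 python3 srch2.py
```

```text
4
(0.2, 0.3, 0.6) [ 1.03 -0.31  0.13  1.87 -0.62  1.34] 0.0 0.0
(0.1, 0.35, 0.6) [ 1.34 -0.18  0.23  2.08 -0.63  1.73] 0.0 0.0
(0.0, 0.35, 0.6) [ 1.6  -0.11  0.28  2.24 -0.58  2.04] 0.0 0.0
(0.1, 0.45, 0.6) [ 1.39  0.09  0.49  2.1  -0.62  1.79] 0.0 0.0
(0, 0.45, 0.6) [ 1.6   0.14  0.54  2.24 -0.58  2.04] 0.0 0.0
0.332 (0.0, 0.35, 0.6) (0, -0.5, -1) 26 -0.008 25.9 [-0.172  0.207  0.692] [ 2.25 -0.26  0.42  2.29 -0.45  2.49]
0.338 (0, 0.45, 0.6) (0, -0.5, -1) 26 -0.02 26.6 [-0.201  0.234  0.691] [ 2.27 -0.16  0.49  2.29 -0.46  2.51]
0.345 (0.0, 0.35, 0.6) (0, 0.5, -1) 26 -0.106 35.7 [-0.08   0.511  0.749] [ 1.76  0.48  1.38  2.29 -0.61  1.92]
0.345 (0, 0.45, 0.6) (0, 0.5, -1) 26 -0.111 36.2 [-0.094  0.53   0.734] [ 1.78  0.54  1.42  2.29 -0.63  1.95]
0.346 (0.0, 0.35, 0.6) (0, 0, -1) 26 -0.071 31.5 [-0.122  0.37   0.755] [ 1.91  0.1   0.9   2.29 -0.55  2.11]
0.346 (0, 0.45, 0.6) (0, 0, -1) 26 -0.077 32.2 [-0.141  0.402  0.746] [ 1.93  0.18  0.97  2.29 -0.56  2.14]
0.358 (0.1, 0.45, 0.6) (0, -0.5, -1) 26 -0.085 31.7 [-0.074  0.234  0.735] [ 1.92 -0.29  0.5   2.29 -0.56  2.12]
0.373 (0.0, 0.35, 0.6) (0.5, 0.5, -1) 26 -0.086 30.1 [-0.287  0.557  0.615] [ 2.06  0.73  1.42  2.29 -0.53  2.3 ]
0.375 (0.1, 0.45, 0.6) (0, -1, -1) 24 -0.084 28.4 [-0.005  0.073  0.698] [ 1.59 -0.73  0.21  2.29 -0.46  1.78]
0.375 (0, 0.45, 0.6) (-0.5, 0, -1) 26 -0.168 39.2 [0.095 0.273 0.883] [ 1.26  0.06  1.26  2.29 -0.55  1.35]
0.383 (0.1, 0.35, 0.6) (0, -0.5, -1) 26 -0.118 32.6 [0.005 0.158 0.772] [ 1.58 -0.45  0.52  2.29 -0.54  1.74]
0.386 (0, 0.45, 0.6) (0.5, 0.5, -1) 26 -0.109 31.2 [-0.289  0.564  0.603] [ 2.06  0.75  1.42  2.29 -0.56  2.31]
real	0m14.834s
user	0m54.717s
sys	0m0.235s
```

```bash
python3 - <<'E'
from geo import *
x=np.array(manip.get_obs()['joints'])
for r,n in[((-.06,.45,-.96,0),6),((.4,.585,-.91,0),8),((.94,.73,-.69,0),11)]:
    for i in range(n):
        x=step4(x,r,.6,8,.01)
        if i%4==3:show(x)
    show(x,n)
E
```

```text
p [ 0.417 -0.081  0.46 ] q [-0.35 -0.61 -0.41  1.14 -0.01  0.01] tilt 36.5 az -20.7 yz -0.002
6 p [ 0.4   -0.051  0.501] q [-0.27 -0.63 -0.33  1.23 -0.05  0.07] tilt 36.5 az -20.7 yz -0.002
 p [0.34  0.035 0.55 ] q [-0.01 -0.7  -0.26  1.41 -0.21  0.28] tilt 36.5 az -20.7 yz -0.002
 p [0.28  0.12  0.599] q [ 0.37 -0.65 -0.11  1.61 -0.41  0.62] tilt 36.5 az -20.7 yz -0.002
8 p [0.28  0.12  0.599] q [ 0.37 -0.65 -0.11  1.61 -0.41  0.62] tilt 36.5 az -20.7 yz -0.002
 p [0.196 0.229 0.599] q [ 0.91 -0.49 -0.    1.85 -0.6   1.2 ] tilt 36.5 az -20.7 yz -0.002
 p [0.112 0.338 0.598] q [ 1.3  -0.21  0.2   2.05 -0.63  1.68] tilt 36.5 az -20.7 yz -0.002
11 p [0.05  0.42  0.598] q [ 1.49  0.03  0.41  2.16 -0.61  1.91] tilt 36.5 az -20.7 yz -0.002
```

drive_tool(
  series=[
    {"hand": 1, "roll": 0, "tx": -0.06, "ty": 0.45, "tz": -0.96},
    {"hand": 1, "roll": 0, "tx": -0.06, "ty": 0.45, "tz": -0.96},
    {"hand": 1, "roll": 0, "tx": -0.06, "ty": 0.45, "tz": -0.96},
    {"hand": 1, "roll": 0, "tx": -0.06, "ty": 0.45, "tz": -0.96},
    {"hand": 1, "roll": 0, "tx": -0.06, "ty": 0.45, "tz": -0.96},
    {"hand": 1, "roll": 0, "tx": -0.06, "ty": 0.45, "tz": -0.96},
    {"hand": 1, "roll": 0, "tx": 0.4, "ty": 0.58, "tz": -0.91},
    {"hand": 1, "roll": 0, "tx": 0.4, "ty": 0.58, "tz": -0.91},
    {"hand": 1, "roll": 0, "tx": 0.4, "ty": 0.58, "tz": -0.91},
    {"hand": 1, "roll": 0, "tx": 0.4, "ty": 0.58, "tz": -0.91},
  ],
)

```text
time_s: 23.13
tool_pos: [0.3413, 0.0339, 0.5486]
orientation: [[-0.757, 0.351, 0.552], [0.282, 0.936, -0.208], [-0.59, -0.001, -0.808]]
force: [0.4, 0.5, -1.9]
finger_gap: 0.0254
finger_force: 61.4
```

drive_tool(
  series=[
    {"hand": 1, "roll": 0, "tx": 0.4, "ty": 0.58, "tz": -0.91},
    {"hand": 1, "roll": 0, "tx": 0.4, "ty": 0.58, "tz": -0.91},
    {"hand": 1, "roll": 0, "tx": 0.4, "ty": 0.58, "tz": -0.91},
    {"hand": 1, "roll": 0, "tx": 0.4, "ty": 0.58, "tz": -0.91},
    {"hand": 1, "roll": 0, "tx": 0.94, "ty": 0.73, "tz": -0.69},
    {"hand": 1, "roll": 0, "tx": 0.94, "ty": 0.73, "tz": -0.69},
    {"hand": 1, "roll": 0, "tx": 0.94, "ty": 0.73, "tz": -0.69},
    {"hand": 1, "roll": 0, "tx": 0.94, "ty": 0.73, "tz": -0.69},
    {"hand": 1, "roll": 0, "tx": 0.94, "ty": 0.73, "tz": -0.69},
    {"hand": 1, "roll": 0, "tx": 0.94, "ty": 0.73, "tz": -0.69},
  ],
)

```text
time_s: 23.97
tool_pos: [0.1546, 0.2835, 0.5983]
orientation: [[-0.757, 0.349, 0.553], [0.282, 0.937, -0.206], [-0.59, 0.0, -0.808]]
force: [0.4, 1.1, -2.0]
finger_gap: 0.0253
finger_force: 61.4
```

drive_tool(
  series=[
    {"hand": 1, "roll": 0, "tx": 0.94, "ty": 0.73, "tz": -0.69},
    {"hand": 1, "roll": 0, "tx": 0.94, "ty": 0.73, "tz": -0.69},
    {"hand": 1, "roll": 0, "tx": 0.94, "ty": 0.73, "tz": -0.69},
    {"hand": 1, "roll": 0, "tx": 0.94, "ty": 0.73, "tz": -0.69},
    {"hand": 1, "roll": 0, "tx": 0.94, "ty": 0.73, "tz": -0.69},
  ],
)

```text
time_s: 24.38
tool_pos: [0.0498, 0.4205, 0.5976]
orientation: [[-0.757, 0.349, 0.552], [0.282, 0.937, -0.207], [-0.589, -0.001, -0.808]]
force: [0.7, 0.8, -1.0]
finger_gap: 0.0253
finger_force: 61.4
```

```bash
sed -i 's/for st in\[.*\]:/for st in[0]:/; s/^        for w in.*$/        e=a=0/; s/print(st,x.round(2),round(e,1),round(a,1))/show(x)/' srch2.py; time timeout 200 python3 srch2.py
```

```text
4
 p [0.051 0.421 0.597] q [ 1.48  0.03  0.41  2.15 -0.6   1.9 ] tilt 36.1 az -20.5 yz -0.001
0.338 0 (0, -0.5, -1) 26 -0.042 29.1 [-0.123  0.23   0.714] [ 2.08 -0.27  0.46  2.29 -0.51  2.3 ]
0.346 0 (0, -1, -1) 24 -0.01 23.2 [-0.174  0.106  0.619] [ 2.53 -0.46  0.11  2.29 -0.38  2.79]
0.361 0 (0, 0, -1) 26 -0.102 33.4 [-0.098  0.393  0.76 ] [ 1.85  0.14  0.95  2.29 -0.59  2.04]
0.364 0 (0, 0.5, -1) 26 -0.136 37.0 [-0.063  0.527  0.743] [ 1.73  0.52  1.41  2.29 -0.64  1.89]
0.396 0 (0.5, 0.5, -1) 26 -0.122 31.6 [-0.262  0.573  0.611] [ 2.02  0.74  1.42  2.29 -0.57  2.27]
0.408 0 (0.5, 0, -1) 26 -0.091 26.7 [-0.353  0.452  0.619] [ 2.23  0.54  1.13  2.29 -0.46  2.5 ]
0.419 0 (-0.5, 0, -1) 26 -0.217 39.9 [0.12  0.249 0.896] [ 1.15  0.05  1.31  2.29 -0.54  1.22]
0.437 0 (-0.5, 0.5, -1) 26 -0.238 40.2 [0.098 0.404 0.843] [ 1.39  0.32  1.41  2.29 -0.67  1.48]
0.452 0 (0.5, -0.5, -1) 26 -0.086 21.0 [-0.458  0.25   0.595] [ 2.59  0.38  0.86  2.29 -0.3   2.89]
0.463 0 (1, 0, -1) 26 -0.117 23.3 [-0.521  0.443  0.482] [ 2.41  0.91  1.41  2.29 -0.36  2.72]
0.478 0 (0, 1, -1) 26 -0.245 36.3 [-0.051  0.582  0.688] [ 1.7   0.63  1.41  2.29 -0.69  1.92]
0.489 0 (1, 0.5, -1) 26 -0.183 27.9 [-0.417  0.549  0.481] [ 2.22  0.93  1.42  2.29 -0.48  2.54]
real	0m3.907s
user	0m12.007s
sys	0m0.197s
```

drive_tool(
  series=[
    {"hand": 1, "roll": 0, "tx": 0, "ty": 0.2, "tz": -1},
    {"hand": 1, "roll": 0, "tx": 0, "ty": 0.2, "tz": -1},
    {"hand": 1, "roll": 0, "tx": 0, "ty": 0.2, "tz": -1},
    {"hand": 1, "roll": 0, "tx": 0, "ty": 0.2, "tz": -1},
    {"hand": 1, "roll": 0, "tx": 0, "ty": 0.2, "tz": -1},
    {"hand": 1, "roll": 0, "tx": 0, "ty": 0.2, "tz": -1},
    {"hand": 1, "roll": 0, "tx": 0, "ty": 0.2, "tz": -1},
    {"hand": 1, "roll": 0, "tx": 0, "ty": 0.2, "tz": -1},
    {"hand": 1, "roll": 0, "tx": 0, "ty": 0.2, "tz": -1},
    {"hand": 1, "roll": 0, "tx": 0, "ty": 0.2, "tz": -1},
  ],
)

```text
time_s: 25.22
tool_pos: [-0.0079, 0.4582, 0.6855]
orientation: [[-0.782, 0.269, 0.562], [0.288, 0.956, -0.057], [-0.552, 0.117, -0.826]]
force: [-0.1, -0.1, -1.4]
finger_gap: 0.0252
finger_force: 61.5
```

```bash
timeout 200 python3 srch2.py
```

```text
4
 p [-0.007  0.459  0.685] q [ 1.62  0.22  0.85  2.29 -0.59  1.96] tilt 34.4 az -5.8 yz 0.117
0.186 0 (0, 0.5, -1) 25 -0.003 41.3 [-0.109  0.462  0.797] [ 1.85  0.42  1.41  2.29 -0.68  1.93]
0.209 0 (0, 0, -1) 23 -0.0 37.0 [-0.118  0.357  0.794] [ 1.93  0.1   1.    2.29 -0.62  2.06]
0.220 0 (0.5, 0.5, -1) 23 -0.006 36.4 [-0.282  0.517  0.674] [ 2.1   0.64  1.41  2.29 -0.63  2.27]
0.239 0 (0, -0.5, -1) 21 0.006 32.9 [-0.121  0.233  0.74 ] [ 2.09 -0.24  0.54  2.29 -0.57  2.27]
0.241 0 (-0.5, 0, -1) 26 -0.078 44.4 [0.086 0.191 0.924] [ 1.11 -0.02  1.39  2.29 -0.42  1.15]
0.248 0 (0, -1, -1) 18 -0.002 29.3 [-0.122  0.15   0.663] [ 2.27 -0.47  0.2   2.29 -0.51  2.48]
0.249 0 (0.5, 0, -1) 22 0.003 32.0 [-0.334  0.417  0.672] [ 2.26  0.44  1.11  2.29 -0.56  2.47]
0.260 0 (-0.5, 0.5, -1) 26 -0.101 44.8 [0.051 0.34  0.884] [ 1.48  0.21  1.42  2.29 -0.65  1.51]
0.273 0 (1, 0, -1) 21 -0.008 29.3 [-0.489  0.439  0.551] [ 2.41  0.81  1.4   2.29 -0.49  2.65]
0.275 0 (1, 0.5, -1) 26 -0.023 34.2 [-0.464  0.477  0.545] [ 2.36  0.84  1.41  2.29 -0.58  2.6 ]
0.283 0 (0, 1, -1) 26 -0.099 42.0 [-0.109  0.517  0.753] [ 1.83  0.52  1.42  2.29 -0.73  1.97]
0.288 0 (0.5, 1, -1) 26 -0.081 39.2 [-0.262  0.555  0.647] [ 2.05  0.7   1.42  2.29 -0.69  2.25]
```

drive_tool(
  series=[
    {"hand": 1, "roll": 0, "tx": 0, "ty": 0.4, "tz": -1},
    {"hand": 1, "roll": 0, "tx": 0, "ty": 0.4, "tz": -1},
    {"hand": 1, "roll": 0, "tx": 0, "ty": 0.4, "tz": -1},
    {"hand": 1, "roll": 0, "tx": 0, "ty": 0.4, "tz": -1},
    {"hand": 1, "roll": 0, "tx": 0, "ty": 0.4, "tz": -1},
    {"hand": 1, "roll": 0, "tx": 0, "ty": 0.4, "tz": -1},
    {"hand": 1, "roll": 0, "tx": 0, "ty": 0.4, "tz": -1},
    {"hand": 1, "roll": 0, "tx": 0, "ty": 0.4, "tz": -1},
    {"hand": 1, "roll": 0, "tx": 0, "ty": 0.4, "tz": -1},
    {"hand": 1, "roll": 0, "tx": 0, "ty": 0.4, "tz": -1},
  ],
)

```text
time_s: 26.05
tool_pos: [-0.0469, 0.472, 0.7443]
orientation: [[-0.81, 0.158, 0.565], [0.286, 0.947, 0.146], [-0.512, 0.28, -0.812]]
force: [-0.2, -0.7, -1.1]
finger_gap: 0.0252
finger_force: 61.5
```

```bash
timeout 200 python3 srch2.py
```

```text
4
 p [-0.046  0.472  0.744] q [ 1.7   0.32  1.13  2.29 -0.62  1.92] tilt 35.7 az 14.4 yz 0.280
0.116 0 (-0.5, 0.5, -1) 19 -0.005 45.4 [0.011 0.333 0.888] [ 1.59  0.19  1.42  2.29 -0.64  1.59]
0.121 0 (-0.5, 0, -1) 17 0.003 43.3 [0.029 0.262 0.898] [ 1.5   0.03  1.29  2.29 -0.56  1.51]
0.121 0 (0, 0.5, -1) 14 0.005 41.5 [-0.104  0.451  0.805] [ 1.85  0.39  1.4   2.29 -0.68  1.92]
0.125 0 (0, 1, -1) 20 0.002 44.8 [-0.133  0.466  0.795] [ 1.91  0.44  1.42  2.29 -0.75  1.98]
0.129 0 (0.5, 0.5, -1) 12 -0.005 39.2 [-0.205  0.498  0.732] [ 2.    0.53  1.38  2.29 -0.67  2.13]
0.133 0 (0.5, 1, -1) 17 -0.004 42.2 [-0.241  0.514  0.711] [ 2.06  0.6   1.42  2.29 -0.73  2.19]
0.133 0 (1, 0.5, -1) 12 -0.0 38.2 [-0.31   0.517  0.66 ] [ 2.15  0.68  1.42  2.29 -0.67  2.32]
0.138 0 (0, 0, -1) 13 -0.008 39.2 [-0.115  0.374  0.799] [ 1.92  0.15  1.06  2.29 -0.66  2.03]
0.145 0 (1, 1, -1) 18 -0.005 41.5 [-0.367  0.519  0.618] [ 2.23  0.75  1.42  2.29 -0.72  2.43]
0.148 0 (0, -0.5, -1) 13 0.002 37.4 [-0.122  0.277  0.768] [ 2.05 -0.12  0.7   2.29 -0.65  2.19]
0.150 0 (-0.5, -0.5, -1) 16 -0.013 40.5 [0.034 0.143 0.887] [ 1.3  -0.26  1.04  2.29 -0.44  1.35]
0.150 0 (0.5, 0, -1) 13 0.005 37.5 [-0.246  0.416  0.726] [ 2.15  0.32  1.07  2.29 -0.65  2.31]
```

drive_tool(
  series=[
    {"hand": 1, "roll": 0, "tx": -0.5, "ty": 0.5, "tz": -1},
    {"hand": 1, "roll": 0, "tx": -0.5, "ty": 0.5, "tz": -1},
    {"hand": 1, "roll": 0, "tx": -0.5, "ty": 0.5, "tz": -1},
    {"hand": 1, "roll": 0, "tx": -0.5, "ty": 0.5, "tz": -1},
    {"hand": 1, "roll": 0, "tx": -0.5, "ty": 0.5, "tz": -1},
    {"hand": 1, "roll": 0, "tx": -0.5, "ty": 0.5, "tz": -1},
    {"hand": 1, "roll": 0, "tx": -0.5, "ty": 0.5, "tz": -1},
    {"hand": 1, "roll": 0, "tx": -0.5, "ty": 0.5, "tz": -1},
    {"hand": 1, "roll": 0, "tx": -0.5, "ty": 0.5, "tz": -1},
    {"hand": 1, "roll": 0, "tx": -0.5, "ty": 0.5, "tz": -1},
  ],
)

```text
time_s: 26.88
tool_pos: [-0.0043, 0.4042, 0.8475]
orientation: [[-0.814, 0.039, 0.58], [0.285, 0.896, 0.34], [-0.507, 0.442, -0.74]]
force: [-0.1, -1.0, 2.5]
finger_gap: 0.0253
finger_force: 61.6
```

```bash
timeout 200 python3 srch2.py | head -9
```

```text
4
 p [-0.004  0.404  0.847] q [ 1.63  0.3   1.42  2.29 -0.64  1.68] tilt 42.2 az 30.4 yz 0.442
0.026 0 (1, -0.5, -1) 2 0.001 43.6 [-0.046  0.407  0.846] [ 1.74  0.31  1.42  2.29 -0.67  1.77]
0.029 0 (1, 0.5, -1) 3 0.002 44.1 [-0.076  0.429  0.83 ] [ 1.81  0.36  1.42  2.29 -0.71  1.85]
0.029 0 (-0.5, -1, -1) 3 0.002 44.1 [0.019 0.328 0.888] [ 1.56  0.18  1.42  2.29 -0.6   1.56]
0.031 0 (1, 1, -1) 4 0.002 44.7 [-0.104  0.448  0.814] [ 1.86  0.4   1.42  2.29 -0.73  1.91]
0.032 0 (0.5, 0, -1) 3 0.005 44.2 [-0.044  0.4    0.851] [ 1.74  0.3   1.42  2.29 -0.68  1.76]
0.032 0 (0, -0.5, -1) 3 0.005 44.2 [-0.012  0.367  0.87 ] [ 1.66  0.24  1.42  2.29 -0.65  1.67]
0.032 0 (0.5, -0.5, -1) 2 -0.006 43.6 [-0.027  0.393  0.855] [ 1.69  0.29  1.42  2.29 -0.66  1.72]
```

drive_tool(
  series=[
    {"hand": 1, "roll": 0, "tx": -0.5, "ty": -1, "tz": -1},
    {"hand": 1, "roll": 0, "tx": -0.5, "ty": -1, "tz": -1},
    {"hand": 1, "roll": 0, "tx": -0.5, "ty": -1, "tz": -1},
  ],
)

```text
time_s: 27.13
tool_pos: [0.0241, 0.3239, 0.8888]
orientation: [[-0.827, 0.008, 0.562], [0.275, 0.878, 0.393], [-0.49, 0.479, -0.728]]
force: [1.0, 0.8, -1.5]
finger_gap: 0.0254
finger_force: 61.5
```

```bash
cat > g4.py <<'E'
from geo import *
import sys
YR=np.radians(34.6);RK=np.array([.5125,.2834,0.])
hR=np.array([np.cos(YR),np.sin(YR),0]);nR=np.array([-np.sin(YR),np.cos(YR),0])
K=lambda x,y,z:RK+x*hR+y*nR+np.array([0,0,z])
lb=np.array([0,0,.187])
def st(pr=1):
    o=manip.get_obs();R=np.array(o['orientation']);U,_,V=np.linalg.svd(R);R=U@V;p=np.array(o['tool_pos']);q=np.array(o['joints'])
    S=R@Rs;e=p+R@ot;L=e+S@lb
    if pr:
        show(q,round(o['time_s'],2));f=lambda v:np.round([(v-RK)@hR,(v-RK)@nR,v[2]],4)
        print('edge',f(e),'loop',f(L),'want loop 0 0 .2515; lean(fwd) %.1f side %.2f yaw %.1f'%(np.degrees(np.arctan2(S[:,2]@hR,S[2,2])),np.degrees(S[2,1]),np.degrees(np.arctan2(S[1,0],S[0,0]))),'gap',o['finger_gap'].__round__(4),'F',np.round(o['force'],1))
        print('tool comps: fwd-to-rack',R.T@hR,'left',R.T@nR,'up',R[2])
    return o,R,p,q,S,e,L
if __name__=='__main__':
    o,R,p,q,S,e,L=st()
    print('roll to level y',np.arctan2(-R[2,1],-R[2,0]))
    if len(sys.argv)>3:
        t=K(*[float(a) for a in sys.argv[1:4]]);d=R.T@(t-L)/.025;print('loop to',t,'need',d)
E
python3 g4.py; cat > g5.py <<'E'
from g4 import *
o,R,p,q,S,e,L=st(0);roll=np.arctan2(-R[2,1],-R[2,0]);Rn=R@rz(roll);t=K(-.13,0,.29)-(Rn@(ot+Rs@lb));print('tcp target',t,'roll',roll,Rn.tolist())
for w in([.1,.25,.75],[.2,.17,.6],t,K(0,0,.2655)-(Rn@(ot+Rs@lb))):
    q,e1,a=ik(np.array(w),Rn,q);print(w,q,round(e1,1),round(a,1))
E
python3 g5.py
```

```text
27.13 p [0.025 0.324 0.889] q [ 1.53  0.18  1.42  2.29 -0.58  1.54] tilt 43.3 az 35.0 yz 0.479
edge [-0.267  0.359  0.7  ] loop [-0.28   0.261  0.859] want loop 0 0 .2515; lean(fwd) -4.7 side 27.64 yaw 6.3 gap 0.0254 F [ 1.   0.8 -1.5]
tool comps: fwd-to-rack [-0.525  0.505  0.685] left [0.696 0.718 0.004] up [-0.49   0.479 -0.728]
roll to level y -0.7743409387725686
tcp target [0.313 0.144 0.306] roll -0.7743409387725686 [[-0.5967188706592587, -0.5731231180083322, 0.5616551263930086], [-0.41733520759242204, 0.8194692743504222, 0.3928122107310087], [-0.6853888778663751, -4.304948988839857e-17, -0.7281772353603696]]
[0.1, 0.25, 0.75] [ 1.12  -0.569  0.27   1.722 -0.341  0.386] 0.0 0.0
[0.2, 0.17, 0.6] [ 0.344 -0.92  -0.257  1.496  0.181 -0.196] 0.0 0.0
[0.313 0.144 0.306] [ 0.093 -0.99  -0.91   0.983  0.346 -0.399] 4.8 1.0
[0.42  0.218 0.281] [ 0.267 -0.546 -0.763  0.629  0.233 -0.255] 0.0 0.0
```

```bash
cat > g6.py <<'E'
from g4 import *
o,R,p,q,S,e,L=st(0);roll=np.arctan2(-R[2,1],-R[2,0]);Rn=R@rz(roll);C=K(-.09,0,.268)-(Rn@(ot+Rs@lb));print('C',C)
A=np.array([.2,.165,.70]);B=np.array([.31,.165,.45])
r1,_=path(R,p,A,10,roll);r2,_=path(Rn,A,B,1,0);r3,_=path(Rn,B,C,1,0);print(len(r1),len(r2),len(r3))
x=q
for i,r in enumerate(r1+r2+r3):
    x=step4(x,tuple(np.round(r,2)),.6,8,.01)
    if i%4==3:show(x,i)
show(x)
rows=r1+r2+r3
for i in range(0,len(rows),10):print(fmt(rows[i:i+10]))
E
python3 g6.py
```

```text
C [0.346 0.167 0.284]
10 10 7
3 p [0.075 0.277 0.836] q [ 1.29 -0.29  0.7   1.93 -0.44  1.07] tilt 43.2 az 35.0 yz 0.353
7 p [0.14  0.214 0.755] q [ 0.8  -0.62  0.26  1.71 -0.13  0.37] tilt 43.2 az 35.0 yz 0.158
11 p [0.191 0.184 0.665] q [ 0.45 -0.8  -0.06  1.56  0.11 -0.03] tilt 43.2 az 35.0 yz 0.056
15 p [0.232 0.186 0.564] q [ 0.37 -0.9  -0.34  1.39  0.16 -0.1 ] tilt 43.2 az 35.0 yz 0.056
19 p [0.273 0.189 0.462] q [ 0.31 -0.94 -0.58  1.2   0.2  -0.14] tilt 43.2 az 35.0 yz 0.056
23 p [0.29  0.193 0.367] q [ 0.31 -0.99 -0.8   1.03  0.21 -0.14] tilt 43.2 az 35.0 yz 0.056
 p [0.304 0.196 0.295] q [ 0.3  -0.98 -0.94  0.88  0.21 -0.14] tilt 43.1 az 35.0 yz 0.056
[{"hand": 1, "roll": -0.97, "tx": -0.39, "ty": -0.91, "tz": 0.7}, {"hand": 1, "roll": -0.97, "tx": -0.31, "ty": -0.94, "tz": 0.7}, {"hand": 1, "roll": -0.97, "tx": -0.24, "ty": -0.96, "tz": 0.7}, {"hand": 1, "roll": -0.97, "tx": -0.17, "ty": -0.98, "tz": 0.7}, {"hand": 1, "roll": -0.97, "tx": -0.09, "ty": -0.99, "tz": 0.7}, {"hand": 1, "roll": -0.97, "tx": -0.01, "ty": -0.99, "tz": 0.7}, {"hand": 1, "roll": -0.97, "tx": 0.06, 
[... 559 characters left out ...]
 "ty": -0.25, "tz": 0.98}, {"hand": 1, "roll": 0, "tx": 0.42, "ty": -0.25, "tz": 0.98}, {"hand": 1, "roll": 0, "tx": 0.42, "ty": -0.25, "tz": 0.98}, {"hand": 1, "roll": 0, "tx": 0.42, "ty": -0.25, "tz": 0.98}, {"hand": 1, "roll": 0, "tx": 0.42, "ty": -0.25, "tz": 0.98}]
[{"hand": 1, "roll": 0.0, "tx": 0.53, "ty": -0.11, "tz": 0.81}, {"hand": 1, "roll": 0, "tx": 0.53, "ty": -0.11, "tz": 0.81}, {"hand": 1, "roll": 0, "tx": 0.53, "ty": -0.11, "tz": 0.81}, {"hand": 1, "roll": 0, "tx": 0.53, "ty": -0.11, "tz": 0.81}, {"hand": 1, "roll": 0, "tx": 0.53, "ty": -0.11, "tz": 0.81}, {"hand": 1, "roll": 0, "tx": 0.53, "ty": -0.11, "tz": 0.81}, {"hand": 1, "roll": 0, "tx": 0.53, "ty": -0.11, "tz": 0.81}]
```

drive_tool(
  series=[
    {"hand": 1, "roll": -0.97, "tx": -0.39, "ty": -0.91, "tz": 0.7},
    {"hand": 1, "roll": -0.97, "tx": -0.31, "ty": -0.94, "tz": 0.7},
    {"hand": 1, "roll": -0.97, "tx": -0.24, "ty": -0.96, "tz": 0.7},
    {"hand": 1, "roll": -0.97, "tx": -0.17, "ty": -0.98, "tz": 0.7},
    {"hand": 1, "roll": -0.97, "tx": -0.09, "ty": -0.99, "tz": 0.7},
    {"hand": 1, "roll": -0.97, "tx": -0.01, "ty": -0.99, "tz": 0.7},
    {"hand": 1, "roll": -0.97, "tx": 0.06, "ty": -0.99, "tz": 0.7},
    {"hand": 1, "roll": -0.97, "tx": 0.14, "ty": -0.98, "tz": 0.7},
    {"hand": 1, "roll": -0.97, "tx": 0.22, "ty": -0.97, "tz": 0.7},
    {"hand": 1, "roll": -0.97, "tx": 0.29, "ty": -0.95, "tz": 0.7},
  ],
)

```text
time_s: 27.97
tool_pos: [0.1689, 0.1819, 0.7148]
orientation: [[-0.64, -0.524, 0.562], [-0.352, 0.85, 0.392], [-0.684, 0.053, -0.728]]
force: [0.4, -0.2, -1.3]
finger_gap: 0.0253
finger_force: 61.6
```

```bash
cat > g7.py <<'E'
from g4 import *
o,R,p,q,S,e,L=st();roll=np.arctan2(-R[2,1],-R[2,0]);Rn=R@rz(roll);C=K(-.085,0,.268)-(Rn@(ot+Rs@lb));print('C',C,'roll rows',roll/.08)
B=np.array([.335,.165,.42])
r2,_=path(R,p,B,2,roll);r3,_=path(Rn,B,C,1,0);print(len(r2),len(r3))
x=q
for i,r in enumerate(r2+r3):
    x=step4(x,tuple(np.round(r,2)),.6,8,.01)
    if i%4==3:show(x,i)
show(x)
print(fmt(r2),'\n',fmt(r3))
E
python3 g7.py
```

```text
27.97 p [0.169 0.182 0.715] q [ 0.51 -0.73  0.1   1.65  0.07  0.  ] tilt 43.3 az 34.9 yz 0.053
edge [-0.242  0.118  0.513] loop [-0.227  0.107  0.699] want loop 0 0 .2515; lean(fwd) 4.7 side 3.25 yaw 31.8 gap 0.0253 F [ 0.4 -0.2 -1.3]
tool comps: fwd-to-rack [-0.726  0.051  0.686] left [0.074 0.997 0.003] up [-0.684  0.053 -0.728]
C [0.35  0.17  0.284] roll rows -0.9642238435061858
13 6
3 p [0.22  0.177 0.624] q [ 0.34 -0.84 -0.18  1.49  0.18 -0.19] tilt 43.3 az 34.9 yz 0.000
7 p [0.271 0.172 0.533] q [ 0.24 -0.88 -0.41  1.32  0.25 -0.27] tilt 43.3 az 34.9 yz 0.000
11 p [0.322 0.168 0.442] q [ 0.18 -0.87 -0.6   1.13  0.29 -0.32] tilt 43.3 az 34.9 yz 0.000
15 p [0.342 0.169 0.351] q [ 0.17 -0.87 -0.78  0.95  0.3  -0.33] tilt 43.3 az 34.9 yz 0.000
 p [0.35  0.171 0.283] q [ 0.17 -0.85 -0.91  0.81  0.29 -0.33] tilt 43.3 az 34.9 yz 0.000
[{"hand": 1, "roll": -0.48, "tx": 0.31, "ty": -0.36, "tz": 0.93}, {"hand": 1, "roll": -0.48, "tx": 0.32, "ty": -0.35, "tz": 0.93}, {"hand": 1, "roll": 0, "tx": 0.34, "ty": -0.33, "tz": 0.93}, {"hand": 1, "roll": 0, "tx": 0.34, "ty": -0.33, "tz": 0.93}, {
[... 218 characters left out ...]
ty": -0.33, "tz": 0.93}, {"hand": 1, "roll": 0, "tx": 0.34, "ty": -0.33, "tz": 0.93}, {"hand": 1, "roll": 0, "tx": 0.34, "ty": -0.33, "tz": 0.93}, {"hand": 1, "roll": 0, "tx": 0.34, "ty": -0.33, "tz": 0.93}, {"hand": 1, "roll": 0, "tx": 0.34, "ty": -0.33, "tz": 0.93}, {"hand": 1, "roll": 0, "tx": 0.34, "ty": -0.33, "tz": 0.93}] 
 [{"hand": 1, "roll": 0.0, "tx": 0.55, "ty": -0.03, "tz": 0.73}, {"hand": 1, "roll": 0, "tx": 0.55, "ty": -0.03, "tz": 0.73}, {"hand": 1, "roll": 0, "tx": 0.55, "ty": -0.03, "tz": 0.73}, {"hand": 1, "roll": 0, "tx": 0.55, "ty": -0.03, "tz": 0.73}, {"hand": 1, "roll": 0, "tx": 0.55, "ty": -0.03, "tz": 0.73}, {"hand": 1, "roll": 0, "tx": 0.55, "ty": -0.03, "tz": 0.73}]
```

drive_tool(
  series=[
    {"hand": 1, "roll": -0.48, "tx": 0.31, "ty": -0.36, "tz": 0.93},
    {"hand": 1, "roll": -0.48, "tx": 0.32, "ty": -0.35, "tz": 0.93},
    {"hand": 1, "roll": 0, "tx": 0.34, "ty": -0.33, "tz": 0.93},
    {"hand": 1, "roll": 0, "tx": 0.34, "ty": -0.33, "tz": 0.93},
    {"hand": 1, "roll": 0, "tx": 0.34, "ty": -0.33, "tz": 0.93},
    {"hand": 1, "roll": 0, "tx": 0.34, "ty": -0.33, "tz": 0.93},
    {"hand": 1, "roll": 0, "tx": 0.34, "ty": -0.33, "tz": 0.93},
    {"hand": 1, "roll": 0, "tx": 0.34, "ty": -0.33, "tz": 0.93},
    {"hand": 1, "roll": 0, "tx": 0.34, "ty": -0.33, "tz": 0.93},
    {"hand": 1, "roll": 0, "tx": 0.34, "ty": -0.33, "tz": 0.93},
  ],
)

```text
time_s: 28.8
tool_pos: [0.2963, 0.1709, 0.4862]
orientation: [[-0.602, -0.568, 0.561], [-0.413, 0.823, 0.39], [-0.683, 0.003, -0.73]]
force: [0.8, -0.0, -2.1]
finger_gap: 0.0253
finger_force: 61.5
```

drive_tool(
  series=[
    {"hand": 1, "roll": 0, "tx": 0.34, "ty": -0.33, "tz": 0.93},
    {"hand": 1, "roll": 0, "tx": 0.34, "ty": -0.33, "tz": 0.93},
    {"hand": 1, "roll": 0, "tx": 0.34, "ty": -0.33, "tz": 0.93},
    {"hand": 1, "roll": 0, "tx": 0.55, "ty": -0.03, "tz": 0.73},
    {"hand": 1, "roll": 0, "tx": 0.55, "ty": -0.03, "tz": 0.73},
    {"hand": 1, "roll": 0, "tx": 0.55, "ty": -0.03, "tz": 0.73},
    {"hand": 1, "roll": 0, "tx": 0.55, "ty": -0.03, "tz": 0.73},
    {"hand": 1, "roll": 0, "tx": 0.5, "ty": -0.03, "tz": 0.65},
  ],
)

```text
time_s: 29.47
tool_pos: [0.3452, 0.1716, 0.3057]
orientation: [[-0.603, -0.568, 0.56], [-0.413, 0.823, 0.39], [-0.682, 0.004, -0.731]]
force: [-0.1, -0.3, -2.0]
finger_gap: 0.0256
finger_force: 61.5
```

```bash
python3 g4.py -.085 0 .268; cat > fit9.py <<'E'
from h import *
wsnap('w9')
import fit
# fit relative to updated geo: prints residual offsets
fit.fit('w9')
E
python3 fit9.py
```

```text
29.47 p [0.345 0.172 0.306] q [ 0.18 -0.87 -0.87  0.86  0.29 -0.32] tilt 43.0 az 34.8 yz 0.004
edge [-0.104  0.005  0.103] loop [-0.088  0.003  0.289] want loop 0 0 .2515; lean(fwd) 5.0 side 0.43 yaw 34.6 gap 0.0256 F [-0.1 -0.3 -2. ]
tool comps: fwd-to-rack [-0.731 -0.     0.682] left [0.002 1.    0.003] up [-0.682  0.004 -0.731]
roll to level y -0.005411869215057954
loop to [0.443 0.235 0.268] need [ 0.505 -0.139  0.705]
w9 [(221, np.float64(180.5), np.float64(148.5)), (271, np.float64(179.5), np.float64(146.5)), (372, np.float64(180.5), np.float64(147.5)), (422, np.float64(181.5), np.float64(148.5))] 178 466 t [-0.     0.     0.     0.004] res [-0.4 -1.1  0.8  1.1  0.2  0.5 -0.6 -0.3 -0.   0.   0.2]
```

drive_tool(
  series=[
    {"hand": 1, "roll": 0, "tx": 0.34, "ty": -0.05, "tz": 0.36},
    {"hand": 1, "roll": 0, "tx": 0.34, "ty": -0.05, "tz": 0.36},
    {"hand": 1, "roll": 0, "tx": 0, "ty": 0, "tz": 0},
  ],
)

```text
time_s: 29.77
tool_pos: [0.3464, 0.1694, 0.2807]
orientation: [[-0.605, -0.568, 0.558], [-0.413, 0.823, 0.39], [-0.681, 0.005, -0.732]]
force: [-0.9, -1.5, -2.4]
finger_gap: 0.0255
finger_force: 61.5
```

```bash
cat > g8.py <<'E'
from g4 import *
import sys
o,R,p,q,S,e,L=st();P=pg+np.array([0,0,.001]);d=p-P
print('TCP rel grip: fwd %.4f left %.4f up %.4f'%(d@hR,d@nR,d[2]))
t=P+float(sys.argv[1])*hR+np.array([0,0,float(sys.argv[2])]);print('need',R.T@(t-p)/.025)
E
python3 g8.py -.02 .015
```

```text
29.77 p [0.346 0.17  0.281] q [ 0.17 -0.86 -0.92  0.82  0.29 -0.32] tilt 42.9 az 34.9 yz 0.005
edge [-0.105  0.003  0.078] loop [-0.088  0.001  0.264] want loop 0 0 .2515; lean(fwd) 5.1 side 0.52 yaw 34.6 gap 0.0255 F [-0.9 -1.5 -2.4]
tool comps: fwd-to-rack [-0.732 -0.     0.681] left [0.004 1.    0.004] up [-0.681  0.005 -0.732]
TCP rel grip: fwd -0.0944 left -0.0001 up 0.0150
need [-2.181  0.003  2.027]
```

drive_tool(
  series=[
    {"hand": 1, "roll": 0, "tx": -0.5, "ty": 0, "tz": 0.34},
    {"hand": 1, "roll": 0, "tx": -0.44, "ty": 0, "tz": 0.405},
    {"hand": 1, "roll": 0, "tx": -0.44, "ty": 0, "tz": 0.405},
  ],
)

```text
time_s: 30.02
tool_pos: [0.3851, 0.1956, 0.2881]
orientation: [[-0.599, -0.568, 0.564], [-0.411, 0.823, 0.392], [-0.687, 0.003, -0.727]]
force: [-0.3, -0.5, 0.0]
finger_gap: 0.0256
finger_force: 61.5
```

drive_tool(
  series=[
    {"hand": 1, "roll": 0, "tx": -0.42, "ty": 0, "tz": 0.39},
    {"hand": 1, "roll": 0, "tx": -0.42, "ty": 0, "tz": 0.39},
    {"hand": 1, "roll": 0, "tx": 0, "ty": 0, "tz": 0},
  ],
)

```text
time_s: 30.27
tool_pos: [0.4094, 0.2124, 0.2883]
orientation: [[-0.599, -0.569, 0.563], [-0.412, 0.822, 0.393], [-0.687, 0.003, -0.727]]
force: [0.2, -0.5, -1.6]
finger_gap: 0.0257
finger_force: 61.5
```

```bash
python3 g8.py 0 0.001; python3 - <<'E'
from h import *
from g4 import *
I,_,_=cam('side0');from cell import manip
s=manip.snapshot('side');np.savez('side9.npz',**s);K0,E0=s['mtx'],s['extrinsics']
for nm in('side0','side9'):
    I,_,_=cam(nm);h=cv2.cvtColor(I,cv2.COLOR_BGR2HSV);m=((h[...,0]<6)|(h[...,0]>174))&(h[...,1]>150)&(h[...,2]>90);m[:185]=0;m[245:]=0;m[:,:200]=0;m[:,:]&=True;m[:,285:]=0
    b=max(blobs(m,30),key=lambda b:b.sum());print(nm,b.sum(),rect(b))
o,R,p,q,S,e,L=st(0)
print('side px/mm: fwd',(proj(K0,E0,e+.01*hR)-proj(K0,E0,e))[0]/10,'up',(proj(K0,E0,e+[0,0,.01])-proj(K0,E0,e))[0]/10,'left',(proj(K0,E0,e+.01*nR)-proj(K0,E0,e))[0]/10)
E
```

```text
30.27 p [0.409 0.212 0.288] q [ 0.26 -0.59 -0.78  0.66  0.24 -0.25] tilt 43.4 az 34.9 yz 0.003
edge [-0.027  0.002  0.086] loop [-0.012  0.001  0.273] want loop 0 0 .2515; lean(fwd) 4.7 side 0.39 yaw 34.6 gap 0.0257 F [ 0.2 -0.5 -1.6]
tool comps: fwd-to-rack [-0.727 -0.002  0.687] left [0.001 1.    0.003] up [-0.687  0.003 -0.727]
TCP rel grip: fwd -0.0181 left -0.0004 up 0.0226
need [0.065 0.014 1.125]
side0 345 ((244.05467224121094, 213.81959533691406), (41.587059020996094, 11.397290229797363), 16.8583984375)
side9 365 ((238.74893188476562, 210.19796752929688), (43.30721664428711, 11.329036712646484), 17.2414608001709)
side px/mm: fwd [ 0.196 -0.196] up [-0.027 -0.297] left [-0.313 -0.101]
```

drive_tool(
  series=[
    {"hand": 1, "roll": 0, "tx": 0.02, "ty": 0, "tz": 0.37},
    {"hand": 1, "roll": 0, "tx": 0.02, "ty": 0, "tz": 0.37},
    {"hand": 1, "roll": 0, "tx": 0.02, "ty": 0, "tz": 0.35},
    {"hand": 1, "roll": 0, "tx": 0, "ty": 0, "tz": 0},
  ],
)

```text
time_s: 30.65
tool_pos: [0.4224, 0.2217, 0.2656]
orientation: [[-0.601, -0.569, 0.562], [-0.412, 0.823, 0.392], [-0.685, 0.004, -0.728]]
force: [0.2, -0.1, -1.1]
finger_gap: 0.0256
finger_force: 61.6
```

```bash
python3 g8.py 0 -0.001
```

```text
30.65 p [0.422 0.222 0.265] q [ 0.27 -0.52 -0.78  0.59  0.23 -0.24] tilt 43.3 az 34.9 yz 0.004
edge [-0.011  0.002  0.064] loop [0.004 0.001 0.25 ] want loop 0 0 .2515; lean(fwd) 4.8 side 0.44 yaw 34.6 gap 0.0256 F [ 0.2 -0.1 -1.1]
tool comps: fwd-to-rack [-0.728 -0.001  0.685] left [0.002 1.    0.003] up [-0.685  0.004 -0.728]
TCP rel grip: fwd -0.0022 left -0.0002 up -0.0001
need [-0.04   0.009  0.086]
```

drive_tool(
  series=[
    {"hand": 1, "roll": 0, "tx": 0.055, "ty": 0, "tz": 0.058},
    {"hand": 1, "roll": 0, "tx": 0, "ty": 0, "tz": 0},
  ],
)

```text
time_s: 30.82
tool_pos: [0.4225, 0.2217, 0.2651]
orientation: [[-0.599, -0.569, 0.564], [-0.411, 0.823, 0.393], [-0.687, 0.003, -0.727]]
force: [-0.5, -1.0, 2.9]
finger_gap: 0.0254
finger_force: 62.1
```

drive_tool(
  series=[
    {"hand": 1, "roll": 0, "tx": 0.04, "ty": 0, "tz": 0.045},
    {"hand": 1, "roll": 0, "tx": 0, "ty": 0, "tz": 0},
  ],
)

```text
time_s: 30.98
tool_pos: [0.4229, 0.2219, 0.2647]
orientation: [[-0.598, -0.569, 0.565], [-0.411, 0.822, 0.393], [-0.688, 0.003, -0.725]]
force: [-3.6, -1.9, 6.1]
finger_gap: 0.0252
finger_force: 62.7
```

drive_tool(
  series=[
    {"hand": 1, "roll": 0, "tx": -0.025, "ty": 0, "tz": -0.025},
    {"hand": 0.3, "roll": 0, "tx": 0, "ty": 0, "tz": 0},
    {"hand": 0, "roll": 0, "tx": 0, "ty": 0, "tz": 0},
    {"hand": -0.5, "roll": 0, "tx": 0, "ty": 0, "tz": 0},
    {"hand": -1, "roll": 0, "tx": 0, "ty": 0, "tz": 0},
    {"hand": -1, "roll": 0, "tx": 0, "ty": 0, "tz": 0},
    {"hand": -1, "roll": 0, "tx": 0, "ty": 0, "tz": 0},
    {"hand": -1, "roll": 0, "tx": 0, "ty": 0, "tz": 0},
  ],
)

```text
time_s: 31.65
tool_pos: [0.4219, 0.2216, 0.2622]
orientation: [[-0.602, -0.568, 0.561], [-0.412, 0.823, 0.391], [-0.684, 0.004, -0.73]]
force: [0.6, -0.2, 1.1]
finger_gap: 0.0856
finger_force: 0.0
```

```bash
cat > red.py <<'E'
from h import *
from cell import manip
def red(I):
    h=cv2.cvtColor(I,cv2.COLOR_BGR2HSV);m=((h[...,0]<6)|(h[...,0]>174))&(h[...,1]>150)&(h[...,2]>90);m[:185]=0;m[260:]=0;m[:,:200]=0;m[:,285:]=0
    b=blobs(m,30);return [(int(x.sum()),np.round(rect(x)[0],1),np.round(rect(x)[1],1),round(rect(x)[2],1)) for x in b]
I0,_,_=cam('side0');print('start',red(I0));s=manip.snapshot('side')['color'];print('now',red(s));cv2.imwrite('pics/sf.png',s)
E
python3 red.py; python3 s2.py w10 | head -3
```

```text
start [(345, array([244.1, 213.8]), array([41.6, 11.4]), 16.9)]
now [(330, array([244.2, 214. ]), array([41.5, 12. ]), 19.1)]
31.7 [ 0.275 -0.521 -0.786  0.582  0.226 -0.242] [0.422  0.2216 0.2623]
red rect ((318.5, 231.0), (76.0, 283.0), 90.0)
177 460 193 269
```

drive_tool(
  series=[
    {"hand": -1, "roll": 0, "tx": 0, "ty": 0, "tz": -0.4},
    {"hand": -1, "roll": 0, "tx": 0, "ty": 0, "tz": -0.8},
    {"hand": -1, "roll": 0, "tx": 0, "ty": 0, "tz": -0.9},
    {"hand": -1, "roll": 0, "tx": 0, "ty": 0, "tz": -0.9},
    {"hand": -1, "roll": 0, "tx": 0, "ty": 0, "tz": -0.9},
    {"hand": -1, "roll": 0, "tx": 0, "ty": 0, "tz": -0.9},
    {"hand": -1, "roll": 0, "tx": 0, "ty": 0, "tz": -0.5},
    {"hand": -1, "roll": 0, "tx": 0, "ty": 0, "tz": 0},
    {"hand": -1, "roll": 0, "tx": 0, "ty": 0, "tz": 0},
    {"hand": -1, "roll": 0, "tx": 0, "ty": 0, "tz": 0},
  ],
)

```text
time_s: 32.58
tool_pos: [0.3478, 0.1698, 0.3582]
orientation: [[-0.603, -0.568, 0.56], [-0.412, 0.823, 0.391], [-0.683, 0.005, -0.73]]
force: [0.0, -0.1, -0.2]
finger_gap: 0.0856
finger_force: 0.0
```

drive_tool(
  series=[
    {"hand": -1, "roll": 0, "tx": 0, "ty": 0, "tz": 0},
    {"hand": -1, "roll": 0, "tx": 0, "ty": 0, "tz": 0},
    {"hand": -1, "roll": 0, "tx": 0, "ty": 0, "tz": 0},
    {"hand": -1, "roll": 0, "tx": 0, "ty": 0, "tz": 0},
    {"hand": -1, "roll": 0, "tx": 0, "ty": 0, "tz": 0},
    {"hand": -1, "roll": 0, "tx": 0, "ty": 0, "tz": 0},
    {"hand": -1, "roll": 0, "tx": 0, "ty": 0, "tz": 0},
    {"hand": -1, "roll": 0, "tx": 0, "ty": 0, "tz": 0},
    {"hand": -1, "roll": 0, "tx": 0, "ty": 0, "tz": 0},
    {"hand": -1, "roll": 0, "tx": 0, "ty": 0, "tz": 0},
  ],
)

```text
time_s: 33.42
tool_pos: [0.3477, 0.1698, 0.3592]
orientation: [[-0.602, -0.569, 0.561], [-0.412, 0.823, 0.392], [-0.684, 0.004, -0.729]]
force: [0.6, -0.8, 0.1]
finger_gap: 0.0854
finger_force: 0.0
```

```bash
python3 red.py; python3 waste.py tf; python3 now.py; python3 - <<'E'
from h import *
a=cv2.imread('pics/side0.png')[:,:].astype(int);b=cv2.imread('pics/sf.png').astype(int);d=(np.abs(a-b).max(2)>50).astype(np.uint8)
d=cv2.morphologyEx(d,cv2.MORPH_OPEN,np.ones((3,3)))
for m in blobs(d,25):
    y,x=np.nonzero(m);print(m.sum(),x.min(),x.max(),y.min(),y.max())
E
```

```text
start [(345, array([244.1, 213.8]), array([41.6, 11.4]), 16.9)]
now [(343, array([244. , 214.1]), array([41.6, 11. ]), 17.4)]
slug 524 [400. 203.] galley x 0.151 y -0.046 px [43. 21.]
off 159 [365. 181.] galley x 0.175 y 0.064 px [22.  7.]
off 61 [366. 197.] galley x 0.133 y 0.045 px [22.  3.]
33.52
 p [0.348 0.17  0.359] q [ 0.17 -0.84 -0.76  0.96  0.29 -0.32] tilt 43.2 az 34.9 yz 0.004
[[-0.602, -0.568, 0.561], [-0.412, 0.823, 0.391], [-0.684, 0.004, -0.729]]
3804 0 63 0 152
229 39 67 96 108
995 104 139 106 140
598 41 73 108 136
66 77 85 145 154
44 184 191 145 152
550 138 179 149 175
27 177 180 148 155
278 196 216 152 175
109 39 61 165 178
32 66 70 165 172
456 0 32 168 199
27 186 192 168 173
170 221 240 179 192
2448 0 63 228 287
55 125 135 261 267
26 135 139 277 282
755 83 108 279 333
78 133 144 283 293
219 356 371 289 310
1147 0 32 292 344
219 302 322 294 314
739 387 418 299 348
283 332 352 301 324
309 365 382 317 343
305 307 325 321 347
149 60 93 342 358
168 406 425 344 356
```

```bash
python3 -c "
from cell import manip
print(manip.hand_in())"
```

```text
the job is handed in; nothing more can be done
None
```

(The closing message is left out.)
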